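# Put the tampers away, lock the rack and hang up the key

### The job

Put every tamper standing on the counter into the hole of the rack that matches its diameter, upright and all the way down. Then, with the flat key standing in the wooden block, turn both slotted locks of the rack, one at each end, a quarter turn clockwise until they stop, and finally hang the key by its eye on the brass peg and let go. Leave the cups, jug, canister and coasters where they are.

Things in the scene. Friction and masses are not known exactly. Their poses are not given: they have to be found in the camera images.
- tamper28: coffee tamper, 28 mm in diameter: a solid metal cylinder 28 mm across and 42 mm tall (lower rim bevelled 2 mm), with a round wooden handle 24 mm across on top of it, from 42 to 85 mm above the underside. Stands upright on the counter at the start; origin at the centre of its underside, z up its axis. 96 g, nearly all in the metal. May be absent.
- rack_hole0 (a point): mouth centre of the 28 mm hole of the tamper rack, on the rack's top 36 mm above the counter; the hole is round and blind, 30 mm across with a 2 mm bevelled mouth and 26 mm deep, for the 28 mm tamper. Axes are the rack's: x across, y along the row. The fixed dark wood rack is 80 mm wide; five holes run along -y from this smallest to the largest, 10 mm apart edge to edge, a lock beyond each end.
- tamper34: coffee tamper, 34 mm in diameter: a solid metal cylinder 34 mm across and 42 mm tall (lower rim bevelled 2 mm), with a round wooden handle 24 mm across on top of it, from 42 to 85 mm above the underside. Stands upright on the counter at the start; origin at the centre of its underside, z up its axis. 123 g, nearly all in the metal. May be absent.
- rack_hole1 (a point): mouth centre of the 34 mm hole of the tamper rack, on the rack's top 36 mm above the counter; the hole is round and blind, 36 mm across with a 2 mm bevelled mouth and 26 mm deep, for the 34 mm tamper. Axes as the rack's.
- tamper40: coffee tamper, 40 mm in diameter: a solid metal cylinder 40 mm across and 42 mm tall (lower rim bevelled 2 mm), with a round wooden handle 24 mm across on top of it, from 42 to 85 mm above the underside. Stands upright on the counter at the start; origin at the centre of its underside, z up its axis. 150 g, nearly all in the metal. May be absent.
- rack_hole2 (a point): mouth centre of the 40 mm hole of the tamper rack, on the rack's top 36 mm above the counter; the hole is round and blind, 42 mm across with a 2 mm bevelled mouth and 26 mm deep, for the 40 mm tamper. Axes as the rack's.
- tamper46: coffee tamper, 46 mm in diameter: a solid metal cylinder 46 mm across and 42 mm tall (lower rim bevelled 2 mm), with a round wooden handle 24 mm across on top of it, from 42 to 85 mm above the underside. Stands upright on the counter at the start; origin at the centre of its underside, z up its axis. 177 g, nearly all in the metal. May be absent.
- rack_hole3 (a point): mouth centre of the 46 mm hole of the tamper rack, on the rack's top 36 mm above the counter; the hole is round and blind, 48 mm across with a 2 mm bevelled mouth and 26 mm deep, for the 46 mm tamper. Axes as the rack's.
- tamper52: coffee tamper, 52 mm in diameter: a solid metal cylinder 52 mm across and 42 mm tall (lower rim bevelled 2 mm), with a round wooden handle 24 mm across on top of it, from 42 to 85 mm above the underside. Stands upright on the counter at the start; origin at the centre of its underside, z up its axis. 204 g, nearly all in the metal. May be absent.
- rack_hole4 (a point): mouth centre of the 52 mm hole of the tamper rack, on the rack's top 36 mm above the counter; the hole is round and blind, 54 mm across with a 2 mm bevelled mouth and 26 mm deep, for the 52 mm tamper. Axes as the rack's.
- lock_l_slot (a point): top centre, on the turning axis, of the cam lock beyond the smallest hole; 32 mm above the counter; axes as the rack's. A metal block 40 x 39 mm on a black disc, with a straight slot in its top 31 mm long, 7.5 mm wide, 14 mm deep. A red pip on the disc marks one end of the slot. The wood around it is 14 mm high; a brass stud 36 mm high stands 35 mm from the axis on the rack's -y side.
- lock_r_slot (a point): top centre, on the turning axis, of the cam lock beyond the largest hole, 32 mm above the counter; axes as the rack's. Just like the other lock, with its own stud, also on its -y side. Each lock's axis is 39 mm from the near end of the 36 mm high part with the holes. The blade has some 7 degrees of play in a slot: turn it a little past the quarter turn to bring the lock home.
- lock_l (a joint): turn of the lock beyond the smallest hole, rad: 0 = unlocked, slot along the rack's x axis (across the row), red pip at the +x end; grows clockwise seen from above to the stop at 1.57 = locked, slot along the row, red pip towards its stud (the rack's -y). Needs about 0.06 N m and stays where it is left. Starts between 0 and 0.25.
- lock_r (a joint): turn of the lock beyond the largest hole, rad; values, direction, stiffness and starts as for lock_l.
- key: flat blade key, 127 mm tall, 120 g, standing blade down in a stand. Origin at the centre of the blade's lower end; z up, x along its width, y through its thickness. Metal blade 26 mm wide, 4.5 mm thick, from 0 to 30 mm; blue plate 56 mm wide, 10 mm thick, from 30 to 85 mm; grip tab 28 mm wide, 12 mm thick, from 85 to 127 mm. It looks the same turned half round about z.
- key_eye (a point): centre of the key's eye, a round hole 28 mm across through the plate along the key's y, 65 mm above the blade's lower end; axes as the key's. The key's mass centre lies below the eye. The key's stand is a fixed light wood block 74 x 90 x 40 mm with a slot 36 mm deep: the plate rests on the block's top, the blade's end 10 mm above the counter.
- peg_stand: fixed stand: black base 110 x 90 x 12 mm; a metal post 18 mm across, 157 mm tall, 40 mm to the stand's +x of its origin; near its top a brass peg 10 mm thick points to the stand's -x, rising 12 degrees, and ends about 43 mm on the -x side of the origin in a ball 15 mm across, 165 mm above the counter. Origin on the counter under the peg; nothing stands above the post.
- peg_mid (a point): point on the peg's axis about half way along its free length, 156 mm above the counter; axes as the peg stand's (the peg runs along x, tip towards -x, tip about 37 mm from this point, post face about 37 mm the other way).
- cup_a: orange plastic cup, 76 mm across, 85 mm tall; bystander, to be left where it is. Origin at the centre of its underside.
- cup_b: orange plastic cup, 76 mm across, 85 mm tall; bystander, to be left where it is. Origin at the centre of its underside.
- cup_c: orange plastic cup, 76 mm across, 85 mm tall; bystander, to be left where it is. Origin at the centre of its underside.
- jug: white ceramic jug, 100 mm across plus handle, 130 mm tall; bystander, to be left where it is. Origin at the centre of its underside.
- canister: lidded steel canister, 110 mm across, 150 mm tall; bystander, to be left where it is. Origin at the centre of its underside.
- coasters: stack of bamboo coasters, 96 mm across, 39 mm tall; bystander, to be left where it is. Origin at the centre of its underside.
There are look-alikes about, which are no part of the job. Leave any orange look-alike of the tamper34 alone.

How it is judged:
By the outcome, as a careful person would: the job done as asked, in the order asked, and still so for the second after the job is handed in, with the robot touching nothing.
Of tamper28, tamper34, tamper40, tamper46, tamper52 only 3 to 5 are there at a start; the rules pass over those that are not, and their reading is None.
At some moment in a run one of tamper28, tamper34, tamper40, tamper46, tamper52 may be knocked a few centimetres aside while the robot is not near it.
It also fails if it takes over 210 s, if anything falls off the work surface, if the arm or the gripper's body presses on something with over 40 N, if the wrist force passes 120 N, or if a joint passes its speed limit or range.

### The arm

A 7-joint arm with a two-finger parallel gripper is mounted at the origin on the work surface. World frame = base frame: x ahead of the robot, y to its left, z up, the work surface at z = 0. Lengths are in m, angles in rad, forces in N, time in s.
With the tool pointing down it reaches from about 0.35 to 0.9 m from the base axis. Payload 8.1 kg.
Tool frame: the origin (TCP) lies midway between the tips of the shut fingers; the grasp point (between the pads) lies 19 mm behind it (arm.hold_point_z is the distance from the TCP to the grasp point, in m); z points along the fingers, y is the direction in which the jaws open and shut (so a half turn about z gives the same grasp; the last joint's range is limited). The gripper opens to 92 mm and grips with 3 to 60 N. Pads are 19 mm wide; open, the fingers measure 130 mm over their backs; the gripper's body (75 mm by 190 mm) begins 47 mm behind the grasp point.
Start: joints at [-1.241, 0.434, 0.025, 1.573, -0.012, 1.134, -0.075], TCP at [0.262, 0.567, 0.227] pointing down, gripper open.
Joint ranges: [-2.62, 2.62], [-0.44, 2.09], [-1.27, 1.32], [0.08, 2.57], [-1.32, 4.46], [0.12, 2], [-2.74, 2.74]. Speed limits (rad/s): [2.22, 2.22, 3.01, 3.01, 3.14, 3.14, 3.14].

### API

Orientations are given as a rotation vector (axis times angle).
In Python, from cell import arm gives the robot as it stands.
- The arm moves only by the shell command python3 -m pendant 'ROWS' [FORCE]. ROWS is JSON, a list of rows, each a list of 3 entries, a list of its own where there are three numbers: the shift along the tool's x, y, z in m, then the turn, a rotation vector about the tool's x, y, z in degrees, then the finger opening in m, from 0 to 0.0918. A call has 1 to 10 rows; each row shifts and turns the commanded pose from where the row before left it, along the tool's axes as they then stand; what a row does not reach is not made up. A row lasts 1/8 s, in which the tool goes at most 62.5 mm and 10.7 degrees, less where a joint would pass 70% of its speed; a pose out of reach is approached as far as the arm can. A call with a gripper value outside its range is refused whole. The fingers move at their own pace and stop on an object; FORCE is the grip in N (left out, the last holds). Time passes only in rows, so rows that do not move let the fingers close. It gives the time, the measured TCP pose, the force and the opening at its end, in the units of the state.
- arm.observe(): the state, without advancing time (a new reading comes with each control period).
- arm.get_image(name): name is "side" or "top"; returns (picture, depth): 420x560x3 uint8, red, green, blue; 420x560 float32, m along the optical axis (not along the pixel's ray), 0 where there is no reading.
- arm.camera_params(name): a dict with "fovy" (degrees; the focal length in pixels is half the picture's height over the tangent of half this angle, whatever the lens; pixels are square), "cx", "cy" (the principal point, pixels), "rvec" (rotation vector, rad) and "tvec" (3), from world to camera coordinates, as OpenCV has them. Camera axes: x right, y down, z forward; pixel columns grow to the right and rows downward; lengths in m; the calibration is good to about 2 mm. A picture is of the moment at which its call begins. camera_params takes no time and is no camera call.
- arm.sign_off(): hands the job in, once; it reports no verdict.
Trained networks look in the newest picture that a camera, given by its name, has taken for a name from the list of things; names that differ only in an ending like _2 or _b are one class to them, and where a whole thing is asked for, a point or a joint stands for the part that bears it (a point fixed in the world has none). Each returns a list of dicts, best first, with "conf" (0 to 1); they miss things now and then, are a little off and sometimes report something else, mostly with a low value. They report only what shows in the picture. A call takes as long as a camera call. They do not tell look-alikes from the thing itself.
- arm.look_for(camera, label): "rect" ([centre column, centre row, width, height] in pixels, round what is visible of it).
- arm.masks_of(camera, label): "pixels" (420x560 bool, what is visible of it) and "rect" ([centre column, centre row, width, height] in pixels, round what is visible of it).
The state is a dict: "clock": time; "joints": joint angles; "dq": joint speeds; "joint_efforts": joint torques, N m; "position": TCP position; "ee_rot": TCP orientation; "force": force on the tool from outside, world axes, zero at the start; "ft_torque": the same for the moment, N m; "width": opening from 0.0 (shut) to 1.0 (fully open).
Only numpy, scipy, OpenCV 4.12 (cv2) and the standard library are available. Lean on these libraries where they do the work, as an engineer would, in place of code of your own. Each camera call takes 0.05 s, during which the arm holds its last target.

## Working session

There is one attempt and no reset: what is moved stays moved. The work goes in short steps, Python scripts to look and compute and a shell command to move; the robot and the scene stay as the last step left them, time stands still between calls to the robot, and variables do not carry over. Pictures are saved under pics/ and viewed, and the job is handed in when it is done.

```bash
ls; mkdir -p pics
python3 - <<'E'
from cell import arm
import cv2
print(arm.observe())
for n in("side","top"):
    p,d=arm.get_image(n); cv2.imwrite(f"pics/{n}0.png",p[:,:,::-1]); print(n,arm.camera_params(n),d.min(),d.max())
print(arm.hold_point_z)
E
```

```text
pics
{'clock': 0.0, 'joints': array([-1.24061338,  0.43522177,  0.02495375,  1.57405868, -0.01160402,
        1.13397672, -0.07512332]), 'dq': array([ 0.00101229, -0.00261063, -0.00064698, -0.00090838, -0.00143649,
        0.00036811, -0.0012604 ]), 'joint_efforts': array([ 3.04281617e-03, -6.67850375e+01,  9.87090357e-01, -3.14467156e+01,
       -6.02976093e-02,  4.27310925e-02,  1.58692537e-04]), 'position': array([0.26195961, 0.56691857, 0.22596034]), 'ee_rot': array([-6.74595581e-01, -3.06810295e+00,  2.36582690e-03]), 'force': array([0.29500388, 0.39779123, 0.4390044 ]), 'ft_torque': array([-0.06873116, -0.0295112 , -0.02867508]), 'width': 0.9998476482416025}
side {'fovy': 49.59925003129582, 'cx': 287.4475639389732, 'cy': 202.74522737465716, 'rvec': array([ 2.21346518, -0.58623311,  0.2537638 ]), 'tvec': array([-0.49047421,  0.24997158,  0.98604968])} 0.0 3.7933607
top {'fovy': 43.783076310091374, 'cx': 277.8098644290599, 'cy': 202.48322751955794, 'rvec': array([ 2.15246457, -2.09138582,  0.19864163]), 'tvec': array([0.00188815, 0.57450543, 1.46470847])} 0.0 2.5546398
0.0188
```

View pics/side0.png

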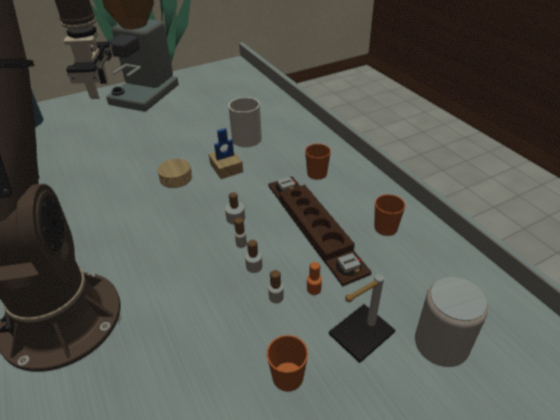

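View pics/top0.png

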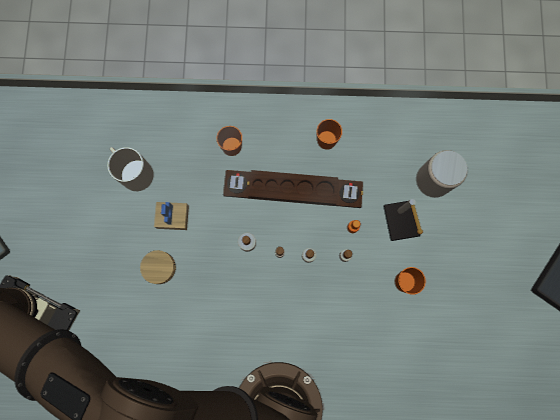

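```bash
cat > h.py <<'E'
from cell import arm
import cv2, numpy as np
def cam(n):
    c=arm.camera_params(n); f=210/np.tan(np.radians(c['fovy'])/2)
    R=cv2.Rodrigues(np.array(c['rvec']))[0]; return f,c['cx'],c['cy'],R,np.array(c['tvec'])
def dep(n,u,v,z):  # depth
    f,cx,cy,R,t=cam(n); u,v,z=map(np.asarray,(u,v,z))
    p=np.stack([(u-cx)/f*z,(v-cy)/f*z,z],-1); return (p-t)@R
def plane(n,u,v,h): # intersect with z=h
    f,cx,cy,R,t=cam(n); d=np.array([(u-cx)/f,(v-cy)/f,1.])@R; o=-R.T@t
    return o+d*(h-o[2])/d[2]
def proj(n,P):
    f,cx,cy,R,t=cam(n); q=R@np.asarray(P)+t; return q[0]/q[2]*f+cx,q[1]/q[2]*f+cy
def crop(n,p,u0,u1,v0,v1,s,name):
    im=cv2.resize(p[v0:v1,u0:u1,::-1],None,fx=s,fy=s,interpolation=cv2.INTER_CUBIC); cv2.imwrite(f"pics/{name}.png",im)
E
python3 - <<'E'
from h import *
for n in("side","top"):
    p,d=arm.get_image(n)
    np.savez(f"{n}0.npz",p=p,d=d)
    for l in ["tamper28","tamper34","tamper40","tamper46","tamper52","rack_hole0","lock_l_slot","lock_r_slot","key","peg_stand","cup_a"]:
        for m in arm.masks_of(n,l)[:5]:
            v,u=np.nonzero(m['pixels']); z=d[v,u]; k=z>0
            P=dep(n,u[k],v[k],z[k]); 
            print(n,l,round(m['conf'],2),np.round(m['rect'],1),k.sum(),np.round(np.median(P,0),3) if k.any() else '',np.round(P.min(0),3),np.round(P.max(0),3))
E
```

```text
side tamper28 0.92 [314.  278.7  17.4  36. ] 425 [ 0.509 -0.215  0.042] [ 0.497 -0.227 -0.001] [ 0.545 -0.137  0.088]
side tamper28 0.84 [275.9 287.5  13.   36.7] 416 [ 0.424 -0.193  0.042] [ 0.412 -0.203 -0.002] [ 0.444 -0.138  0.088]
side tamper28 0.83 [252.9 255.7  18.5  36.6] 391 [ 0.422 -0.088  0.043] [ 0.407 -0.1    0.002] [ 0.443 -0.061  0.088]
side tamper28 0.69 [234.7 208.   17.6  35.6] 394 [0.455 0.092 0.042] [0.434 0.076 0.005] [0.484 0.126 0.087]
side tamper28 0.58 [243.8 233.7  11.5  30. ] 318 [ 0.429 -0.001  0.043] [ 0.419 -0.009 -0.003] [0.47  0.079 0.088]
side tamper34 0.92 [314.  278.7  17.4  36. ] 425 [ 0.509 -0.215  0.042] [ 0.497 -0.227 -0.001] [ 0.545 -0.137  0.088]
side tamper34 0.84 [275.9 287.5  13.   36.7] 416 [ 0.424 -0.193  0.042] [ 0.412 -0.203 -0.002] [ 0.444 -0.138  0.088]
side tamper34 0.83 [252.9 255.7  18.5  36.6] 391 [ 0.422 -0.088  0.043] [ 0.407 -0.1    0.002] [ 0.443 -0.061  0.088]
side tamper34 0.69 [234.7 208.   17.6  35.6] 394 [0.455 0.092 0.042] [0.434 0.076 0.005] [0.484 0.126 0.087]
side tamper34 0.58 [243.8 233.7  11.5  30. ] 318 [ 0.429 -0
[... 5085 characters left out ...]
.006] [0.679 0.188 0.048]
top lock_r_slot 0.55 [290.5 187.6 142.4  35.3] 3891 [ 0.626 -0.025  0.026] [ 0.575 -0.236 -0.007] [0.683 0.185 0.048]
top key 0.78 [164.8 213.   10.6  24.4] 216 [0.528 0.329 0.094] [0.503 0.325 0.036] [0.566 0.356 0.143]
top peg_stand 0.94 [403.9 220.8  36.5  36.6] 1206 [ 0.537 -0.344  0.013] [ 0.479 -0.409 -0.006] [ 0.607 -0.297  0.177]
top cup_a 0.73 [411.1 279.8  29.1  29.4] 646 [ 0.361 -0.369  0.031] [ 0.322 -0.394 -0.009] [ 0.402 -0.319  0.092]
top cup_a 0.61 [228.4 141.5  30.4  31.4] 585 [0.77  0.17  0.039] [ 0.718  0.131 -0.004] [0.82  0.204 0.093]
top cup_a 0.6 [326.6 137.1  27.   35.5] 627 [ 0.799 -0.126  0.041] [ 0.746 -0.17  -0.004] [ 0.853 -0.087  0.093]
```

Run:
```python
from h import *
D=np.load("top0.npz");p,d=D['p'],D['d']
crop("top",p,215,375,160,270,5,"topcrop")
for (u,v) in [(100,300),(300,230),(400,330),(200,110),(480,300),(300,120)]:
    print(u,v,dep("top",u,v,d[v,u]))
S=np.load("side0.npz");p,d=S['p'],S['d']
crop("side",p,200,390,150,310,4,"sidecrop")
for (u,v) in [(100,300),(300,230),(200,110),(480,300),(300,350),(180,250)]:
    print(u,v,dep("side",u,v,d[v,u]))
```

```text
100 300 [ 0.28107093  0.52869348 -0.00476662]
300 230 [ 0.50310503 -0.04994367 -0.00122659]
400 330 [ 0.22131829 -0.34271897  0.00430186]
200 110 [0.86989078 0.26903588 0.00230827]
480 300 [ 0.31271726 -0.57615931  0.00420068]
300 120 [ 0.84505295 -0.04255526  0.00578456]
100 300 [ 0.08501139 -0.0104608   0.0192085 ]
300 230 [ 0.58885384 -0.02042518 -0.0026185 ]
200 110 [ 0.59339509  0.71511923 -0.00215421]
480 300 [ 0.69757342 -0.47764202  0.14950213]
300 350 [ 0.39082041 -0.35538299  0.05974724]
180 250 [ 2.91349633e-01  6.56569325e-02 -9.08691865e-05]
```

View pics/topcrop.png

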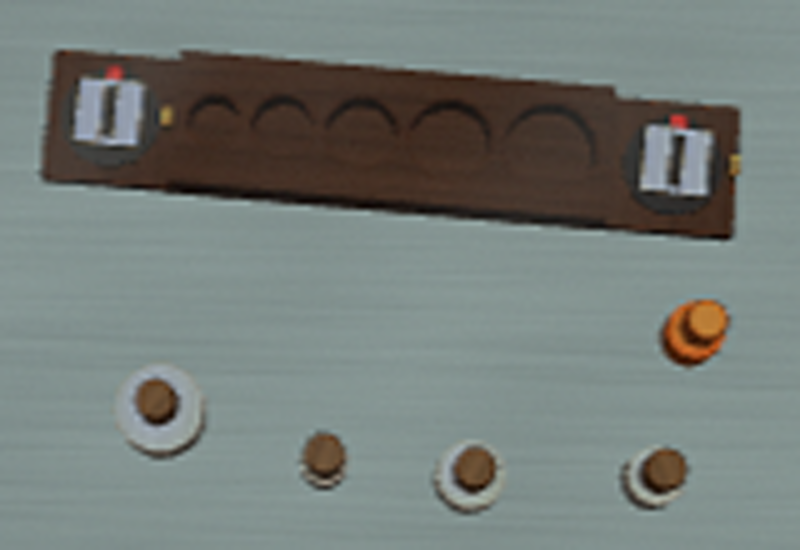

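View pics/sidecrop.png

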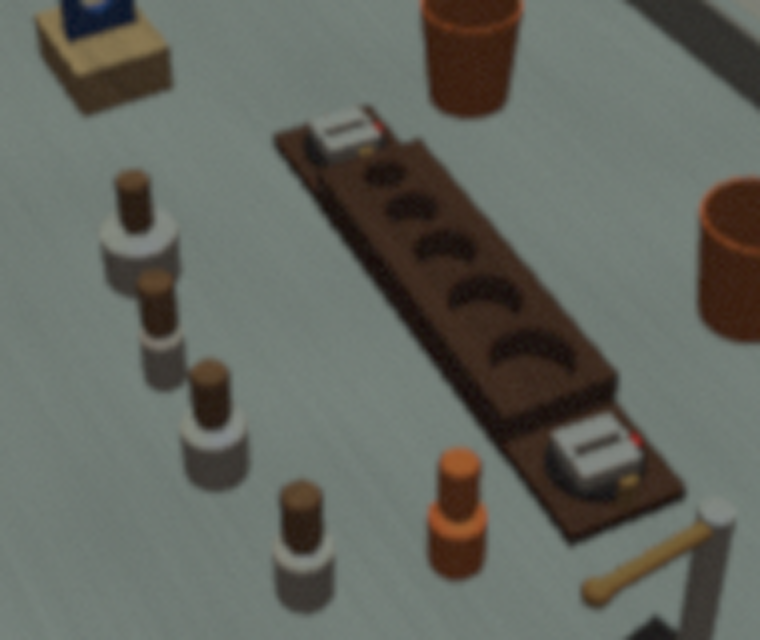

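```bash
cat > seg.py <<'E'
from h import *
from scipy.optimize import minimize
def sil(n,x,y,D,shape=(420,560),S=4):
    m=np.zeros((shape[0]*S,shape[1]*S),np.uint8)
    a=np.linspace(0,2*np.pi,40)
    for r,z0,z1 in((D/2,0,.042),(.012,.042,.085)):
        P=[(x+r*np.cos(t),y+r*np.sin(t),z) for t in a for z in(z0,z1)]
        q=np.array([proj(n,p_) for p_ in P]); q=(q+.5)*S-.5
        cv2.fillConvexPoly(m,cv2.convexHull(q.astype(np.float32)).round().astype(np.int32),255)
    return cv2.resize(m,(shape[1],shape[0]),interpolation=cv2.INTER_AREA)/255.
def seg(n,p,d,x,y,R=.05):
    v,u=np.mgrid[:420,:560]; P=dep(n,u,v,d); 
    return ((np.hypot(P[...,0]-x,P[...,1]-y)<R)&(P[...,2]>.006)&(d>0)).astype(float)
def fit(n,p,d,x,y,Ds):
    m=seg(n,p,d,x,y); out=[]
    for D in Ds:
        f=lambda q:np.abs(sil(n,q[0],q[1],D)-m).sum()
        r=minimize(f,[x,y],method='Nelder-Mead',options=dict(initial_simplex=[[x,y],[x+.004,y],[x,y+.004]],xatol=2e-4,fatol=.1,maxfev=60))
        out.append((round(D*1e3),round(r.fun,1),r.x.round(4)))
    return m.sum(),out
E
python3 - <<'E'
from seg import *
D={n:np.load(n+"0.npz") for n in("top","side")}
for n in D:
    f,cx,cy,R,t=cam(n); print(n,'campos',-R.T@t,f)
for x,y in[(.459,.102),(.430,.002),(.425,-.08),(.427,-.187),(.515,-.207)]:
    for n in D:
        print(n,x,y,fit(n,D[n]['p'],D[n]['d'],x,y,[.028,.034,.040,.046,.052]))
E
```

```text
top campos [0.29032673 0.01223016 1.54628321] 522.6144230899739
side campos [ 0.14842621 -0.75799406  0.82386854] 454.4894521847006Traceback (most recent call last):
  File "<stdin>", line 7, in <module>
  File "seg.py", line 18, in fit
    r=minimize(f,[x,y],method='Nelder-Mead',options=dict(initial_simplex=[[x,y],[x+.004,y],[x,y+.004]],xatol=2e-4,fatol=.1,maxfev=60))
    res = _minimize_neldermead(fun, x0, args, callback, bounds=bounds,
                               **options)
    fxcc = func(xcc)
    fx = function(np.copy(x), *(wrapper_args + args))
  File "seg.py", line 17, in <lambda>
    f=lambda q:np.abs(sil(n,q[0],q[1],D)-m).sum()
                      ~~~^^^^^^^^^^^^^^^
  File "seg.py", line 8, in sil
    q=np.array([proj(n,p_) for p_ in P]); q=(q+.5)*S-.5
                ~~~~^^^^^^
  File "h.py", line 13, in proj
    f,cx,cy,R,t=cam(n); q=R@np.asarray(P)+t; return q[0]/q[2]*f+cx,q[1]/q[2]*f+cy
                ~~~^^^
  File "h.py", line 4, in cam
    c=arm.camera_params(n); f=210/np.tan(np.radians(c['fovy'])/2)
ValueError: time passes only in moves, steps and waits
```

```bash
sed -i 's/^def cam(n)/import functools\n@functools.cache\ndef cam(n)/' h.py
python3 - <<'E'
from seg import *
D={n:np.load(n+"0.npz") for n in("top","side")}
for x,y in[(.459,.102),(.430,.002),(.425,-.08),(.427,-.187),(.515,-.207)]:
    for n in D:
        s,o=fit(n,D[n]['p'],D[n]['d'],x,y,[.028,.034,.040,.046,.052])
        print(n,x,y,s,*[f"{a}:{b} {c[0]:.4f},{c[1]:.4f}|" for a,b,c in o])
E
```

```text
top 0.459 0.102 301.0 28:197.4 0.4573,0.1033| 34:166.7 0.4571,0.1124| 40:126.7 0.4603,0.1026| 46:74.4 0.4614,0.1072| 52:52.2 0.4603,0.1067|
side 0.459 0.102 414.0 28:189.8 0.4594,0.1021| 34:162.6 0.4587,0.1030| 40:132.0 0.4595,0.1056| 46:106.2 0.4602,0.1041| 52:112.1 0.4602,0.1042|
top 0.43 0.002 127.0 28:54.9 0.4323,0.0108| 34:79.0 0.4328,0.0130| 40:117.3 0.4318,0.0087| 46:158.5 0.4365,0.0126| 52:209.6 0.4335,0.0075|
side 0.43 0.002 295.0 28:44.4 0.4324,0.0074| 34:94.6 0.4325,0.0067| 40:151.8 0.4339,0.0113| 46:212.4 0.4368,0.0211| 52:279.2 0.4388,0.0230|
top 0.425 -0.08 200.0 28:100.6 0.4285,-0.0734| 34:71.9 0.4275,-0.0745| 40:57.9 0.4276,-0.0745| 46:100.8 0.4277,-0.0777| 52:151.4 0.4301,-0.0816|
side 0.425 -0.08 431.0 28:92.4 0.4263,-0.0789| 34:59.3 0.4274,-0.0765| 40:61.0 0.4277,-0.0759| 46:129.2 0.4290,-0.0718| 52:206.7 0.4310,-0.0692|
top 0.427 -0.187 176.0 28:66.5 0.4282,-0.1799| 34:58.8 0.4300,-0.1808| 40:89.7 0.4304,-0.1809| 46:138.6 0.4309,-0.1838| 52:192.8 0.4224,-0.1817|
side 0.427 -0.187 415.0 28:63.1 0.4290,-0.1850| 34:54.0 0.4298,-0.1837| 40:121.5 0.4317,-0.1801| 46:203.9 0.4328,-0.1773| 52:294.2 0.4348,-0.1734|
top 0.515 -0.207 162.0 28:43.9 0.5140,-0.2021| 34:42.2 0.5154,-0.2040| 40:73.6 0.5163,-0.2028| 46:121.6 0.5132,-0.2061| 52:175.9 0.5185,-0.2093|
side 0.515 -0.207 401.0 28:55.5 0.5141,-0.2067| 34:58.0 0.5156,-0.2055| 40:126.1 0.5157,-0.2037| 46:205.1 0.5179,-0.2001| 52:297.0 0.5176,-0.2003|
```

Run:
```python
from seg import *
D={n:np.load(n+"0.npz") for n in("top","side")}
cells=[]
for n in D:
  row=[]
  for x,y in[(.4603,.1055),(.4324,.0075),(.4276,-.0750),(.430,-.182)]:
    Ds={.4603:(.046,.052),.4324:(.028,.034),.4276:(.034,.040),.430:(.034,.040)}[x]
    for DD in Ds:
        u,v=proj(n,(x,y,.04)); u,v=int(u),int(v); S=8; h=12 if n=="top" else 20
        im=cv2.resize(D[n]['p'][v-h:v+h,u-h:u+h,::-1],(190,190),interpolation=cv2.INTER_CUBIC); k=190/(2*h)
        a=np.linspace(0,2*np.pi,40)
        for r,z,c in((DD/2,0,(0,0,255)),(DD/2,.042,(0,255,0)),(.012,.085,(255,0,0))):
            q=np.array([proj(n,(x+r*np.cos(t),y+r*np.sin(t),z)) for t in a])
            q=((q-[u-h,v-h]+.5)*k).round().astype(int); cv2.polylines(im,[q],True,c,1)
        row.append(im)
  cells+= [np.hstack(row[:4]),np.hstack(row[4:])]
cv2.imwrite("pics/ov.png",np.vstack(cells)[:, :]); print(np.vstack(cells).shape)
```

```text
(760, 760, 3)
```

```bash
python3 -c "
import cv2; i=cv2.imread('pics/ov.png'); cv2.imwrite('pics/ov2.png',cv2.resize(i,(600,600)))"
```

```text
(no output)
```

View pics/ov2.png

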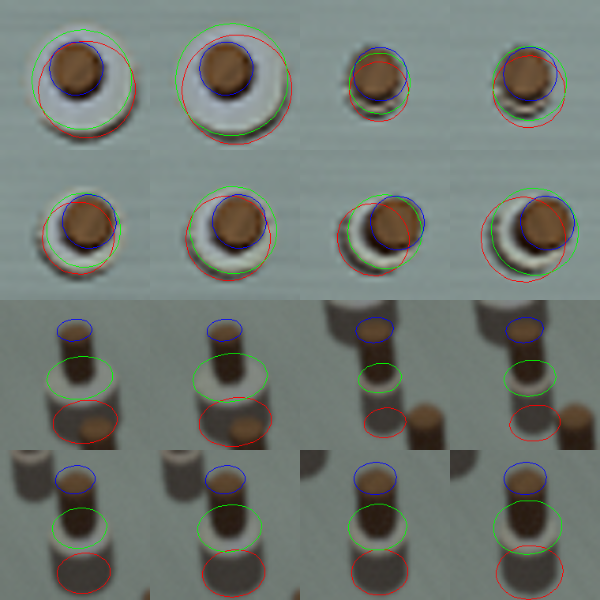

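```bash
cat > hand.py <<'E'
from h import *
from scipy.optimize import minimize
def silh(n,x,y,box,z0=.042,z1=.085,r=.012,S=8):
    u0,v0,w,h=box; m=np.zeros((h*S,w*S),np.uint8); a=np.linspace(0,2*np.pi,40)
    q=np.array([proj(n,(x+r*np.cos(t),y+r*np.sin(t),z)) for t in a for z in(z0,z1)])
    q=(q-[u0,v0]+.5)*S-.5
    cv2.fillConvexPoly(m,cv2.convexHull(q.astype(np.float32)).round().astype(np.int32),255)
    return cv2.GaussianBlur(cv2.resize(m,(w,h),interpolation=cv2.INTER_AREA)/255.,(0,0),.7)
def handle(n,p,x,y,zoff=0.,hw=14):
    u,v=proj(n,(x,y,.063+zoff)); box=(int(u)-hw,int(v)-hw,2*hw,2*hw)
    c=p[box[1]:box[1]+2*hw,box[0]:box[0]+2*hw].astype(float)
    b=(c[...,0]-c[...,2])/(c.sum(-1)+20); b=np.clip((b-np.median(b))/.22,0,1)
    def f(q): return np.abs(silh(n,q[0],q[1],box,.044+zoff,.085+zoff)-b).sum()
    best=None
    for dx in(-.004,.004):
        r=minimize(f,[x+dx,y],method='Nelder-Mead',options=dict(initial_simplex=[[x+dx,y],[x+dx+.004,y],[x,y+.006]],xatol=1e-4,fatol=.02,maxfev=120))
        if best is None or r.fun<best.fun: best=r
    return best.x,best.fun,b.sum()
E
python3 - <<'E'
from hand import *
D={n:np.load(n+"0.npz") for n in("top","side")}
for x,y in[(.4603,.1055),(.4324,.0075),(.4276,-.0750),(.430,-.182)]:
    for n in D: print(n,*[np.round(q,4) for q in handle(n,D[n]['p'],x,y)])
# locks: bright blobs near (z=.032)
for n in D:
    p=D[n]['p'].astype(float)
    for x,y in((.64,.14),(.615,-.19)):
        u,v=map(int,proj(n,(x,y,.032))); h=16
        c=p[v-h:v+h,u-h:u+h]; print(n,u,v,c.min(-1).max())
    v,u=np.mgrid[:420,:560]; P=dep(n,u,v,D[n]['d'])
    wood=(P[...,2]>.026)&(P[...,2]<.046)&(P[...,0]>.56)&(P[...,0]<.69)&(np.abs(P[...,1]+.02)<.22)
    Q=P[wood]; print(n,'rack z hist',np.percentile(Q[:,2],[5,50,95]),'rect',cv2.minAreaRect((Q[:,:2]*1000).astype(np.float32)))
E
```

```text
top [0.4614 0.1055] 37.2675 74.4973
side [0.4609 0.1083] 70.6441 103.7626
top [0.4318 0.0094] 13.2858 63.4425
side [0.433  0.0128] 76.1048 143.7885
top [ 0.4273 -0.0764] 26.6634 72.4679
side [ 0.4266 -0.072 ] 101.7414 138.914
top [ 0.4292 -0.1815] 27.1894 75.445
side [ 0.4275 -0.1874] 82.751 148.5459
top 237 180 172.0
top 348 192 167.0
top rack z hist [0.02874317 0.03580545 0.04173646] rect ((626.654052734375, -33.236907958984375), (394.2203369140625, 82.78010559082031), 86.87516784667969)
side 286 181 126.0
side 346 258 129.0
side rack z hist [0.02758479 0.03470448 0.03798707] rect ((626.161376953125, -36.45243835449219), (398.0020751953125, 82.85192108154297), 86.8579330444336)
```

```bash
python3 - <<'E'
import re
s=open('hand.py').read()
s=s.replace("b=np.clip((b-np.median(b))/.22,0,1)","md=np.median(np.r_[b[0],b[-1],b[:,0],b[:,-1]]); b=np.clip((b-md)/(np.percentile(b,99)-md)*1.6-.3,0,1)\n    lab=cv2.connectedComponents((b>.3).astype(np.uint8))[1]; l=lab[hw-3:hw+3,hw-3:hw+3]; l=np.bincount(l[l>0]).argmax(); k=cv2.dilate((lab==l).astype(np.uint8),np.ones((3,3))); b=b*k")
open('hand.py','w').write(s)
E
cat > ov.py <<'E'
from h import *
def ov(D,items,name,zo=0,cell=190):
    rows=[]
    for n in D:
        row=[]
        for x,y,DD in items:
            u,v=proj(n,(x,y,.04+zo)); u,v=int(u),int(v); h=12 if n=="top" else 20
            im=cv2.resize(D[n]['p'][v-h:v+h,u-h:u+h,::-1],(cell,cell),interpolation=cv2.INTER_CUBIC); k=cell/(2*h)
            a=np.linspace(0,2*np.pi,40)
            for r,z,c in((DD/2,0,(0,0,255)),(DD/2,.042,(0,255,0)),(.012,.085,(255,0,0))):
                q=np.array([proj(n,(x+r*np.cos(t),y+r*np.sin(t),z+zo)) for t in a])
                q=((q-[u-h,v-h]+.5)*k).round().astype(int); cv2.polylines(im,[q],True,c,1)
            row.append(im)
        rows.append(np.hstack(row))
    cv2.imwrite(f"pics/{name}.png",np.vstack(rows))
E
python3 - <<'E'
from hand import *
from ov import ov
D={n:np.load(n+"0.npz") for n in("top","side")}
it=[]
for x,y,d in[(.4603,.1055,.052),(.4324,.0085,.028),(.4276,-.0750,.04),(.430,-.182,.034)]:
    o=[]
    for n in D:
        q=handle(n,D[n]['p'],x,y); o.append(q[0]); print(n,*[np.round(w,4) for w in q])
    it.append((*np.mean(o,0),d))
ov(D,it,"ov3")
E
```

```text
top [0.4608 0.1053] 22.3462 52.5593
side [0.4627 0.1085] 63.8565 92.6587
top [0.4329 0.0095] 15.8313 57.5903
side [0.4336 0.0117] 47.2045 129.0955
top [ 0.4273 -0.0756] 22.9609 51.3902
side [ 0.429  -0.0722] 71.2448 120.7294
top [ 0.43   -0.1825] 26.0549 53.6607
side [ 0.4308 -0.1813] 79.5074 136.3826
```

View pics/ov3.png

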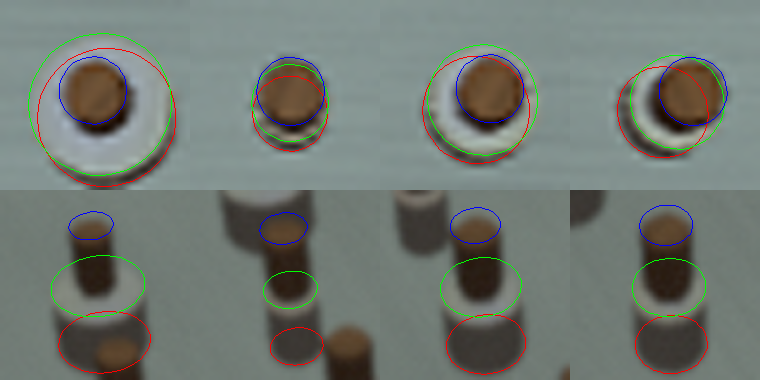

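Run:
```python
from h import *
D={n:np.load(n+"0.npz") for n in("top","side")}
ims=[]
for n in D:
    p=D[n]['p'].astype(float)
    for x,y in((.64,.14),(.61,-.185)):
        u,v=map(int,proj(n,(x,y,.032))); h=14
        c=p[v-h:v+h,u-h:u+h]; g=c.min(-1); 
        w=np.clip((g-70)/(g.max()-70),0,1) if n=="top" else np.clip((g-60)/(g.max()-60),0,1)
        k,lab=cv2.connectedComponents((w>.3).astype(np.uint8)); 
        l=max(range(1,k),key=lambda i:(lab==i).sum()+0)
        m=(w>.3).astype(np.uint8); 
        cnt=np.argwhere(m)[:,::-1].astype(np.float32); r=cv2.minAreaRect(cnt); 
        uu,vv=u-h+r[0][0],v-h+r[0][1]
        print(n,(x,y),m.sum(),r,uu,vv,plane(n,uu,vv,.032 if n=='top' else .028))
        ims.append(cv2.resize(p[v-h:v+h,u-h:u+h,::-1].astype(np.uint8),(196,196),interpolation=cv2.INTER_CUBIC))
cv2.imwrite("pics/locks.png",np.vstack([np.hstack(ims[:2]),np.hstack(ims[2:])]))
crop("top",D["top"]['p'],150,190,195,235,14,"keytop")
crop("side",D["side"]['p'],200,250,120,180,10,"keyside")
```

```text
top (0.64, 0.14) 305 ((13.5, 11.0), (22.0, 27.0), 90.0) 236.5 177.0 [0.65206685 0.14364668 0.032     ]
top (0.61, -0.185) 184 ((13.58108139038086, 13.513513565063477), (22.35826301574707, 31.071409225463867), 9.462322235107422) 345.58108139038086 192.51351356506348 [ 0.6142676  -0.18119774  0.032     ]
side (0.64, 0.14) 472 ((13.5, 13.5), (27.0, 27.0), 90.0) 285.5 180.5 [0.64032309 0.14880539 0.028     ]
side (0.61, -0.185) 205 ((17.20117950439453, 18.0552921295166), (16.928985595703125, 37.981075286865234), 50.90614318847656) 346.20117950439453 262.0552921295166 [ 0.61110396 -0.1946541   0.028     ]
```

View pics/locks.png

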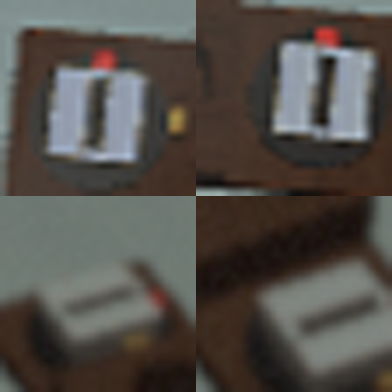

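View pics/keytop.png

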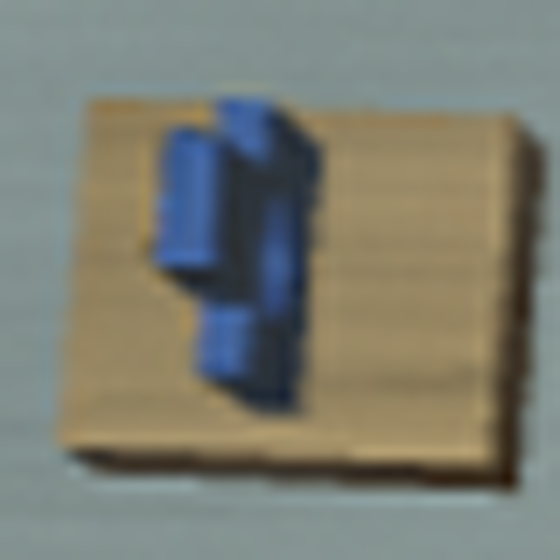

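View pics/keyside.png

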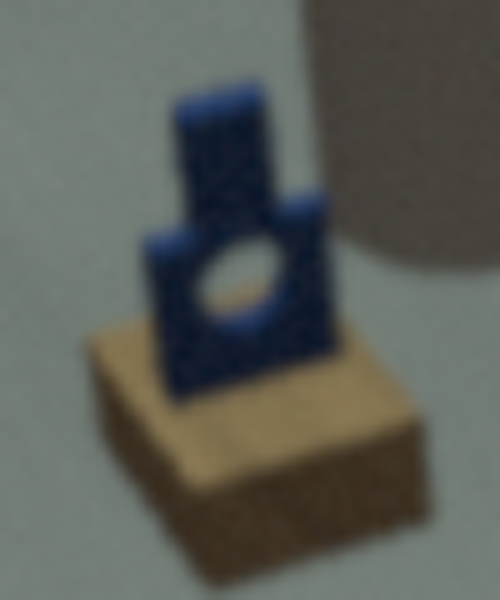

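Run:
```python
from h import *
a=plane("top",236.5,181.6,.032);b=plane("top",349.7,191.6,.032)
c=plane("side",285.4,181.3,.032);d=plane("side",348.9,260.4,.032)
print(a,b,np.linalg.norm(a-b)); print(c,d,np.linalg.norm(c-d))
for l,r in((a,b),(c,d)):
    e=(r-l)/np.linalg.norm(r-l); L=np.linalg.norm(r-l); m=(L-78-.0)/1
    mg=(L*1000-78-250)/2; print('margin',mg,'yaw',np.degrees(np.arctan2(e[0],-e[1])))
    s=.039+mg/1e3; 
    for i,D in enumerate((30,36,42,48,54)):
        print(i,(l+e*(s+D/2e3))[:2].round(4)); s+=D/1e3+.01
# key top tab and block in top
def T(x,y,s=14,u0=150,v0=195): return u0+(x+.5)/s-.5,v0+(y+.5)/s-.5
print('tab top',[plane("top",*T(x,y),.137)[:2].round(4) for x,y in((165,130),(218,140),(212,268),(158,260))])
print('plate shoulders far/near',plane("top",*T(245,103),.095)[:2],plane("top",*T(222,375),.095)[:2])
print('block top',[plane("top",*T(x,y),.04)[:2].round(4) for x,y in((90,100),(515,115),(490,468),(62,445))])
def S(x,y): return 200+(x+.5)/10-.5,120+(y+.5)/10-.5
print('tab side',[plane("side",*S(x,y),.137)[:2].round(4) for x,y in((175,105),(258,85))])
```

```text
[0.63803267 0.14303673 0.032     ] [ 0.61738562 -0.19338193  0.032     ] 0.3370516536586612
[0.63579395 0.14114386 0.032     ] [ 0.61718646 -0.19637986  0.032     ] 0.33803624232177415
margin 4.525826829330583 yaw -3.5120137624434697
0 [0.6344 0.0846]
1 [0.6318 0.0417]
2 [ 0.6288 -0.0072]
3 [ 0.6254 -0.0621]
4 [ 0.6217 -0.123 ]
margin 5.018121160887063 yaw -3.155490203800866
0 [0.6325 0.0822]
1 [0.6302 0.0393]
2 [ 0.6275 -0.0096]
3 [ 0.6245 -0.0646]
4 [ 0.6211 -0.1255]
tab top [array([0.5455, 0.3373]), array([0.5438, 0.3268]), array([0.5184, 0.3263]), array([0.5197, 0.3369])]
plate shoulders far/near [0.55909386 0.33128569] [0.5035253  0.33210403]
block top [array([0.569 , 0.3759]), array([0.5684, 0.2867]), array([0.4937, 0.2873]), array([0.496 , 0.3764])]
tab side [array([0.5184, 0.3312]), array([0.5434, 0.3292])]
```

```bash
cat > go.py <<'E'
import sys,numpy as np,cv2
from cell import arm
s=arm.observe(); R=cv2.Rodrigues(np.array(s['ee_rot']))[0]; p=s['position']
yaw=np.degrees(np.arctan2(R[1,1],R[0,1])) # world angle of jaw axis
print('t',round(s['clock'],2),'pos',p.round(4),'jawyaw',yaw.round(2),'tilt z',R[:,2].round(4),'F',s['force'].round(1),'w mm',round(s['width']*91.8,1),'q',s['joints'].round(2))
if len(sys.argv)>3:
    t=np.array(list(map(float,sys.argv[1:4]))); d=R.T@(t-p); print('shift mm',(d*1000).round(1),'len',np.linalg.norm(d).round(3))
    if len(sys.argv)>4:
        k=(float(sys.argv[4])-yaw+180)%360-180; print('turn about tool z deg',-k)
E
python3 -m pendant '[[[0,0,0],[0,0,9.8],0.08],[[0,0,0],[0,0,9.8],0.08],[[0,0,0],[0,0,9.8],0.08],[[0,0,0],[0,0,9.8],0.08],[[0,0,0],[0,0,9.8],0.08],[[0,0,0],[0,0,9.8],0.08],[[0,0,0],[0,0,9.8],0.08],[[0,0,0],[0,0,0],0.08]]'
python3 go.py .460 .106 .18 -3.3
```

```text
clock: 2.3
position: [0.262, 0.5675, 0.2267]
ee_rot: [2.285, 2.156, 0.0]
force: [0.1, 0.7, -0.0]
width: 0.868
t 2.3 pos [0.262  0.5675 0.2267] jawyaw -3.33 tilt z [ 2.e-04 -1.e-04 -1.e+00] F [ 0.1  0.7 -0. ] w mm 79.7 q [-1.43  0.44  0.3   1.59 -0.14  1.13 -1.16]
shift mm [-449.2  224.5   46.8] len 0.504
turn about tool z deg -0.026564467172562445
```

```bash
python3 -m pendant '[[[-0.041,0.0205,0],[0,0,0],0.06],[[-0.041,0.0205,0],[0,0,0],0.06],[[-0.041,0.0205,0],[0,0,0],0.06],[[-0.041,0.0205,0],[0,0,0],0.06],[[-0.041,0.0205,0],[0,0,0],0.06],[[-0.041,0.0205,0],[0,0,0],0.06],[[-0.041,0.0205,0],[0,0,0],0.06],[[-0.041,0.0205,0],[0,0,0],0.06],[[-0.041,0.0205,0],[0,0,0],0.06],[[-0.041,0.0205,0],[0,0,0],0.06]]'
python3 go.py .460 .106 .18 -3.3
python3 - <<'E'
from h import *
for n in("side","top"):
    p,d=arm.get_image(n); np.savez(f"{n}1.npz",p=p,d=d); cv2.imwrite(f"pics/{n}1.png",p[:,:,::-1])
E
```

```text
clock: 3.55
position: [0.443, 0.1446, 0.227]
ee_rot: [2.281, 2.16, 0.001]
force: [0.9, -0.4, -0.0]
width: 0.653
t 3.55 pos [0.443  0.1446 0.227 ] jawyaw -3.12 tilt z [ 7.e-04  4.e-04 -1.e+00] F [ 0.9 -0.4 -0. ] w mm 59.9 q [-0.86  0.17  0.5   1.97 -0.1   1.02 -0.36]
shift mm [-37.6  19.1  47. ] len 0.063
turn about tool z deg 0.18418494429101884
```

View pics/side1.png

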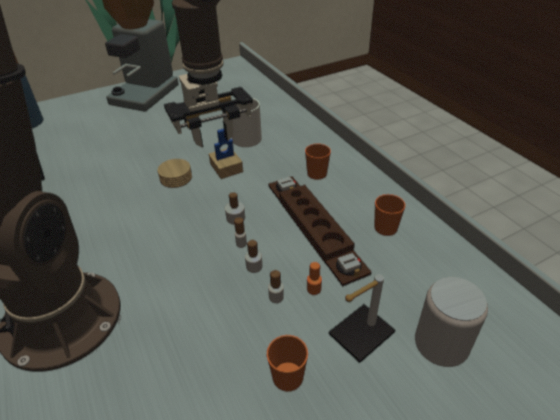

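View pics/top1.png

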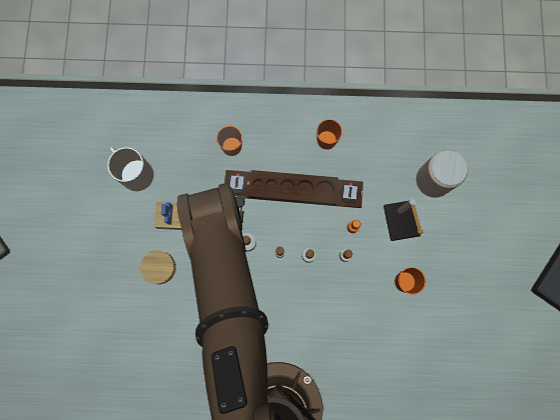

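```bash
python3 -m pendant '[[[-0.020,0.008,0],[0,0,0],0.06],[[0,0,0],[0,0,0],0.06],[[0,0,0],[0,0,0],0.06]]'
python3 go.py .460 .106 .044 -3.3
```

```text
clock: 4.03
position: [0.449, 0.1264, 0.2267]
ee_rot: [-2.284, -2.157, -0.0]
force: [0.8, 0.0, 0.2]
width: 0.653
t 4.03 pos [0.449  0.1264 0.2267] jawyaw -3.27 tilt z [-1.e-04  4.e-04 -1.e+00] F [0.8 0.  0.2] w mm 59.9 q [-0.83  0.18  0.52  1.97 -0.1   1.02 -0.32]
shift mm [-19.8  12.2 182.7] len 0.184
turn about tool z deg 0.028542270639093203
```

```bash
python3 -m pendant '[[[-0.020,0.012,0.02],[0,0,0],0.06],[[0,0,0.036],[0,0,0],0.06],[[0,0,0.036],[0,0,0],0.06],[[0,0,0.03],[0,0,0],0.06],[[0,0,0],[0,0,0],0.06]]'
python3 go.py .460 .106 .047 -3.3
python3 - <<'E'
from h import *
for n in("side",):
    p,d=arm.get_image(n); crop(n,p,180,300,120,270,4,"s2"); 
    from go import p as P
    print(proj("side",P),"crop px",(np.array(proj("side",P))-[180,120])*4)
E
```

```text
clock: 4.65
position: [0.4584, 0.1054, 0.1032]
ee_rot: [-2.283, -2.156, 0.006]
force: [-0.4, -0.3, 0.1]
width: 0.653
t 4.65 pos [0.4584 0.1054 0.1032] jawyaw -3.28 tilt z [-0.0039 -0.0014 -1.    ] F [-0.4 -0.3  0.1] w mm 60.0 q [-0.71  0.37  0.48  2.11 -0.25  0.72 -0.13]
shift mm [ 0.8  1.8 56.2] len 0.056
turn about tool z deg 0.01784384610519396
t 4.7 pos [0.4595 0.1054 0.1045] jawyaw -3.31 tilt z [-1.7e-03 -6.0e-04 -1.0e+00] F [ 0.4 -0.3  0.8] w mm 60.1 q [-0.71  0.36  0.48  2.11 -0.25  0.72 -0.13]
(np.float64(231.29288116212356), np.float64(187.58147539522255)) crop px [205.17152465 270.32590158]
```

View pics/s2.png

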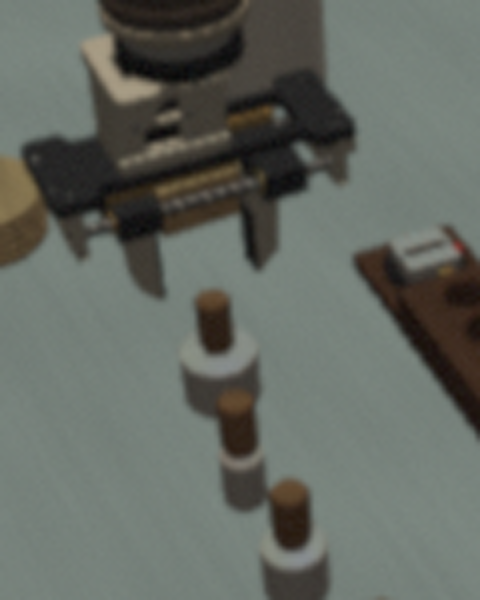

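```bash
python3 -m pendant '[[[0,0,0.02],[0,0,0],0.06],[[0,0,0.02],[0,0,0],0.06],[[0,0,0.017],[0,0,0],0.06],[[0,0,0],[0,0,0],0.06]]'; python3 go.py
python3 - <<'E'
from h import *
for n in("side",):
    p,d=arm.get_image(n); crop(n,p,180,300,120,270,4,"s3");
E
```

```text
clock: 5.2
position: [0.4603, 0.1054, 0.0483]
ee_rot: [-2.285, -2.155, -0.001]
force: [-0.0, -0.5, 0.5]
width: 0.655
t 5.2 pos [0.4603 0.1054 0.0483] jawyaw -3.35 tilt z [ 1.e-04  4.e-04 -1.e+00] F [-0.  -0.5  0.5] w mm 60.1 q [-0.65  0.46  0.41  2.15 -0.33  0.59 -0.06]
```

View pics/s3.png

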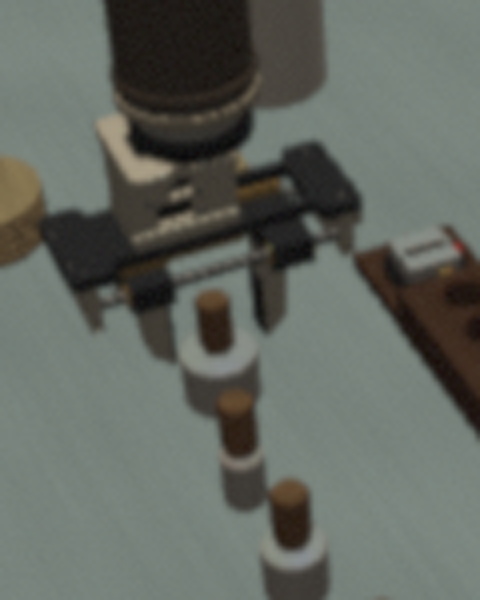

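Run:
```python
from h import *
f=lambda P:((np.array(proj("side",P))-[180,120]+.5)*4).round(1)
print('tcp',f((.4603,.1054,.0483)),'near edge mid',f((.4603,.0959,.0483)))
for d in(-.0365,.0365): print(f((.4603+d,.0959,.0483)), f((.4603+d,.1149,.0483)))
print('metal top',f((.4603,.1054,.042)),'handle top',f((.4603,.1054,.085)))
```

```text
tcp [216.3 339. ] near edge mid [222.2 347.2]
[170.6 365.8] [159.1 349.1]
[272.8 329. ] [260.5 313. ]
metal top [217.1 346.2] handle top [211.2 295.7]
```

```bash
python3 -m pendant '[[[0,0,0],[0,0,0],0.0],[[0,0,0],[0,0,0],0.0],[[0,0,0],[0,0,0],0.0],[[0,0,0],[0,0,0],0.0],[[0,0,0],[0,0,0],0.0]]' 25; python3 go.py
python3 - <<'E'
from h import *
for n in("side",):
    p,d=arm.get_image(n); crop(n,p,180,300,120,270,4,"s4");
E
```

```text
clock: 5.88
position: [0.4602, 0.1048, 0.0478]
ee_rot: [2.286, 2.154, 0.0]
force: [0.2, 0.1, 1.4]
width: 0.251
t 5.88 pos [0.4602 0.1048 0.0478] jawyaw -3.4 tilt z [ 2.e-04  1.e-04 -1.e+00] F [0.2 0.1 1.4] w mm 23.1 q [-0.65  0.46  0.41  2.15 -0.33  0.59 -0.06]
```

View pics/s4.png

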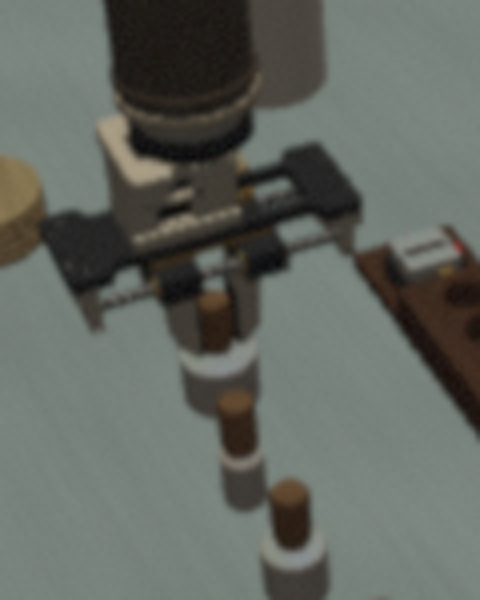

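```bash
python3 -m pendant '[[[0,0,-0.03],[0,0,0],0.0],[[0,0,-0.04],[0,0,0],0.0],[[0,0,-0.01],[0,0,0],0.0],[[0,0,0],[0,0,0],0.0]]'; python3 go.py .6214 -.122 .128 -3.3
```

```text
clock: 6.42
position: [0.46, 0.1051, 0.1277]
ee_rot: [-2.286, -2.155, -0.001]
force: [-0.5, 0.6, -1.3]
width: 0.254
t 6.42 pos [0.46   0.1051 0.1277] jawyaw -3.38 tilt z [ 5.e-04  6.e-04 -1.e+00] F [-0.5  0.6 -1.3] w mm 23.3 q [-0.74  0.33  0.5   2.09 -0.22  0.78 -0.15]
shift mm [-217.2  174.5   -0.4] len 0.279
turn about tool z deg -0.07551826563403097
```

```bash
python3 -m pendant '[[[-0.0271,0.0218,0],[0,0,0],0.0],[[-0.0271,0.0218,0],[0,0,0],0.0],[[-0.0271,0.0218,0],[0,0,0],0.0],[[-0.0271,0.0218,0],[0,0,0],0.0],[[-0.0271,0.0218,0],[0,0,0],0.0],[[-0.0271,0.0218,0],[0,0,0],0.0],[[-0.0271,0.0218,0],[0,0,0],0.0],[[-0.0271,0.0218,0],[0,0,0],0.0],[[0,0,0],[0,0,0],0.0],[[0,0,0],[0,0,0],0.0]]'; python3 go.py .6214 -.122 .09 -3.3
```

```text
clock: 7.68
position: [0.6202, -0.1213, 0.1258]
ee_rot: [-2.285, -2.153, 0.002]
force: [0.7, 0.4, -2.7]
width: 0.263
t 7.67 pos [ 0.6202 -0.1213  0.1258] jawyaw -3.41 tilt z [-2.9e-03  9.0e-04 -1.0e+00] F [ 0.7  0.4 -2.7] w mm 24.2 q [-0.22  0.58  0.5   1.7  -0.32  0.96  0.34]
shift mm [-0.7  1.4 35.8] len 0.036
turn about tool z deg -0.1056072673031565
```

```bash
python3 -m pendant '[[[-0.0005,0.001,0.02],[0,0,0],0.0],[[0,0,0.014],[0,0,0],0.0],[[0,0,0],[0,0,0],0.0],[[0,0,0],[0,0,0],0.0]]'; python3 go.py .6214 -.122 .09 -3.3
cat > look.py <<'E'
import sys
from h import *
n,u0,u1,v0,v1,s,name=sys.argv[1],*map(int,sys.argv[2:7]),sys.argv[7]
p,d=arm.get_image(n); np.savez(f"{n}_last.npz",p=p,d=d); crop(n,p,u0,u1,v0,v1,s,name)
E
python3 look.py side 260 380 150 290 4 s5
python3 - <<'E'
from h import *
f=lambda P:((np.array(proj("side",P))-[260,150]+.5)*4).round(1)
print(f((.6214,-.124,.036)))
E
```

```text
clock: 8.18
position: [0.6223, -0.1224, 0.0937]
ee_rot: [-2.286, -2.155, 0.0]
force: [-0.6, 0.6, -2.0]
width: 0.258
t 8.18 pos [ 0.6223 -0.1224  0.0937] jawyaw -3.39 tilt z [-1.e-04 -0.e+00 -1.e+00] F [-0.6  0.6 -2. ] w mm 23.7 q [-0.2   0.61  0.48  1.72 -0.35  0.89  0.36]
shift mm [ 0.4 -0.9  3.7] len 0.004
turn about tool z deg -0.09368160489262323
[294.8 359.8]
```

View pics/s5.png

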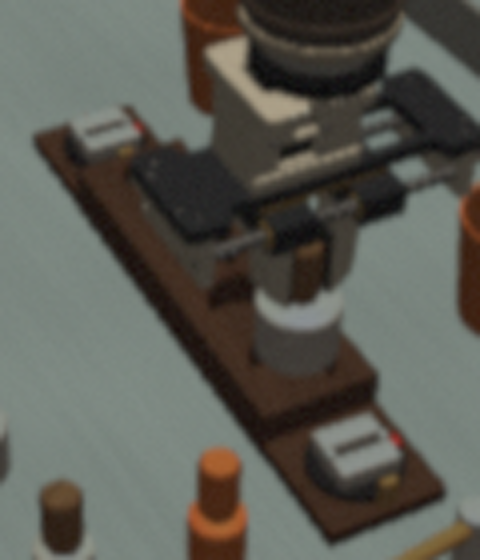

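```bash
python3 -m pendant '[[[0,0,0.008],[0,0,0],0.0],[[0,0,0.006],[0,0,0],0.0],[[0,0,0.005],[0,0,0],0.0],[[0,0,0],[0,0,0],0.0]]'; python3 go.py .6214 -.122 .058 -3.3
```

```text
clock: 8.72
position: [0.623, -0.1209, 0.0768]
ee_rot: [-2.285, -2.155, -0.005]
force: [-7.0, 5.3, 22.0]
width: 0.251
t 8.72 pos [ 0.623  -0.1209  0.0768] jawyaw -3.34 tilt z [ 0.0018  0.0027 -1.    ] F [-7.   5.3 22. ] w mm 23.0 q [-0.2   0.63  0.47  1.73 -0.36  0.86  0.37]
shift mm [-1.2 -1.6 18.8] len 0.019
turn about tool z deg -0.035057621205794476
```

```bash
python3 -m pendant '[[[0.0015,-0.0015,0],[0,0,0],0.0],[[0,0,0],[0,0,0],0.0]]'; python3 go.py .6214 -.122 .058 -3.3;  python3 look.py side 260 380 150 290 4 s6
```

```text
clock: 8.98
position: [0.6226, -0.1206, 0.0767]
ee_rot: [2.284, 2.153, 0.005]
force: [-2.0, 3.0, 14.9]
width: 0.258
t 8.97 pos [ 0.6226 -0.1206  0.0767] jawyaw -3.37 tilt z [ 4.1e-03  5.0e-04 -1.0e+00] F [-2.   3.  14.9] w mm 23.7 q [-0.2   0.63  0.47  1.74 -0.36  0.85  0.37]
shift mm [-1.4 -1.2 18.7] len 0.019
turn about tool z deg -0.06690825586713345
```

View pics/s6.png

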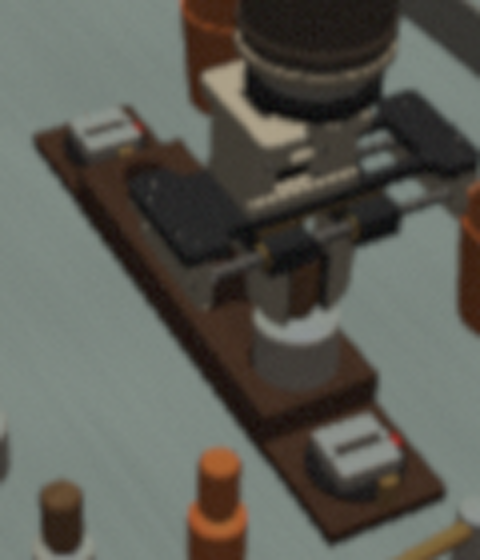

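```bash
python3 -m pendant '[[[0.001,-0.001,0.002],[0,0,0],0.0],[[0,0,0.003],[0,0,0],0.0],[[0,0,0],[0,0,0],0.0]]'; python3 go.py .6214 -.122 .058 -3.3
```

```text
clock: 9.4
position: [0.6224, -0.1178, 0.0725]
ee_rot: [2.283, 2.156, 0.009]
force: [-3.2, 7.8, 22.4]
width: 0.26
t 9.4 pos [ 0.6224 -0.1178  0.0725] jawyaw -3.28 tilt z [ 0.0051  0.0026 -1.    ] F [-3.2  7.8 22.4] w mm 23.8 q [-0.2   0.63  0.46  1.74 -0.37  0.85  0.37]
shift mm [-4.3 -0.8 14.5] len 0.015
turn about tool z deg 0.015595921051982486
```

```bash
python3 -m pendant '[[[0.002,-0.0005,-0.001],[0,0,0],0.0],[[0.001,0,0],[0,0,0],0.0],[[0,0,0],[0,0,0],0.0]]'; python3 go.py .6214 -.122 .058 -3.3;  python3 look.py side 260 380 150 290 4 s7
```

```text
clock: 9.78
position: [0.6209, -0.1163, 0.071]
ee_rot: [2.285, 2.154, 0.003]
force: [4.8, 1.7, 1.1]
width: 0.255
t 9.78 pos [ 0.6209 -0.1163  0.071 ] jawyaw -3.36 tilt z [ 2.4e-03  3.0e-04 -1.0e+00] F [4.8 1.7 1.1] w mm 23.4 q [-0.2   0.64  0.46  1.75 -0.36  0.84  0.37]
shift mm [-5.7  0.8 13. ] len 0.014
turn about tool z deg -0.06317960558070013
```

View pics/s7.png

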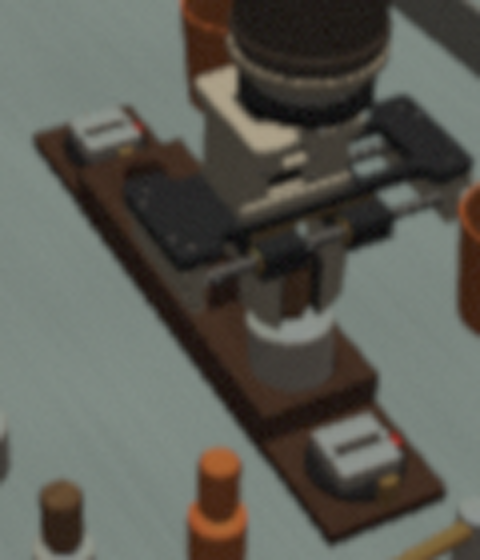

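```bash
python3 -m pendant '[[[0.0,0.001,0.003],[0,0,0],0.0],[[0,0,0.004],[0,0,0],0.0],[[0,0,0],[0,0,0],0.0]]'; python3 go.py .6214 -.122 .058 -3.3
```

```text
clock: 10.2
position: [0.6209, -0.1166, 0.063]
ee_rot: [2.286, 2.155, 0.0]
force: [6.1, 2.1, -3.2]
width: 0.255
t 10.2 pos [ 0.6209 -0.1166  0.063 ] jawyaw -3.39 tilt z [ 3.e-04  1.e-04 -1.e+00] F [ 6.1  2.1 -3.2] w mm 23.4 q [-0.2   0.65  0.46  1.75 -0.37  0.83  0.37]
shift mm [-5.3  0.8  5. ] len 0.007
turn about tool z deg -0.08989140238270465
```

```bash
python3 -m pendant '[[[0.0,0.0005,0.003],[0,0,0],0.0],[[0,0,0.003],[0,0,0],0.0],[[0,0,0],[0,0,0],0.0]]'; python3 go.py .6214 -.122 .058 -3.3
```

```text
clock: 10.58
position: [0.6212, -0.1169, 0.0572]
ee_rot: [2.286, 2.154, 0.0]
force: [5.6, 1.8, -1.8]
width: 0.255
t 10.57 pos [ 0.6212 -0.1169  0.0572] jawyaw -3.41 tilt z [ 2.e-04 -1.e-04 -1.e+00] F [ 5.6  1.8 -1.8] w mm 23.4 q [-0.2   0.65  0.45  1.75 -0.37  0.82  0.37]
shift mm [-5.   0.5 -0.8] len 0.005
turn about tool z deg -0.10554159528294349
```

```bash
python3 -m pendant '[[[0.0,0.0003,0.003],[0,0,0],0.0],[[0,0,0.002],[0,0,0],0.0],[[0,0,0],[0,0,0],0.0]]'; python3 go.py .6214 -.122 .058 -3.3
```

```text
clock: 10.95
position: [0.6217, -0.1182, 0.0548]
ee_rot: [2.287, 2.152, 0.001]
force: [-3.4, 1.0, 23.2]
width: 0.254
t 10.95 pos [ 0.6217 -0.1182  0.0548] jawyaw -3.47 tilt z [ 1.6e-03 -4.0e-04 -1.0e+00] F [-3.4  1.  23.2] w mm 23.3 q [-0.19  0.66  0.45  1.75 -0.38  0.82  0.38]
shift mm [-3.8 -0.1 -3.2] len 0.005
turn about tool z deg -0.170045578277211
```

```bash
python3 -m pendant '[[[0,0,-0.001],[0,0,0],0.05],[[0,0,0],[0,0,0],0.05],[[0,0,0],[0,0,0],0.05],[[0,0,-0.03],[0,0,0],0.05],[[0,0,-0.04],[0,0,0],0.05],[[0,0,-0.03],[0,0,0],0.05],[[0.05,0.0,-0.02],[0,0,0],0.05],[[0.05,0,0],[0,0,0],0.05],[[0.05,0,0],[0,0,0],0.05]]'; python3 go.py .432 .0085 .12 -3.3
python3 look.py side 230 390 130 290 4 s8;python3 look.py top 150 450 120 280 2 t8
```

```text
clock: 12.08
position: [0.63, 0.0341, 0.1737]
ee_rot: [-2.287, -2.154, 0.0]
force: [0.8, 0.5, -0.7]
width: 0.546
t 12.07 pos [0.63   0.0341 0.1737] jawyaw -3.42 tilt z [-3.e-04 -1.e-04 -1.e+00] F [ 0.8  0.5 -0.7] w mm 50.1 q [-0.48  0.52  0.52  1.65 -0.29  1.04  0.06]
shift mm [ -37.4 -196.1   53.7] len 0.207
turn about tool z deg -0.12296024211329382
```

View pics/s8.png

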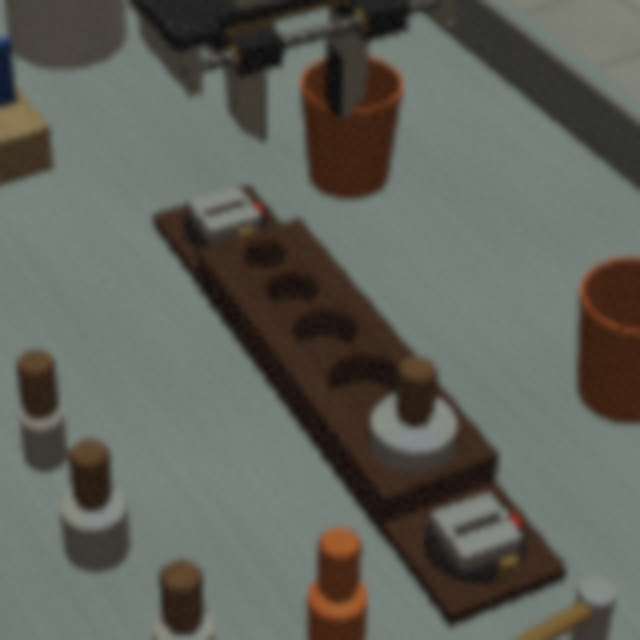

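View pics/t8.png

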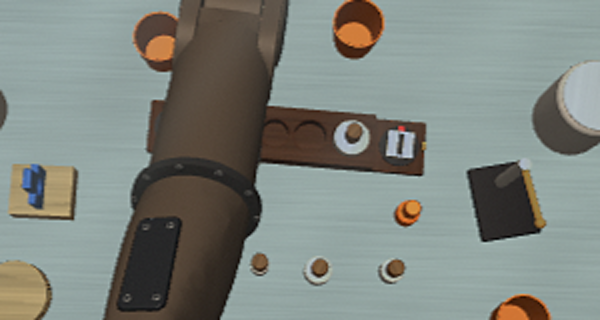

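```bash
cat > chk.py <<'E'
from hand import *
import sys
D={n:arm.get_image(n)[0] for n in("top","side")}
for nm,x,y,z in[("52in",.6213,-.124,.010),("28",.4324,.0085,0),("40",.4276,-.0750,0),("34",.430,-.182,0)]:
    for n in D:
        try: q=handle(n,D[n],x,y,z); print(nm,n,*[np.round(w,4) for w in q])
        except Exception as e: print(nm,n,'fail',e)
E
python3 chk.py
```

```text
52in top [ 0.6233 -0.1214] 52.5309 30.3698
52in side [ 0.6227 -0.1137] 215.7029 292.8027
28 top [0.4328 0.0093] 16.5445 56.917
28 side [0.4343 0.0117] 66.1622 109.3867
40 top [ 0.4273 -0.0759] 22.2651 52.0519
40 side [ 0.429  -0.0708] 71.9277 119.91
34 top [ 0.4303 -0.1825] 25.0396 54.8759
34 side [ 0.4308 -0.1813] 80.2846 135.6035
```

Move to tamper28 (TCP over 0.432, 0.009).

```bash
python3 -m pendant '[[[-0.006,-0.033,0],[0,0,0],0.05],[[-0.006,-0.033,0],[0,0,0],0.05],[[-0.006,-0.033,0],[0,0,0],0.05],[[-0.006,-0.033,0],[0,0,0],0.05],[[-0.006,-0.033,0],[0,0,0],0.05],[[-0.0068,-0.0305,0.02],[0,0,0],0.05],[[0,0,0.03],[0,0,0],0.05],[[0,0,0.02],[0,0,0],0.05],[[0,0,0],[0,0,0],0.05]]'; python3 go.py .4325 .009 .048 -3.3
python3 look.py side 200 300 150 290 4 s9
```

```text
clock: 13.4
position: [0.4317, 0.0059, 0.1029]
ee_rot: [-2.289, -2.151, 0.005]
force: [-1.1, 0.6, -0.1]
width: 0.544
t 13.4 pos [0.4317 0.0059 0.1029] jawyaw -3.57 tilt z [-0.0028 -0.0013 -1.    ] F [-1.1  0.6 -0.1] w mm 50.0 q [-0.56  0.31  0.52  2.2  -0.24  0.68  0.07]
shift mm [ 3.2  0.8 54.8] len 0.055
turn about tool z deg -0.26676007372697086
```

View pics/s9.png

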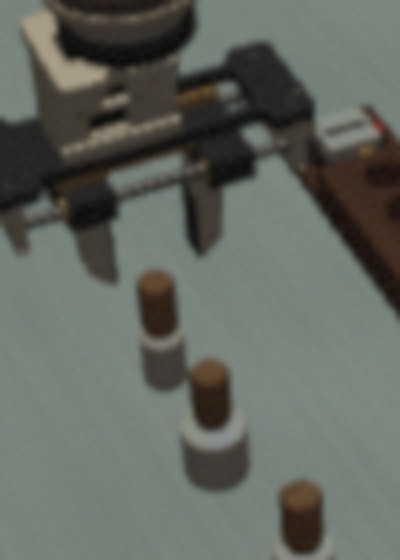

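```bash
python3 -m pendant '[[[0.0015,0.0008,0.02],[0,0,0],0.05],[[0,0,0.02],[0,0,0],0.05],[[0,0,0.015],[0,0,0],0.05],[[0,0,0],[0,0,0],0.05],[[0,0,0],[0,0,0],0.0],[[0,0,0],[0,0,0],0.0],[[0,0,0],[0,0,0],0.0],[[0,0,0],[0,0,0],0.0],[[0,0,0],[0,0,0],0.0]]' 25; python3 go.py .6335 .0835 .128 -3.3
python3 look.py side 200 300 150 290 4 s10
```

```text
clock: 14.58
position: [0.4342, 0.0092, 0.0491]
ee_rot: [2.286, 2.154, 0.001]
force: [-0.0, -0.1, 6.7]
width: 0.255
t 14.57 pos [0.4342 0.0092 0.0491] jawyaw -3.4 tilt z [ 8.e-04  3.e-04 -1.e+00] F [-0.  -0.1  6.7] w mm 23.4 q [-0.49  0.42  0.45  2.24 -0.34  0.55  0.16]
shift mm [ 86.  194.6 -78.7] len 0.227
turn about tool z deg -0.09862890778916267
```

View pics/s10.png

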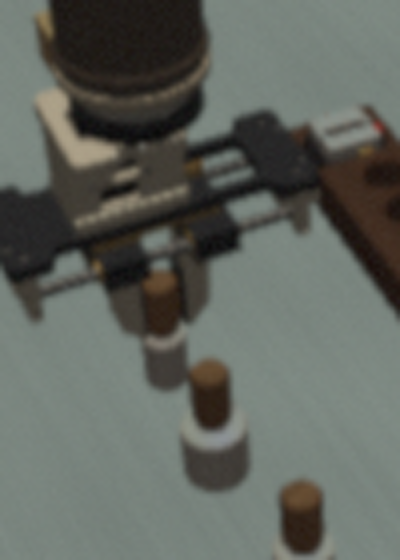

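```bash
python3 -m pendant '[[[0,0,-0.04],[0,0,0],0.0],[[0,0.0,-0.04],[0,0,0],0.0],[[0.015,0.034,0],[0,0,0],0.0],[[0.015,0.034,0],[0,0,0],0.0],[[0.015,0.034,0],[0,0,0],0.0],[[0.015,0.034,0],[0,0,0],0.0],[[0.015,0.034,0],[0,0,0],0.0],[[0.011,0.0246,0],[0,0,0],0.0],[[0,0,0],[0,0,0],0.0],[[0,0,0],[0,0,0],0.0]]'; python3 go.py .6335 .083 .096 -3.3
```

```text
clock: 15.88
position: [0.6323, 0.0829, 0.1283]
ee_rot: [-2.286, -2.154, 0.002]
force: [0.3, 0.1, -1.2]
width: 0.257
t 15.88 pos [0.6323 0.0829 0.1283] jawyaw -3.42 tilt z [-1.4e-03 -5.0e-04 -1.0e+00] F [ 0.3  0.1 -1.2] w mm 23.6 q [-0.55  0.58  0.51  1.68 -0.33  0.97  0.02]
shift mm [ 0.2  1.3 32.3] len 0.032
turn about tool z deg -0.1218236659086358
```

```bash
python3 -m pendant '[[[0,0.001,0.02],[0,0,0],0.0],[[0,0,0.012],[0,0,0],0.0],[[0,0,0],[0,0,0],0.0],[[0,0,0],[0,0,0],0.0]]'; python3 go.py .6335 .083 .096 -3.3
python3 look.py side 260 340 150 230 8 s11
```

```text
clock: 16.38
position: [0.6342, 0.0832, 0.0967]
ee_rot: [2.287, 2.154, -0.0]
force: [0.4, -0.8, -0.6]
width: 0.255
t 16.38 pos [0.6342 0.0832 0.0967] jawyaw -3.41 tilt z [-1.e-04 -1.e-04 -1.e+00] F [ 0.4 -0.8 -0.6] w mm 23.4 q [-0.53  0.62  0.49  1.7  -0.35  0.91  0.04]
shift mm [-0.3 -0.7  0.7] len 0.001
turn about tool z deg -0.11073151630338884
```

View pics/s11.png

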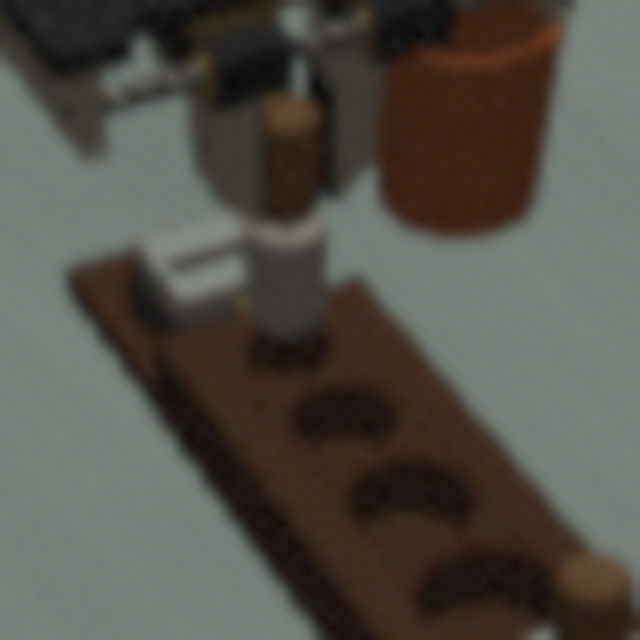

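```bash
python3 -m pendant '[[[0.001,-0.0007,0.006],[0,0,0],0.0],[[0,0,0.006],[0,0,0],0.0],[[0,0,0.005],[0,0,0],0.0],[[0,0,0],[0,0,0],0.0]]'; python3 go.py .6335 .083 .06 -3.3
```

```text
clock: 16.92
position: [0.6346, 0.0832, 0.0809]
ee_rot: [2.286, 2.152, 0.002]
force: [-1.5, -1.9, 9.9]
width: 0.255
t 16.93 pos [0.6346 0.0832 0.0809] jawyaw -3.45 tilt z [ 2.4e-03 -6.0e-04 -1.0e+00] F [-1.5 -1.9  9.9] w mm 23.4 q [-0.53  0.64  0.48  1.72 -0.36  0.87  0.05]
shift mm [-0.3 -1.1 20.9] len 0.021
turn about tool z deg -0.15333548308655054
```

```bash
python3 -m pendant '[[[-0.001,-0.001,0.0015],[0,0,0],0.0],[[0,0,0.001],[0,0,0],0.0],[[0,0,0],[0,0,0],0.0]]'; python3 go.py .6335 .083 .06 -3.3;python3 look.py side 260 340 150 230 8 s12
```

```text
clock: 17.3
position: [0.6346, 0.0826, 0.0804]
ee_rot: [2.285, 2.152, 0.006]
force: [-5.4, -2.6, 26.8]
width: 0.254
t 17.3 pos [0.6346 0.0826 0.0804] jawyaw -3.45 tilt z [ 4.7e-03  7.0e-04 -1.0e+00] F [-5.4 -2.6 26.8] w mm 23.3 q [-0.52  0.64  0.48  1.72 -0.37  0.87  0.05]
shift mm [ 0.4 -1.2 20.4] len 0.02
turn about tool z deg -0.15085448293029913
```

View pics/s12.png

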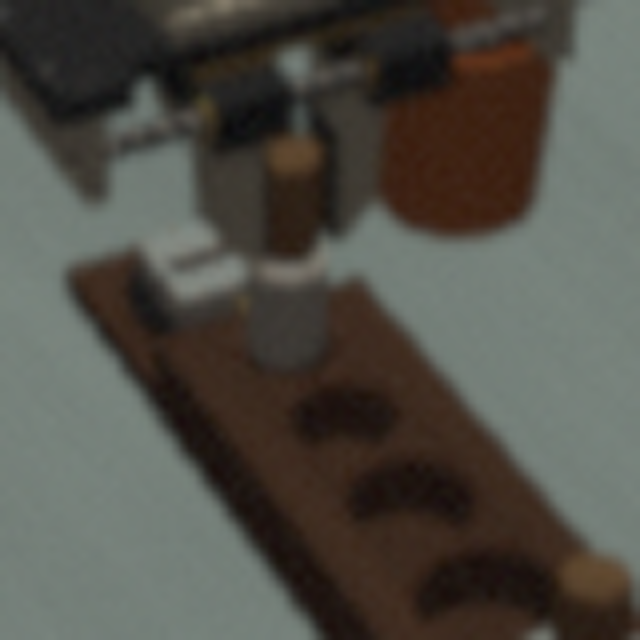

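```bash
python3 -m pendant '[[[-0.0,-0.0005,-0.0025],[0,0,0],0.0],[[0,0,0.0],[0,0,0],0.0]]'; python3 go.py .6325 .082 .06 -3.3; python3 -m pendant '[[[-0.0005,-0.0005,0.002],[0,0,0],0.0],[[0,0,0.002],[0,0,0],0.0],[[0,0,0.0],[0,0,0],0.0]]'; python3 go.py .6325 .082 .06 -3.3
```

```text
clock: 17.6
position: [0.6334, 0.0827, 0.0808]
ee_rot: [2.285, 2.152, 0.003]
force: [0.7, -1.5, 10.8]
width: 0.26
t 17.6 pos [0.6334 0.0827 0.0808] jawyaw -3.43 tilt z [ 3.e-03 -4.e-04 -1.e+00] F [ 0.7 -1.5 10.8] w mm 23.9 q [-0.53  0.63  0.48  1.72 -0.36  0.87  0.05]
shift mm [-0.8 -0.9 20.8] len 0.021
turn about tool z deg -0.13222402687009094
clock: 17.98
position: [0.6338, 0.0815, 0.079]
ee_rot: [2.285, 2.151, 0.006]
force: [-5.2, -4.4, 29.8]
width: 0.26
t 17.98 pos [0.6338 0.0815 0.079 ] jawyaw -3.48 tilt z [ 0.005  0.    -1.   ] F [-5.2 -4.4 29.8] w mm 23.9 q [-0.52  0.64  0.48  1.72 -0.37  0.87  0.05]
shift mm [ 0.4 -1.4 19. ] len 0.019
turn about tool z deg -0.18322741734928627
```

```bash
python3 -m pendant '[[[-0.0015,-0.001,-0.002],[0,0,0],0.0],[[-0.0005,0,0.0005],[0,0,0],0.0],[[0,0,0.001],[0,0,0],0.0],[[0,0,0.0],[0,0,0],0.0]]'; python3 go.py .6325 .082 .06 -3.3
```

```text
clock: 18.48
position: [0.6329, 0.0809, 0.079]
ee_rot: [2.285, 2.152, 0.007]
force: [-1.5, -0.2, 23.4]
width: 0.26
t 18.48 pos [0.6329 0.0809 0.079 ] jawyaw -3.42 tilt z [ 0.0054  0.0011 -1.    ] F [-1.5 -0.2 23.4] w mm 23.8 q [-0.52  0.63  0.48  1.73 -0.37  0.86  0.05]
shift mm [ 1.  -0.5 19. ] len 0.019
turn about tool z deg -0.12449095235467666
```

```bash
python3 look.py side 260 340 150 230 8 s13
```

```text
(no output)
```

View pics/s13.png

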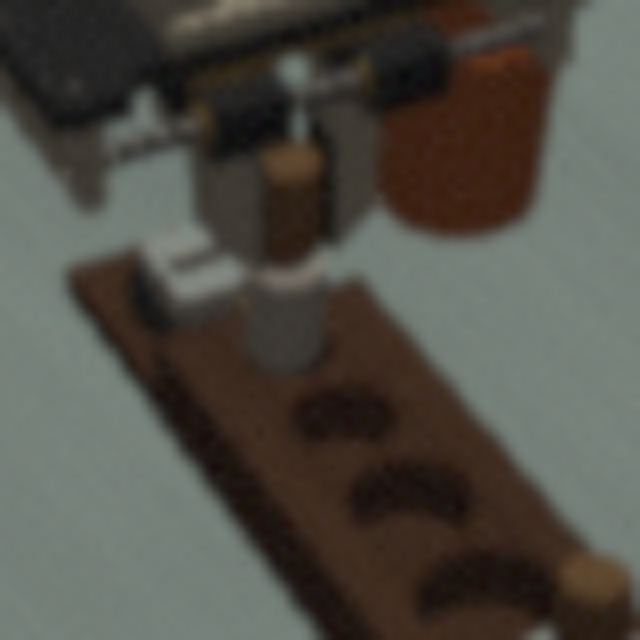

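Run:
```python
from h import *
f=lambda P:((np.array(proj("side",P))-[260,150]+.5)*8).round(1)
print('hole0 side',f((.6325,.0822,.036)),'avg',f((.6335,.0834,.036)),'dx1mm',f((.6335,.0822,.036)),'dy1',f((.6325,.0832,.036)),'dz1',f((.6325,.0822,.037)))
D=np.load("side1.npz"); crop("side",D['p'],260,340,150,230,8,"s1c")
```

```text
hole0 side [282.2 339. ] avg [283.  336.2] dx1mm [284.7 338.1] dy1 [280.7 337.4] dz1 [282.2 336.8]
```

View pics/s1c.png

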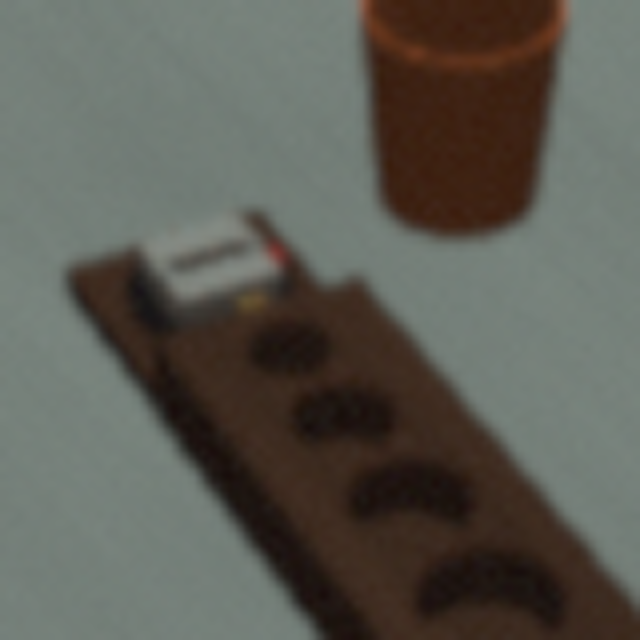

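```bash
python3 -m pendant '[[[0,0,-0.008],[0,0,0],0.0],[[0,0,-0.009],[0,0,0],0.0],[[0,0,0],[0,0,0],0.0],[[0,0,0],[0,0,0],0.0]]'; python3 go.py .6335 .083 .096 -3.3
python3 look.py side 260 340 150 230 8 s14
```

```text
clock: 19.02
position: [0.63, 0.0812, 0.0928]
ee_rot: [-2.286, -2.154, 0.001]
force: [0.8, 1.2, -1.3]
width: 0.259
t 19.02 pos [0.63   0.0812 0.0928] jawyaw -3.39 tilt z [-8.e-04  0.e+00 -1.e+00] F [ 0.8  1.2 -1.3] w mm 23.8 q [-0.53  0.62  0.49  1.72 -0.35  0.89  0.04]
shift mm [ 2.   3.4 -3.2] len 0.005
turn about tool z deg -0.09314697976699904
```

View pics/s14.png

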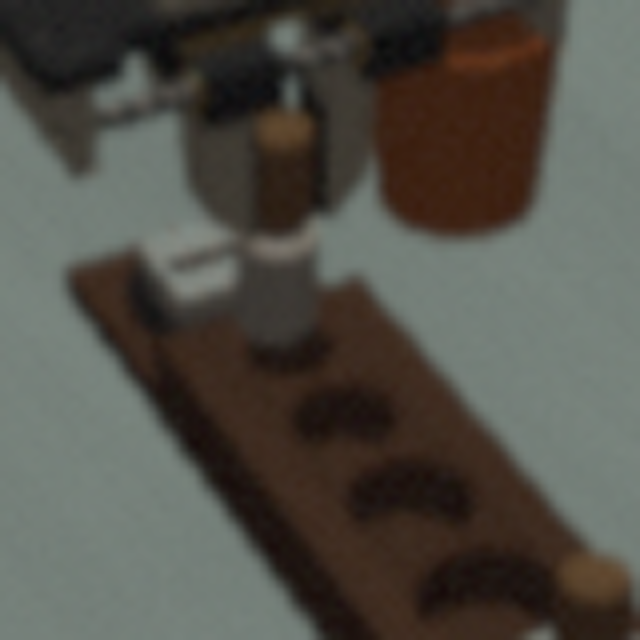

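```bash
python3 -m pendant '[[[-0.002,0.003,0],[0,0,0],0.0],[[0,0,0],[0,0,0],0.0],[[0,0,0.005],[0,0,0],0.0],[[0,0,0.005],[0,0,0],0.0],[[0,0,0],[0,0,0],0.0]]'; python3 go.py .633 .0795 .06 -3.3
```

```text
clock: 19.7
position: [0.6327, 0.0789, 0.0825]
ee_rot: [-2.286, -2.154, 0.001]
force: [0.2, 0.1, -0.7]
width: 0.256
t 19.7 pos [0.6327 0.0789 0.0825] jawyaw -3.4 tilt z [-1.1e-03 -1.0e-04 -1.0e+00] F [ 0.2  0.1 -0.7] w mm 23.5 q [-0.52  0.63  0.48  1.72 -0.36  0.88  0.05]
shift mm [ 0.6  0.3 22.5] len 0.023
turn about tool z deg -0.09868892009609453
```

```bash
python3 -m pendant '[[[0.0005,0.0003,0.004],[0,0,0],0.0],[[0,0,0.004],[0,0,0],0.0],[[0,0,0],[0,0,0],0.0]]'; python3 go.py .633 .0795 .06 -3.3
```

```text
clock: 20.08
position: [0.6333, 0.0794, 0.0748]
ee_rot: [-2.286, -2.154, 0.001]
force: [0.8, -0.5, -0.1]
width: 0.256
t 20.07 pos [0.6333 0.0794 0.0748] jawyaw -3.4 tilt z [-7.e-04 -1.e-04 -1.e+00] F [ 0.8 -0.5 -0.1] w mm 23.5 q [-0.52  0.64  0.47  1.72 -0.37  0.86  0.06]
shift mm [ 0.1 -0.3 14.8] len 0.015
turn about tool z deg -0.10116079985721171
```

Going in freely. Continue to the bottom.

```bash
python3 -m pendant '[[[0,0,0.005],[0,0,0],0.0],[[0,0,0.005],[0,0,0],0.0],[[0,0,0.004],[0,0,0],0.0],[[0,0,0.002],[0,0,0],0.0],[[0,0,0],[0,0,0],0.0]]'; python3 go.py .633 .0795 .059 -3.3
```

```text
clock: 20.7
position: [0.6335, 0.0793, 0.0591]
ee_rot: [-2.286, -2.154, 0.0]
force: [0.1, -0.4, -1.2]
width: 0.259
t 20.7 pos [0.6335 0.0793 0.0591] jawyaw -3.41 tilt z [-2.e-04 -0.e+00 -1.e+00] F [ 0.1 -0.4 -1.2] w mm 23.8 q [-0.51  0.66  0.46  1.73 -0.38  0.84  0.07]
shift mm [ 0.1 -0.5  0.1] len 0.001
turn about tool z deg -0.10619961376960418
```

```bash
python3 -m pendant '[[[0,0,0.002],[0,0,0],0.0],[[0,0,0.001],[0,0,0],0.0],[[0,0,0],[0,0,0],0.0]]'; python3 go.py .633 .0795 .059 -3.3
```

```text
clock: 21.08
position: [0.634, 0.0795, 0.0574]
ee_rot: [2.286, 2.154, 0.002]
force: [-3.2, 1.0, 9.1]
width: 0.254
t 21.07 pos [0.634  0.0795 0.0574] jawyaw -3.4 tilt z [ 1.e-03  7.e-04 -1.e+00] F [-3.2  1.   9.1] w mm 23.3 q [-0.51  0.66  0.46  1.74 -0.38  0.83  0.07]
shift mm [-0.  -1.  -1.6] len 0.002
turn about tool z deg -0.10165103826454924
```

```bash
python3 -m pendant '[[[0,0,-0.001],[0,0,0],0.05],[[0,0,0],[0,0,0],0.05],[[0,0,0],[0,0,0],0.05],[[0,0,-0.03],[0,0,0],0.05],[[0,0,-0.04],[0,0,0],0.05],[[0,0,-0.02],[0,0,0],0.05],[[-0.03,-0.04,-0.01],[0,0,0],0.05],[[-0.03,-0.04,0],[0,0,0],0.05],[[-0.03,-0.04,0],[0,0,0],0.05],[[-0.02,-0.03,0],[0,0,0],0.05]]'; python3 go.py .4285 -.0755 .105 -3.3
python3 look.py side 230 390 130 290 4 s15; python3 chk.py
```

```text
clock: 22.32
position: [0.4754, -0.0228, 0.1572]
ee_rot: [-2.287, -2.153, 0.0]
force: [0.7, -0.4, -0.6]
width: 0.546
t 22.32 pos [ 0.4754 -0.0228  0.1572] jawyaw -3.47 tilt z [-3.e-04  2.e-04 -1.e+00] F [ 0.7 -0.4 -0.6] w mm 50.1 q [-0.52  0.29  0.58  2.05 -0.21  0.86  0.11]
shift mm [-55.4 -43.6  52.2] len 0.088
turn about tool z deg -0.17202992865284727
52in top [ 0.6229 -0.1214] 44.2396 38.8161
52in side [ 0.6223 -0.114 ] 216.1035 295.7002
28 top [0.4272 0.0193] 63.9587 4.9981
28 side [0.5044 0.076 ] 1.0 1.0
40 top [ 0.4226 -0.0649] 69.521 0.7261
40 side [ 0.4283 -0.0716] 74.7245 116.9807
34 top [ 0.43   -0.1826] 25.5873 54.4016
34 side [ 0.4315 -0.1806] 80.0721 135.7951
```

View pics/s15.png

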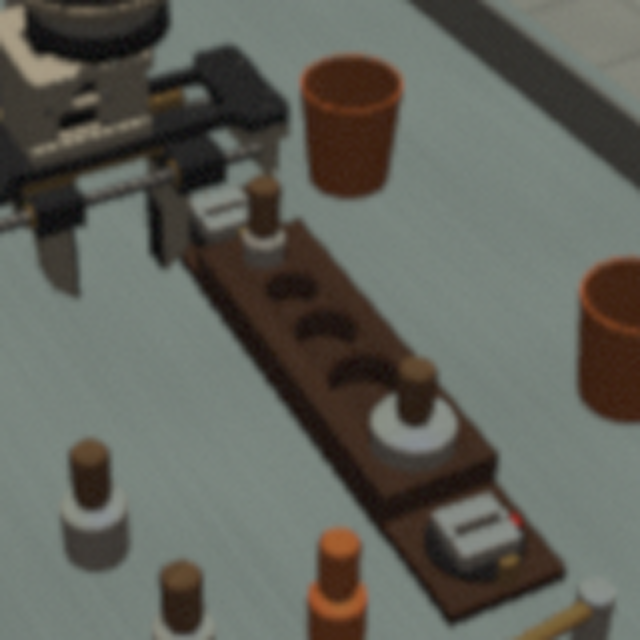

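Tamper28 is in. Tamper40 unmoved; go for it.

```bash
python3 -m pendant '[[[-0.0277,-0.0225,0.01],[0,0,0],0.05],[[-0.0277,-0.0225,0.02],[0,0,0],0.05],[[0,0,0.02],[0,0,0],0.05],[[0,0,0],[0,0,0],0.05]]'; python3 go.py .4285 -.0755 .048 -3.3; python3 look.py side 200 300 150 290 4 s16
```

```text
clock: 22.98
position: [0.4293, -0.0739, 0.1065]
ee_rot: [-2.286, -2.154, 0.002]
force: [0.9, -0.9, 0.2]
width: 0.541
t 22.98 pos [ 0.4293 -0.0739  0.1065] jawyaw -3.4 tilt z [-1.6e-03 -4.0e-04 -1.0e+00] F [ 0.9 -0.9  0.2] w mm 49.6 q [-0.4   0.32  0.56  2.19 -0.26  0.7   0.28]
shift mm [-1.6 -0.6 58.5] len 0.059
turn about tool z deg -0.09618398625147506
```

View pics/s16.png

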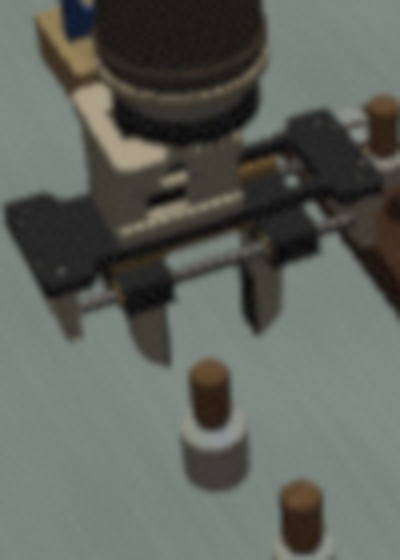

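```bash
python3 -m pendant '[[[-0.0026,-0.0006,0.02],[0,0,0],0.05],[[0,0,0.02],[0,0,0],0.05],[[0,0,0.0175],[0,0,0],0.05],[[0,0,0],[0,0,0],0.05],[[0,0,0],[0,0,0],0.0],[[0,0,0],[0,0,0],0.0],[[0,0,0],[0,0,0],0.0],[[0,0,0],[0,0,0],0.0],[[0,0,0],[0,0,0],0.0]]' 25; python3 go.py .6277 -.0123 .128 -3.3
python3 look.py side 200 300 150 290 4 s17
```

```text
clock: 24.15
position: [0.4286, -0.0767, 0.0501]
ee_rot: [2.286, 2.154, 0.001]
force: [-0.5, 0.9, 6.1]
width: 0.257
t 24.15 pos [ 0.4286 -0.0767  0.0501] jawyaw -3.4 tilt z [ 7.e-04  3.e-04 -1.e+00] F [-0.5  0.9  6.1] w mm 23.6 q [-0.32  0.42  0.48  2.24 -0.37  0.55  0.39]
shift mm [ 76.1 195.  -77.8] len 0.223
turn about tool z deg -0.10032150702363651
```

View pics/s17.png

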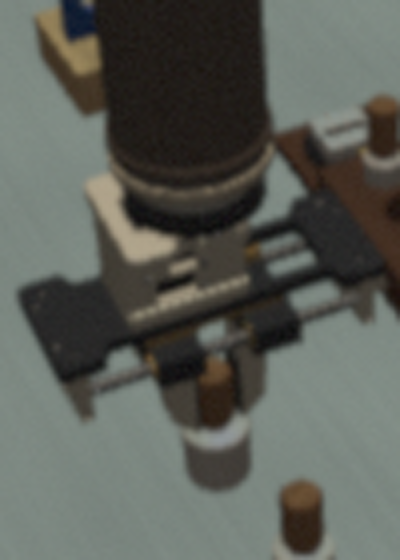

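```bash
python3 -m pendant '[[[0,0,-0.04],[0,0,0],0.0],[[0,0.0,-0.038],[0,0,0],0.0],[[0.013,0.034,0],[0,0,0],0.0],[[0.013,0.034,0],[0,0,0],0.0],[[0.013,0.034,0],[0,0,0],0.0],[[0.013,0.034,0],[0,0,0],0.0],[[0.013,0.034,0],[0,0,0],0.0],[[0.011,0.0245,0.01],[0,0,0],0.0],[[0,0,0.012],[0,0,0],0.0],[[0,0,0],[0,0,0],0.0]]'; python3 go.py .6277 -.0123 .096 -3.3
```

```text
clock: 25.45
position: [0.6252, -0.0128, 0.1043]
ee_rot: [-2.285, -2.153, 0.004]
force: [-0.8, -0.2, -1.4]
width: 0.252
t 25.45 pos [ 0.6252 -0.0128  0.1043] jawyaw -3.43 tilt z [-3.4e-03 -5.0e-04 -1.0e+00] F [-0.8 -0.2 -1.4] w mm 23.1 q [-0.41  0.6   0.53  1.74 -0.37  0.91  0.21]
shift mm [0.7 2.5 8.3] len 0.009
turn about tool z deg -0.13015442960355017
```

```bash
python3 -m pendant '[[[0.0005,0.0018,0.008],[0,0,0],0.0],[[0,0,0],[0,0,0],0.0],[[0,0,0],[0,0,0],0.0]]'; python3 go.py .6277 -.0123 .096 -3.3; python3 look.py side 270 350 170 250 8 s18
python3 - <<'E'
from h import *
D=np.load("side1.npz"); crop("side",D['p'],270,350,170,250,8,"s1d")
f=lambda P:((np.array(proj("side",P))-[270,170]+.5)*8).round(1)
P=np.array((.6277,-.0123,.036)); print(f(P),f(P+[.001,0,0])-f(P),f(P+[0,.001,0])-f(P),f(P+[0,0,.001])-f(P))
E
```

```text
clock: 25.82
position: [0.6288, -0.0122, 0.0981]
ee_rot: [2.287, 2.154, 0.0]
force: [-0.1, 0.4, 0.0]
width: 0.257
t 25.82 pos [ 0.6288 -0.0122  0.0981] jawyaw -3.42 tilt z [ 3.e-04  1.e-04 -1.e+00] F [-0.1  0.4  0. ] w mm 23.6 q [-0.41  0.61  0.52  1.73 -0.37  0.9   0.21]
shift mm [-0.2 -1.   2.1] len 0.002
turn about tool z deg -0.11713421422794568
[334.7 341.9] [ 2.7 -1.1] [-1.6 -1.8] [ 0.1 -2.3]
```

View pics/s18.png

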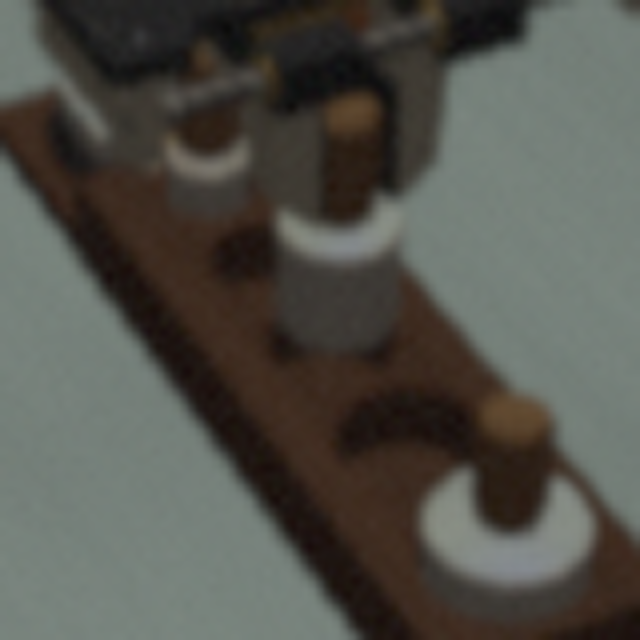

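View pics/s1d.png

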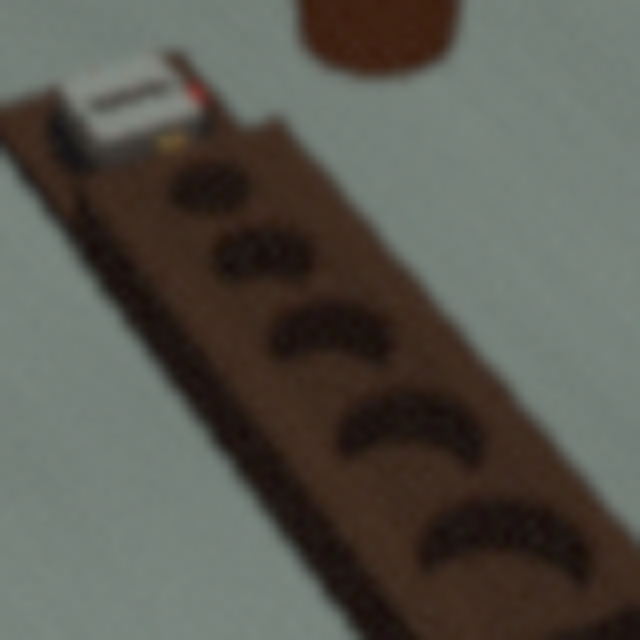

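```bash
python3 -m pendant '[[[-0.0003,-0.0008,0.006],[0,0,0],0.0],[[0,0,0.006],[0,0,0],0.0],[[0,0,0.005],[0,0,0],0.0],[[0,0,0],[0,0,0],0.0]]'; python3 go.py .6277 -.0123 .06 -3.3
```

```text
clock: 26.38
position: [0.6289, -0.0113, 0.082]
ee_rot: [-2.286, -2.155, -0.004]
force: [-2.2, 2.3, 13.6]
width: 0.255
t 26.38 pos [ 0.6289 -0.0113  0.082 ] jawyaw -3.36 tilt z [ 0.0018  0.0017 -1.    ] F [-2.2  2.3 13.6] w mm 23.4 q [-0.4   0.63  0.51  1.75 -0.39  0.87  0.22]
shift mm [-1.1 -1.1 22. ] len 0.022
turn about tool z deg -0.059935555124326356
```

```bash
python3 -m pendant '[[[0.001,-0.001,-0.0015],[0,0,0],0.0],[[0.0005,-0.0005,0.001],[0,0,0],0.0],[[0,0,0.002],[0,0,0],0.0],[[0,0,0],[0,0,0],0.0]]'; python3 go.py .6277 -.0123 .06 -3.3
```

```text
clock: 26.88
position: [0.628, -0.01, 0.0812]
ee_rot: [2.285, 2.154, 0.005]
force: [-3.8, 3.7, 21.9]
width: 0.254
t 26.88 pos [ 0.628  -0.01    0.0812] jawyaw -3.37 tilt z [ 0.003   0.0015 -1.    ] F [-3.8  3.7 21.9] w mm 23.3 q [-0.4   0.63  0.51  1.75 -0.39  0.86  0.22]
shift mm [-2.4 -0.2 21.2] len 0.021
turn about tool z deg -0.07394419110394779
```

Same sense still; continue that way.

```bash
python3 -m pendant '[[[0.001,-0.001,-0.002],[0,0,0],0.0],[[0.001,-0.0005,0.001],[0,0,0],0.0],[[0,0,0.001],[0,0,0],0.0],[[0,0,0],[0,0,0],0.0]]'; python3 go.py .6277 -.0123 .06 -3.3; python3 look.py side 270 350 170 250 8 s19
```

```text
clock: 27.38
position: [0.627, -0.0091, 0.0812]
ee_rot: [2.285, 2.152, 0.004]
force: [-0.9, 0.5, 20.3]
width: 0.258
t 27.38 pos [ 0.627  -0.0091  0.0812] jawyaw -3.42 tilt z [ 0.0039  0.     -1.    ] F [-0.9  0.5 20.3] w mm 23.7 q [-0.41  0.62  0.51  1.76 -0.39  0.86  0.22]
shift mm [-3.2  0.8 21.2] len 0.021
turn about tool z deg -0.11751367751369912
```

View pics/s19.png

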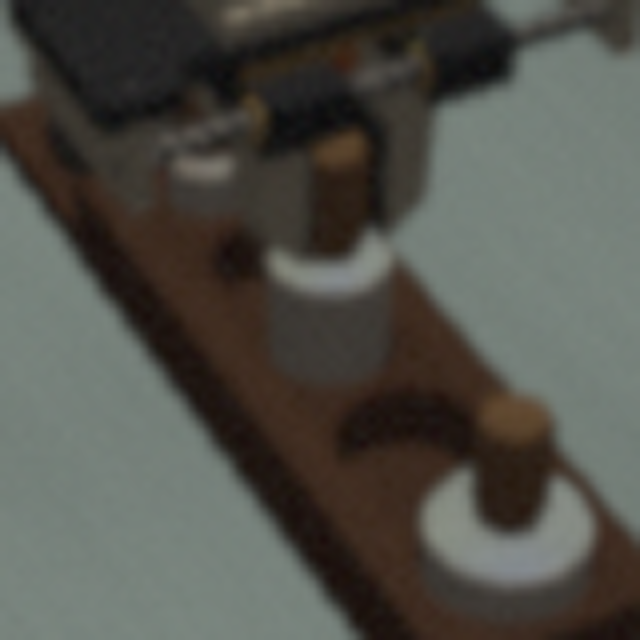

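```bash
python3 -m pendant '[[[0,0,-0.008],[0,0,0],0.0],[[0,0,-0.006],[0,0,0],0.0],[[0,0,0],[0,0,0],0.0],[[0,0,0],[0,0,0],0.0]]'; python3 go.py .6277 -.0123 .096 -3.3; python3 look.py side 270 350 170 250 8 s20
```

```text
clock: 27.92
position: [0.6248, -0.0085, 0.0928]
ee_rot: [-2.286, -2.154, 0.001]
force: [-0.5, -0.2, -1.2]
width: 0.255
t 27.93 pos [ 0.6248 -0.0085  0.0928] jawyaw -3.4 tilt z [-8.e-04 -0.e+00 -1.e+00] F [-0.5 -0.2 -1.2] w mm 23.4 q [-0.42  0.61  0.52  1.75 -0.38  0.89  0.21]
shift mm [-3.6  3.1 -3.2] len 0.006
turn about tool z deg -0.09681060930429908
```

View pics/s20.png

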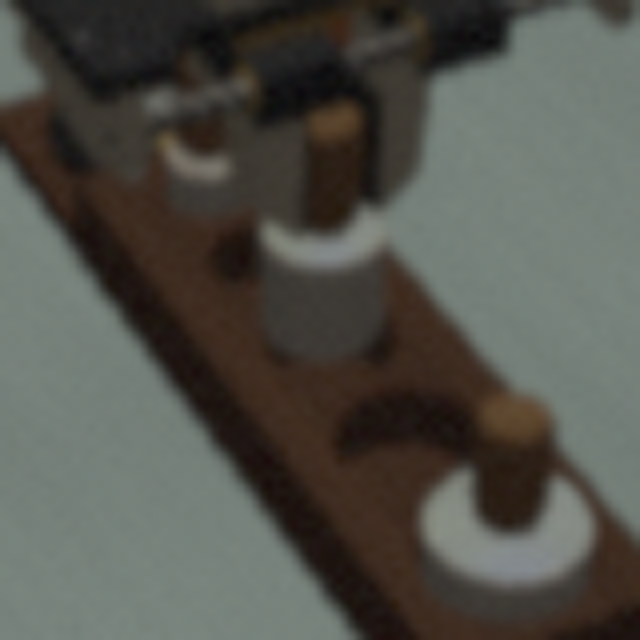

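```bash
python3 -m pendant '[[[-0.002,0.0027,0],[0,0,0],0.0],[[0,0,0],[0,0,0],0.0],[[0,0,0.005],[0,0,0],0.0],[[0,0,0.004],[0,0,0],0.0],[[0,0,0],[0,0,0],0.0]]'; python3 go.py .6275 -.0105 .06 -3.3
```

```text
clock: 28.6
position: [0.6276, -0.0104, 0.0837]
ee_rot: [-2.286, -2.154, 0.001]
force: [-0.8, 0.7, -2.0]
width: 0.254
t 28.6 pos [ 0.6276 -0.0104  0.0837] jawyaw -3.39 tilt z [-7.e-04  2.e-04 -1.e+00] F [-0.8  0.7 -2. ] w mm 23.3 q [-0.41  0.62  0.51  1.75 -0.38  0.87  0.22]
shift mm [-0.1 -0.  23.7] len 0.024
turn about tool z deg -0.08623379255021746
```

```bash
python3 -m pendant '[[[0,0,0.003],[0,0,0],0.0],[[0,0,0.003],[0,0,0],0.0],[[0,0,0],[0,0,0],0.0]]'; python3 go.py .6275 -.0105 .06 -3.3
```

```text
clock: 28.98
position: [0.6288, -0.0095, 0.0805]
ee_rot: [-2.285, -2.156, -0.005]
force: [-5.1, 4.0, 20.1]
width: 0.254
t 28.98 pos [ 0.6288 -0.0095  0.0805] jawyaw -3.35 tilt z [ 0.0023  0.0023 -1.    ] F [-5.1  4.  20.1] w mm 23.3 q [-0.4   0.63  0.51  1.75 -0.39  0.86  0.22]
shift mm [-1.1 -1.3 20.5] len 0.021
turn about tool z deg -0.046559068604778986
```

```bash
python3 -m pendant '[[[0.0015,-0.001,-0.0035],[0,0,0],0.0],[[0,0,0.0],[0,0,0],0.0]]'; python3 go.py; python3 -m pendant '[[[0,0,0.002],[0,0,0],0.0],[[0,0,0.001],[0,0,0],0.0],[[0,0,0],[0,0,0],0.0]]'; python3 go.py .6275 -.0105 .06 -3.3
```

```text
clock: 29.22
position: [0.6269, -0.0091, 0.0818]
ee_rot: [2.286, 2.154, 0.0]
force: [-0.3, -0.4, -1.0]
width: 0.257
t 29.23 pos [ 0.6269 -0.0091  0.0818] jawyaw -3.4 tilt z [ 3.e-04  0.e+00 -1.e+00] F [-0.3 -0.4 -1. ] w mm 23.6 q [-0.41  0.62  0.51  1.75 -0.39  0.87  0.22]
clock: 29.6
position: [0.6278, -0.0085, 0.0803]
ee_rot: [2.286, 2.155, 0.004]
force: [-3.8, 3.7, 18.1]
width: 0.253
t 29.6 pos [ 0.6278 -0.0085  0.0803] jawyaw -3.38 tilt z [ 0.0018  0.0015 -1.    ] F [-3.8  3.7 18.1] w mm 23.3 q [-0.41  0.63  0.51  1.75 -0.39  0.86  0.22]
shift mm [-2.  -0.2 20.3] len 0.02
turn about tool z deg -0.08326355525389317
```

```bash
python3 -m pendant '[[[0.0015,-0.001,-0.003],[0,0,0],0.0],[[0,0,0.0],[0,0,0],0.0]]'; python3 go.py; python3 -m pendant '[[[0,0,0.002],[0,0,0],0.0],[[0,0,0.001],[0,0,0],0.0],[[0,0,0],[0,0,0],0.0]]'; python3 go.py .6275 -.0105 .06 -3.3;python3 look.py side 270 350 170 250 8 s21
```

```text
clock: 29.85
position: [0.6261, -0.0077, 0.0817]
ee_rot: [2.286, 2.154, 0.0]
force: [1.2, 0.2, 1.2]
width: 0.259
t 29.85 pos [ 0.6261 -0.0077  0.0817] jawyaw -3.4 tilt z [ 3.e-04 -1.e-04 -1.e+00] F [1.2 0.2 1.2] w mm 23.8 q [-0.41  0.62  0.51  1.75 -0.38  0.86  0.21]
clock: 30.22
position: [0.627, -0.0075, 0.0805]
ee_rot: [2.286, 2.154, 0.004]
force: [-3.3, 1.4, 19.3]
width: 0.26
t 30.23 pos [ 0.627  -0.0075  0.0805] jawyaw -3.41 tilt z [ 0.0022  0.001  -1.    ] F [-3.3  1.4 19.3] w mm 23.9 q [-0.41  0.63  0.51  1.75 -0.39  0.86  0.22]
shift mm [-3.   0.6 20.5] len 0.021
turn about tool z deg -0.11026244186038525
```

View pics/s21.png

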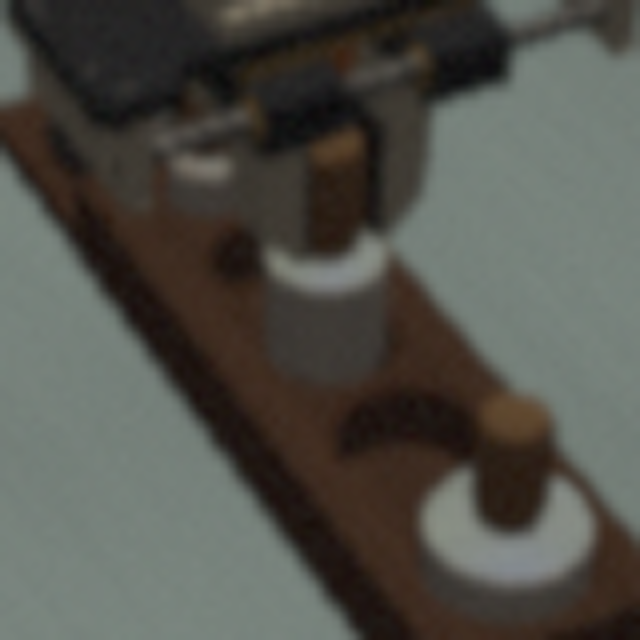

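```bash
for i in 1; do python3 -m pendant '[[[0,0,-0.0013],[0,0,0],0.0],[[-0.0005,0.0005,0],[0,0,0],0.0]]'; python3 go.py; python3 -m pendant '[[[0,0.0006,0],[0,0,0],0.0],[[0,0,0],[0,0,0],0.0]]'; python3 go.py;python3 -m pendant '[[[0,0.0006,0],[0,0,0],0.0],[[0,0,0],[0,0,0],0.0]]'; python3 go.py; done | grep "^t"
```

```text
t 30.52 pos [ 0.6268 -0.008   0.0808] jawyaw -3.41 tilt z [ 7.e-04  7.e-04 -1.e+00] F [-2.5  1.6 13.1] w mm 24.0 q [-0.41  0.63  0.51  1.75 -0.39  0.86  0.22]
t 30.77 pos [ 0.627  -0.0079  0.0807] jawyaw -3.41 tilt z [-2.e-04  9.e-04 -1.e+00] F [-2.7  1.4 13.3] w mm 23.6 q [-0.41  0.63  0.51  1.75 -0.39  0.86  0.22]
t 31.02 pos [ 0.6272 -0.0079  0.0807] jawyaw -3.41 tilt z [-9.0e-04  1.1e-03 -1.0e+00] F [-4.7  1.8 14.5] w mm 23.8 q [-0.41  0.63  0.51  1.75 -0.39  0.87  0.22]
```

```bash
(python3 -m pendant '[[[0,-0.0018,0],[0,0,0],0.0],[[0,0,0],[0,0,0],0.0]]'; python3 go.py; python3 -m pendant '[[[0,-0.0008,0],[0,0,0],0.0],[[0,0,0],[0,0,0],0.0]]'; python3 go.py;python3 -m pendant '[[[0,-0.0008,0],[0,0,0],0.0],[[0,0,0],[0,0,0],0.0]]'; python3 go.py;python3 -m pendant '[[[0.001,0.0,0],[0,0,0],0.0],[[0,0,0],[0,0,0],0.0]]'; python3 go.py;python3 -m pendant '[[[0.001,0.0,0],[0,0,0],0.0],[[0,0,0],[0,0,0],0.0]]'; python3 go.py) | grep "^t"
```

```text
t 31.27 pos [ 0.6266 -0.0079  0.0809] jawyaw -3.41 tilt z [ 1.6e-03  7.0e-04 -1.0e+00] F [-0.1  1.1 11.1] w mm 23.5 q [-0.41  0.62  0.51  1.75 -0.39  0.86  0.22]
t 31.52 pos [ 0.6264 -0.0079  0.081 ] jawyaw -3.4 tilt z [ 2.6e-03  5.0e-04 -1.0e+00] F [0.4 1.6 9. ] w mm 23.3 q [-0.41  0.62  0.51  1.76 -0.39  0.86  0.22]
t 31.77 pos [ 0.6262 -0.0079  0.0811] jawyaw -3.4 tilt z [ 3.8e-03  3.0e-04 -1.0e+00] F [2.5 0.9 8.7] w mm 24.0 q [-0.41  0.62  0.51  1.76 -0.39  0.86  0.22]
t 32.02 pos [ 0.6262 -0.0076  0.0811] jawyaw -3.42 tilt z [ 3.7e-03 -5.0e-04 -1.0e+00] F [ 1.5 -1.2  8.8] w mm 23.7 q [-0.41  0.62  0.51  1.76 -0.39  0.86  0.21]
t 32.27 pos [ 0.6262 -0.0073  0.0811] jawyaw -3.44 tilt z [ 0.0037 -0.0013 -1.    ] F [ 2.2 -1.9  8.5] w mm 23.8 q [-0.41  0.62  0.51  1.76 -0.39  0.86  0.21]
```

```bash
(python3 -m pendant '[[[0,0,-0.004],[0,0,0],0.0],[[0,0,0],[0,0,0],0.0],[[0,0,0],[0,0,0],0.0]]'; python3 go.py .625 -.0075 .08)
```

```text
clock: 32.65
position: [0.6247, -0.0062, 0.0843]
ee_rot: [2.286, 2.154, 0.001]
force: [2.8, -1.2, 3.9]
width: 0.254
t 32.65 pos [ 0.6247 -0.0062  0.0843] jawyaw -3.41 tilt z [ 7.e-04 -0.e+00 -1.e+00] F [ 2.8 -1.2  3.9] w mm 23.3 q [-0.42  0.62  0.51  1.76 -0.38  0.87  0.21]
shift mm [-1.3  0.4  4.3] len 0.004
```

```bash
(python3 -m pendant '[[[-0.0016,0.0034,-0.003],[0,0,0],0.0],[[0,0,0],[0,0,0],0.0],[[0,0,0.003],[0,0,0],0.0],[[0,0,0.002],[0,0,0],0.0],[[0,0,0],[0,0,0],0.0]]'; python3 go.py .628 -.008 .08; python3 -m pendant '[[[0,0,0.0015],[0,0,0],0.0],[[0,0,0],[0,0,0],0.0]]'; python3 go.py .628 -.008 .08 )
```

```text
clock: 33.28
position: [0.6274, -0.0078, 0.0817]
ee_rot: [-2.286, -2.154, 0.001]
force: [-1.0, 1.7, -1.4]
width: 0.256
t 33.27 pos [ 0.6274 -0.0078  0.0817] jawyaw -3.4 tilt z [-7.e-04  0.e+00 -1.e+00] F [-1.   1.7 -1.4] w mm 23.5 q [-0.41  0.63  0.51  1.75 -0.39  0.87  0.21]
shift mm [-0.2  0.7  1.7] len 0.002
clock: 33.52
position: [0.6279, -0.0078, 0.0806]
ee_rot: [2.286, 2.154, 0.001]
force: [1.2, 0.7, -0.7]
width: 0.257
t 33.52 pos [ 0.6279 -0.0078  0.0806] jawyaw -3.4 tilt z [ 5.e-04  1.e-04 -1.e+00] F [ 1.2  0.7 -0.7] w mm 23.6 q [-0.41  0.63  0.51  1.75 -0.39  0.86  0.22]
shift mm [-0.2  0.1  0.6] len 0.001
```

No contact at 0.0806: it is in. Continue down gently.

```bash
(python3 -m pendant '[[[0,0,0.003],[0,0,0],0.0],[[0,0,0.002],[0,0,0],0.0],[[0,0,0],[0,0,0],0.0]]'; python3 go.py .628 -.008 .08 )
```

```text
clock: 33.9
position: [0.6278, -0.0075, 0.0753]
ee_rot: [2.286, 2.155, 0.0]
force: [1.3, 1.5, -3.1]
width: 0.257
t 33.9 pos [ 0.6278 -0.0075  0.0753] jawyaw -3.39 tilt z [ 2.e-04  2.e-04 -1.e+00] F [ 1.3  1.5 -3.1] w mm 23.6 q [-0.41  0.63  0.51  1.75 -0.39  0.86  0.22]
shift mm [-0.5  0.2 -4.7] len 0.005
```

```bash
(python3 -m pendant '[[[0,0,0.005],[0,0,0],0.0],[[0,0,0.005],[0,0,0],0.0],[[0,0,0.005],[0,0,0],0.0],[[0,0,0.002],[0,0,0],0.0],[[0,0,0],[0,0,0],0.0]]'; python3 go.py ; python3 -m pendant '[[[0,0,0.002],[0,0,0],0.0],[[0,0,0],[0,0,0],0.0]]'; python3 go.py  )
```

```text
clock: 34.52
position: [0.6279, -0.008, 0.0591]
ee_rot: [2.287, 2.154, 0.001]
force: [0.2, 1.8, 7.4]
width: 0.26
t 34.52 pos [ 0.6279 -0.008   0.0591] jawyaw -3.42 tilt z [ 6.e-04  3.e-04 -1.e+00] F [0.2 1.8 7.4] w mm 23.9 q [-0.4   0.65  0.49  1.76 -0.4   0.82  0.23]
clock: 34.78
position: [0.6281, -0.0089, 0.0584]
ee_rot: [2.287, 2.153, 0.001]
force: [-3.6, 0.2, 20.4]
width: 0.257
t 34.77 pos [ 0.6281 -0.0089  0.0584] jawyaw -3.46 tilt z [ 0.0013 -0.     -1.    ] F [-3.6  0.2 20.4] w mm 23.6 q [-0.4   0.65  0.49  1.77 -0.4   0.82  0.23]
```

```bash
python3 -m pendant '[[[0,0,-0.0015],[0,0,0],0.05],[[0,0,0],[0,0,0],0.05],[[0,0,0],[0,0,0],0.05],[[0,0,-0.03],[0,0,0],0.05],[[0,0,-0.04],[0,0,0],0.05],[[0,0,-0.02],[0,0,0],0.05],[[-0.03,-0.04,-0.01],[0,0,0],0.05],[[-0.035,-0.045,0],[0,0,0],0.05],[[-0.035,-0.045,0],[0,0,0],0.05],[[-0.03,-0.04,0],[0,0,0],0.05]]'; python3 go.py .4305 -.182 .105 -3.4
python3 look.py side 200 400 130 310 4 s22; python3 chk.py | grep 34; python3 look.py top 150 450 120 280 2 t22
```

```text
clock: 36.02
position: [0.4482, -0.1286, 0.1578]
ee_rot: [-2.287, -2.154, 0.001]
force: [0.7, -1.4, 0.2]
width: 0.549
t 36.02 pos [ 0.4482 -0.1286  0.1578] jawyaw -3.44 tilt z [-5.e-04  0.e+00 -1.e+00] F [ 0.7 -1.4  0.2] w mm 50.4 q [-0.34  0.28  0.63  2.07 -0.22  0.85  0.36]
shift mm [-54.3 -14.4  52.8] len 0.077
turn about tool z deg -0.04001906378204012
52in top [ 0.6237 -0.1214] 45.4534 37.4617
34 top [ 0.4299 -0.1786] 75.1251 1.9612
34 side [ 0.4315 -0.1806] 77.3516 138.4878
```

View pics/s22.png

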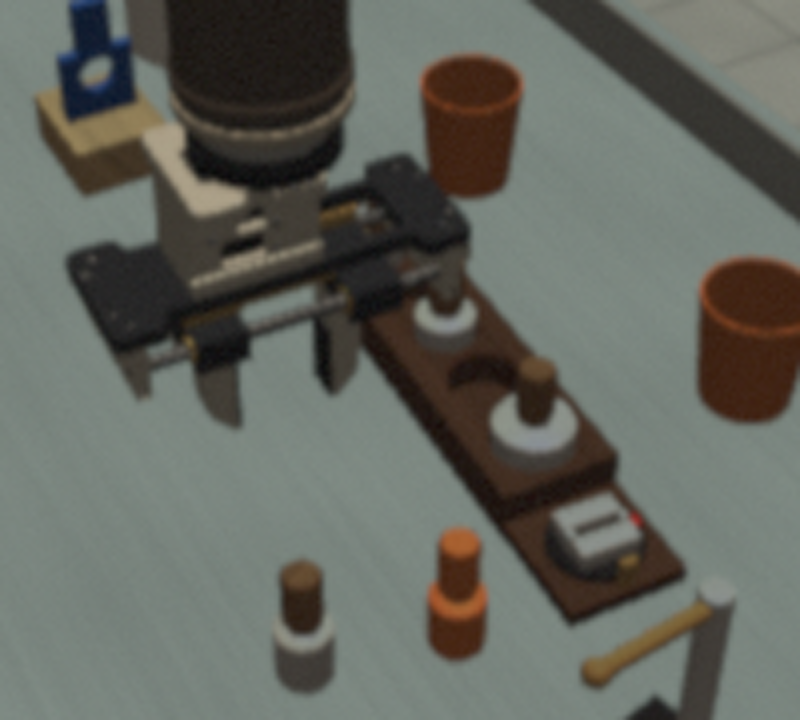

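View pics/t22.png

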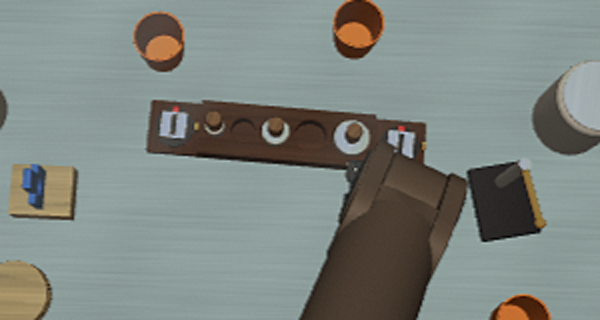

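```bash
python3 - <<'E'
from hand import *
p=np.load("top_last.npz")['p']
D=np.load("top0.npz")['p']
for nm,x,y in(("28",.633,.0815),("40",.628,-.0105),("52",.6215,-.124)):
    q=handle("top",p,x,y,.010,hw=9); print(nm,*[np.round(w,4) for w in q])
E
python3 -m pendant '[[[-0.0272,-0.0072,0.01],[0,0,0],0.05],[[-0.0272,-0.0072,0.02],[0,0,0],0.05],[[0,0,0.02],[0,0,0],0.05],[[0,0,0],[0,0,0],0.05]]'; python3 go.py .4305 -.182 .05 -3.4; python3 look.py side 220 320 190 330 4 s23
```

```text
28 [0.635  0.0809] 53.4251 28.2964
40 [ 0.6273 -0.0084] 52.0245 28.9648
52 [ 0.6237 -0.1214] 46.2973 36.6063
clock: 36.72
position: [0.4327, -0.1803, 0.1069]
ee_rot: [-2.284, -2.154, 0.003]
force: [-0.7, 0.5, 0.8]
width: 0.544
t 36.73 pos [ 0.4327 -0.1803  0.1069] jawyaw -3.36 tilt z [-2.7e-03  2.0e-04 -1.0e+00] F [-0.7  0.5  0.8] w mm 50.0 q [-0.18  0.37  0.6   2.12 -0.31  0.74  0.56]
shift mm [-1.8 -2.  56.9] len 0.057
turn about tool z deg 0.043744432653312515
```

View pics/s23.png

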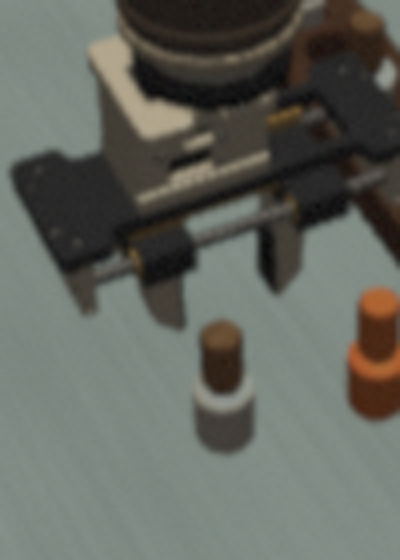

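```bash
python3 -m pendant '[[[-0.0015,-0.002,0.02],[0,0,0],0.05],[[0,0,0.02],[0,0,0],0.05],[[0,0,0.0165],[0,0,0],0.05],[[0,0,0],[0,0,0],0.05],[[0,0,0],[0,0,0],0.0],[[0,0,0],[0,0,0],0.0],[[0,0,0],[0,0,0],0.0],[[0,0,0],[0,0,0],0.0],[[0,0,0],[0,0,0],0.0]]' 35; python3 go.py .6305 .038 .135 -3.4
python3 look.py side 220 320 190 330 4 s24
```

```text
clock: 37.9
position: [0.4309, -0.1824, 0.0519]
ee_rot: [2.286, 2.154, 0.001]
force: [-1.2, 0.4, 6.4]
width: 0.253
t 37.9 pos [ 0.4309 -0.1824  0.0519] jawyaw -3.41 tilt z [ 7.e-04  1.e-04 -1.e+00] F [-1.2  0.4  6.4] w mm 23.2 q [-0.11  0.46  0.52  2.17 -0.4   0.6   0.65]
shift mm [231.9 186.3 -83. ] len 0.309
turn about tool z deg -0.0064395438499786906
```

View pics/s24.png

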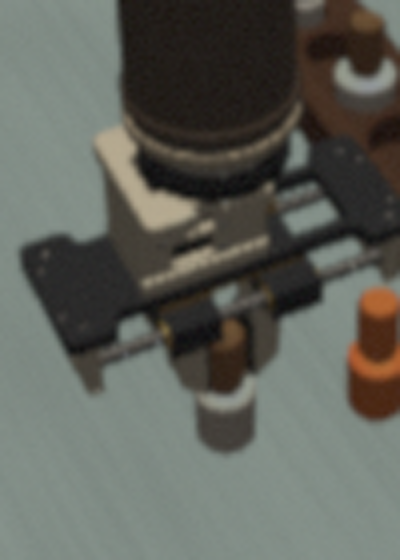

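```bash
python3 -m pendant '[[[0,0,-0.05],[0,0,0],0.0],[[0,0.0,-0.055],[0,0,0],0.0],[[0.033,0.0266,0],[0,0,0],0.0],[[0.033,0.0266,0],[0,0,0],0.0],[[0.033,0.0266,0],[0,0,0],0.0],[[0.033,0.0266,0],[0,0,0],0.0],[[0.033,0.0266,0],[0,0,0],0.0],[[0.033,0.0266,0],[0,0,0],0.0],[[0.034,0.0266,0],[0,0,0],0.0],[[0,0,0],[0,0,0],0.0]]';python3 -m pendant '[[[0,0,0.02],[0,0,0],0.0],[[0,0.0,0.015],[0,0,0],0.0],[[0,0,0.01],[0,0,0],0.0],[[0,0,0],[0,0,0],0.0],[[0,0,0],[0,0,0],0.0]]'; python3 go.py .6305 .038 .1 -3.4
```

```text
clock: 39.2
position: [0.6314, 0.0424, 0.1554]
ee_rot: [-2.28, -2.16, -0.001]
force: [-0.8, -0.2, -1.5]
width: 0.252
clock: 39.83
position: [0.6305, 0.038, 0.112]
ee_rot: [2.286, 2.154, 0.001]
force: [0.5, 0.6, -1.4]
width: 0.253
t 39.83 pos [0.6305 0.038  0.112 ] jawyaw -3.42 tilt z [ 7.e-04  1.e-04 -1.e+00] F [ 0.5  0.6 -1.4] w mm 23.3 q [-0.51  0.6   0.55  1.72 -0.38  0.93  0.13]
shift mm [ 0. -0. 12.] len 0.012
turn about tool z deg -0.02224034893177418
```

```bash
python3 -m pendant '[[[0,0,0.012],[0,0,0],0.0],[[0,0,0],[0,0,0],0.0],[[0,0,0],[0,0,0],0.0]]'; python3 go.py .6305 .038 .1 -3.4;  python3 look.py side 270 350 150 230 8 s25
python3 - <<'E'
from h import *
D=np.load("side1.npz"); crop("side",D['p'],270,350,150,230,8,"s1e")
E
```

```text
clock: 40.2
position: [0.6302, 0.0382, 0.0995]
ee_rot: [-2.286, -2.154, 0.0]
force: [1.2, 0.4, -0.6]
width: 0.258
t 40.2 pos [0.6302 0.0382 0.0995] jawyaw -3.4 tilt z [-1.e-04 -0.e+00 -1.e+00] F [ 1.2  0.4 -0.6] w mm 23.7 q [-0.5   0.61  0.54  1.73 -0.39  0.91  0.14]
shift mm [-0.2  0.3 -0.5] len 0.001
turn about tool z deg -0.0028556616266541823
```

View pics/s25.png

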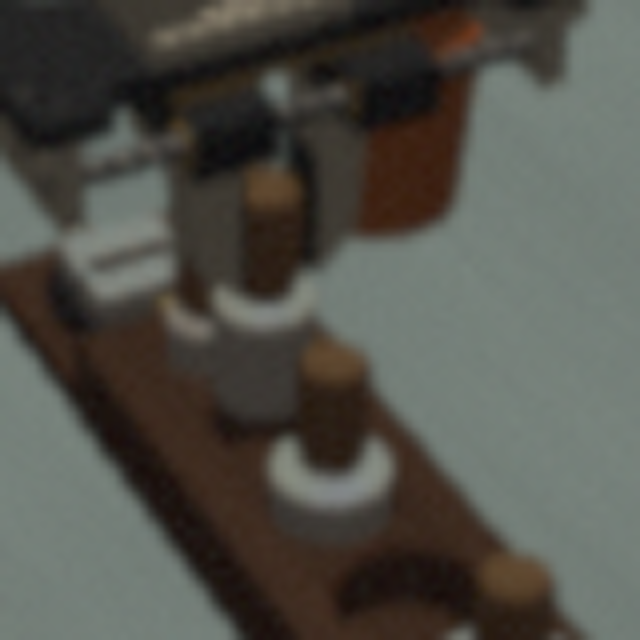

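View pics/s1e.png

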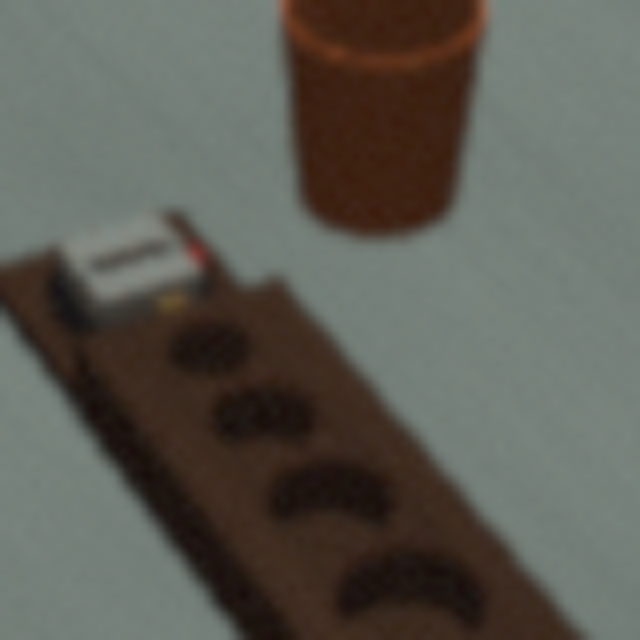

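```bash
python3 -m pendant '[[[0.002,0.0008,0.004],[0,0,0],0.0],[[0,0,0.006],[0,0,0],0.0],[[0,0,0.004],[0,0,0],0.0],[[0,0,0],[0,0,0],0.0]]'; python3 go.py .6312 .04 .1 -3.4; python3 -m pendant '[[[0,0,0.0025],[0,0,0],0.0],[[0,0,0],[0,0,0],0.0]]'; python3 go.py
```

```text
clock: 40.75
position: [0.6309, 0.0401, 0.0851]
ee_rot: [-2.286, -2.154, 0.001]
force: [-0.1, -0.4, -1.4]
width: 0.255
t 40.75 pos [0.6309 0.0401 0.0851] jawyaw -3.41 tilt z [-7.e-04 -2.e-04 -1.e+00] F [-0.1 -0.4 -1.4] w mm 23.4 q [-0.5   0.63  0.53  1.74 -0.4   0.88  0.15]
shift mm [ -0.1   0.3 -14.9] len 0.015
turn about tool z deg -0.008165155381135492
clock: 41.0
position: [0.6311, 0.0401, 0.0829]
ee_rot: [-2.286, -2.154, 0.0]
force: [0.7, -0.0, -2.0]
width: 0.253
t 41.0 pos [0.6311 0.0401 0.0829] jawyaw -3.4 tilt z [-1.e-04 -0.e+00 -1.e+00] F [ 0.7 -0.  -2. ] w mm 23.3 q [-0.49  0.63  0.53  1.74 -0.4   0.88  0.15]
```

Underside at 31 mm without contact; descend.

```bash
python3 -m pendant '[[[0,0,0.003],[0,0,0],0.0],[[0,0,0.003],[0,0,0],0.0],[[0,0,0],[0,0,0],0.0]]'; python3 go.py
```

```text
clock: 41.38
position: [0.631, 0.0401, 0.0768]
ee_rot: [-2.286, -2.154, 0.0]
force: [-0.3, 0.0, -0.8]
width: 0.25
t 41.38 pos [0.631  0.0401 0.0768] jawyaw -3.4 tilt z [-3.e-04 -1.e-04 -1.e+00] F [-0.3  0.  -0.8] w mm 23.0 q [-0.49  0.64  0.53  1.74 -0.4   0.87  0.15]
```

```bash
python3 -m pendant '[[[0,0,0.005],[0,0,0],0.0],[[0,0,0.005],[0,0,0],0.0],[[0,0,0.004],[0,0,0],0.0],[[0,0,0.002],[0,0,0],0.0],[[0,0,0],[0,0,0],0.0]]'; python3 go.py
```

```text
clock: 42.0
position: [0.6312, 0.0401, 0.062]
ee_rot: [-2.286, -2.154, -0.001]
force: [-3.6, -0.2, 10.1]
width: 0.254
t 42.0 pos [0.6312 0.0401 0.062 ] jawyaw -3.41 tilt z [ 3.e-04  6.e-04 -1.e+00] F [-3.6 -0.2 10.1] w mm 23.3 q [-0.48  0.66  0.51  1.75 -0.42  0.84  0.16]
```

```bash
python3 -m pendant '[[[0,0,-0.0005],[0,0,0],0.05],[[0,0,0],[0,0,0],0.05],[[0,0,0],[0,0,0],0.05],[[0,0,-0.03],[0,0,0],0.05],[[0,0,-0.05],[0,0,0],0.05],[[0.02,0,-0.05],[0,0,0],0.05],[[0.04,-0.02,-0.02],[0,0,0],0.05],[[0.04,-0.02,0],[0,0,0],0.05],[[0.04,-0.02,0],[0,0,0],0.05],[[0.03,-0.01,0],[0,0,0],0.05]]'; python3 go.py .532 .331 .2 90; python3 look.py side 200 400 100 310 4 s26; python3 look.py top 210 370 160 270 5 t26
```

```text
clock: 43.25
position: [0.5701, 0.2163, 0.2114]
ee_rot: [-2.284, -2.156, -0.0]
force: [0.3, -0.5, -0.1]
width: 0.547
t 43.25 pos [0.5701 0.2163 0.2114] jawyaw -3.3 tilt z [-6.e-04  7.e-04 -1.e+00] F [ 0.3 -0.5 -0.1] w mm 50.2 q [-0.86  0.46  0.6   1.67 -0.29  1.1  -0.24]
shift mm [112.3 -44.6  11.6] len 0.121
turn about tool z deg -93.29731235913397
```

View pics/s26.png

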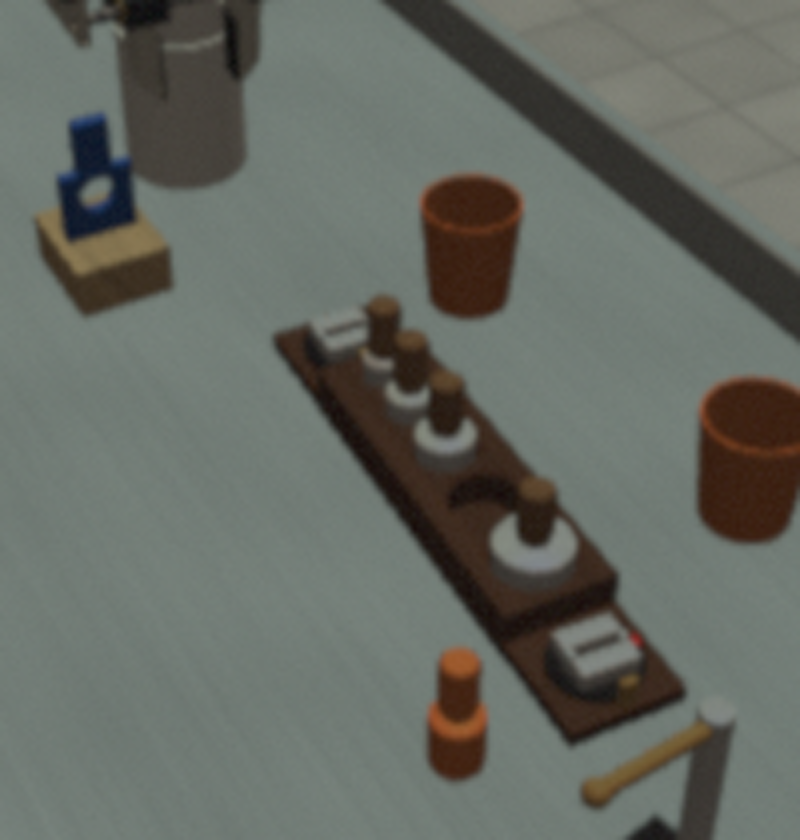

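View pics/t26.png

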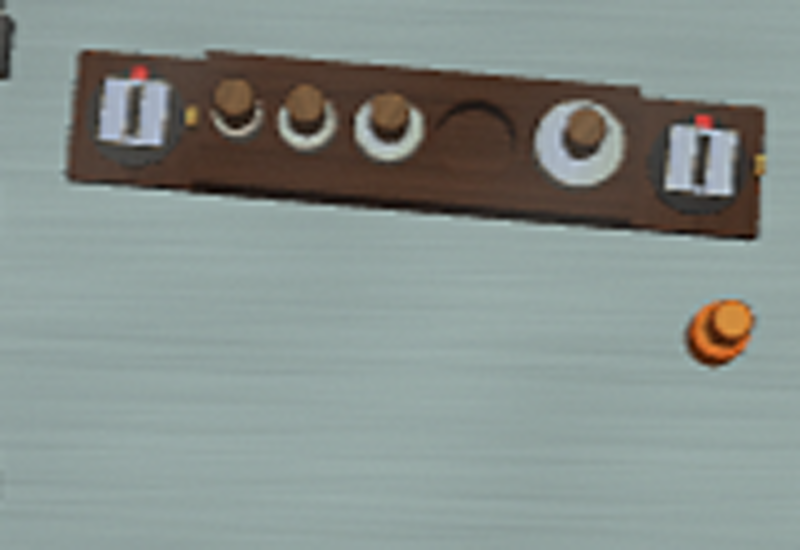

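Run:
```python
from h import *
D=np.load("top_last.npz"); d=D['d']; p=D['p']
S=np.load("side_last.npz"); 
for nm,(x,y) in {"28":(235,98),"34":(306,104),"40":(391,114),"52":(586,130)}.items():
    u,v=210+x/5-.5,160+y/5-.5; uu,vv=int(round(u)),int(round(v))
    P=dep("top",*np.meshgrid(np.arange(uu-1,uu+2),np.arange(vv-1,vv+2)),d[vv-1:vv+2,uu-1:uu+2]); print(nm,'handle top',np.median(P.reshape(-1,3),0).round(4))
f=lambda n,x,y:None
d=S['d']
for nm,(x,y) in {"28":(383,303),"34":(411,340),"40":(447,381),"52":(538,486)}.items():
    uu,vv=int(round(200+x/4-.5)),int(round(100+y/4-.5))
    P=dep("side",*np.meshgrid(np.arange(uu-1,uu+2),np.arange(vv-1,vv+2)),d[vv-1:vv+2,uu-1:uu+2]); print(nm,'side handle top',np.median(P.reshape(-1,3),0).round(4))
def S4(x,y): return 200+(x+.5)/4-.5,100+(y+.5)/4-.5
def T5(x,y): return 210+(x+.5)/5-.5,160+(y+.5)/5-.5
print('lock_l slot top', plane("top",*T5(132,111),.032), 'r',plane("top",*T5(702,160),.032))
```

```text
28 handle top [0.6319 0.0824 0.0949]
34 handle top [0.6317 0.0396 0.0927]
40 handle top [ 0.6259 -0.009   0.095 ]
52 handle top [ 0.6176 -0.12    0.0972]
28 side handle top [0.6327 0.0813 0.0945]
34 side handle top [0.6288 0.0372 0.095 ]
40 side handle top [ 0.6255 -0.0114  0.0953]
52 side handle top [ 0.6222 -0.1221  0.0949]
lock_l slot top [0.63738055 0.14449527 0.032     ] r [ 0.61741133 -0.19427026  0.032     ]
```

Run:
```python
from h import *
p=np.load("top_last.npz")['p']
big=[]
for x,y in((132,111),(702,160)):
    u,v=210+x/5-.5,160+y/5-.5; u0,v0=int(u)-11,int(v)-11
    c=cv2.resize(p[v0:v0+22,u0:u0+22],None,fx=16,fy=16,interpolation=cv2.INTER_CUBIC); big.append(c[:,:,::-1])
    g=c.min(-1).astype(float); m=(g>105).astype(np.uint8)
    k,lab,st,ce=cv2.connectedComponentsWithStats(m); 
    h=c.astype(int); red=((h[...,0]-h[...,1])>70)&((h[...,0]-h[...,2])>70)
    ids=[i for i in range(1,k) if st[i,4]>800]; pts=np.argwhere(np.isin(lab,ids))[:,::-1].astype(np.float32)
    r=cv2.minAreaRect(pts); rc=np.argwhere(red).mean(0)[::-1]
    to=lambda q:(u0+(q[0]+.5)/16-.5,v0+(q[1]+.5)/16-.5)
    C=plane("top",*to(r[0]),.032); Rp=plane("top",*to(rc),.014)
    box=cv2.boxPoints(r); W=[plane("top",*to(b),.032)[:2] for b in box]
    angs=[np.degrees(np.arctan2(*(W[(i+1)%4]-W[i])[::-1]))%90 for i in range(4)]
    # dark slot pixels inside the block
    inn=np.zeros_like(m); cv2.fillConvexPoly(inn,(r[0]+(box-r[0])*.8).astype(np.int32),1)
    dk=np.argwhere((inn>0)&(g<85))[:,::-1].astype(np.float32)
    vx,vy,cx,cy=cv2.fitLine(dk,cv2.DIST_L2,0,.01,.01).ravel()
    a=plane("top",*to((cx-vx*40,cy-vy*40)),.032);b=plane("top",*to((cx+vx*40,cy+vy*40)),.032); dd=(b-a)*np.sign((b-a)[0])
    print('block',C[:2].round(4),r[1],[round(q,1) for q in angs],'slot c',plane("top",*to((cx,cy)),.032)[:2].round(4),'slot ang',np.degrees(np.arctan2(dd[1],dd[0])).round(1),'pip dir',np.degrees(np.arctan2(*(Rp-C)[:2][::-1])).round(1), len(dk))
cv2.imwrite("pics/lk.png",np.hstack(big))
# key
p=np.load("top_last.npz")['p']; crop("top",p,150,190,195,235,14,"keytop2")
```

```text
block [0.6454 0.1493] (307.0, 351.0) [np.float64(1.7), np.float64(2.3), np.float64(1.7), np.float64(2.8)] slot c [0.6515 0.1556] slot ang -55.2 pip dir -18.2 33068
block [ 0.627  -0.1964] (240.37200927734375, 323.05828857421875) [np.float64(82.3), np.float64(83.2), np.float64(82.0), np.float64(83.3)] slot c [ 0.6377 -0.1975] slot ang -12.0 pip dir -3.8 18739
```

View pics/lk.png

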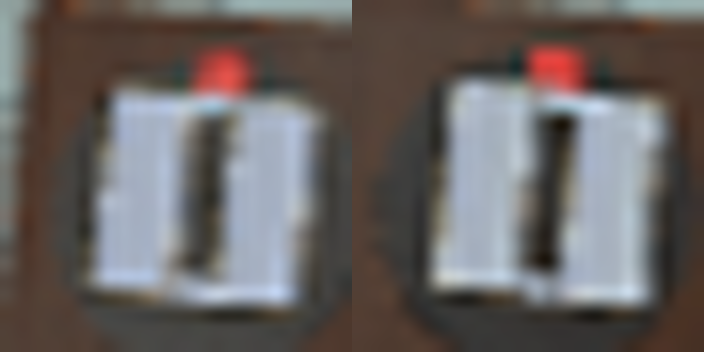

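```bash
python3 -m pendant '[[[0.0375,-0.015,0],[0,0,0],0.045],[[0.0375,-0.015,0],[0,0,0],0.045],[[0.0375,-0.015,0],[0,0,0],0.045],[[0,0,0],[0,0,-10.4],0.045],[[0,0,0],[0,0,-10.4],0.045],[[0,0,0],[0,0,-10.4],0.045],[[0,0,0],[0,0,-10.4],0.045],[[0,0,0],[0,0,-10.4],0.045],[[0,0,0],[0,0,-10.4],0.045],[[0,0,0],[0,0,-10.4],0.045]]';python3 -m pendant '[[[0,0,0],[0,0,-10.4],0.045],[[0,0,0],[0,0,-10.2],0.045],[[0,0,0],[0,0,0],0.045],[[0,0,0],[0,0,0],0.045]]'; python3 go.py .5315 .3313 .15 90
```

```text
clock: 44.6
position: [0.5335, 0.3281, 0.2114]
ee_rot: [0.554, 3.092, -0.001]
force: [-0.5, -0.7, -0.3]
width: 0.492
clock: 45.1
position: [0.5333, 0.3285, 0.2115]
ee_rot: [-0.007, -3.142, 0.0]
force: [0.2, -0.0, -0.4]
width: 0.489
t 45.1 pos [0.5333 0.3285 0.2115] jawyaw 89.73 tilt z [-0.e+00 -1.e-04 -1.e+00] F [ 0.2 -0.  -0.4] w mm 44.9 q [-0.76  0.45  0.18  1.6  -0.09  1.1   1.01]
shift mm [ 1.9  2.8 61.5] len 0.062
turn about tool z deg -0.26756533197013255
```

```bash
python3 -m pendant '[[[0.0018,0.0028,0.03],[0,0,0],0.045],[[0,0,0.033],[0,0,0],0.045],[[0,0,0],[0,0,0],0.045],[[0,0,0],[0,0,0],0.045]]'; python3 go.py .5315 .3313 .1 90; python3 look.py side 170 290 70 200 5 s27
```

```text
clock: 45.6
position: [0.5319, 0.332, 0.1497]
ee_rot: [0.002, 3.141, 0.001]
force: [0.3, -0.2, -0.5]
width: 0.492
t 45.6 pos [0.5319 0.332  0.1497] jawyaw 89.92 tilt z [ 1.1e-03  5.0e-04 -1.0e+00] F [ 0.3 -0.2 -0.5] w mm 45.2 q [-0.76  0.51  0.17  1.67 -0.1   0.97  1.02]
shift mm [ 0.4 -0.8 49.7] len 0.05
turn about tool z deg -0.07775550205758464
```

View pics/s27.png

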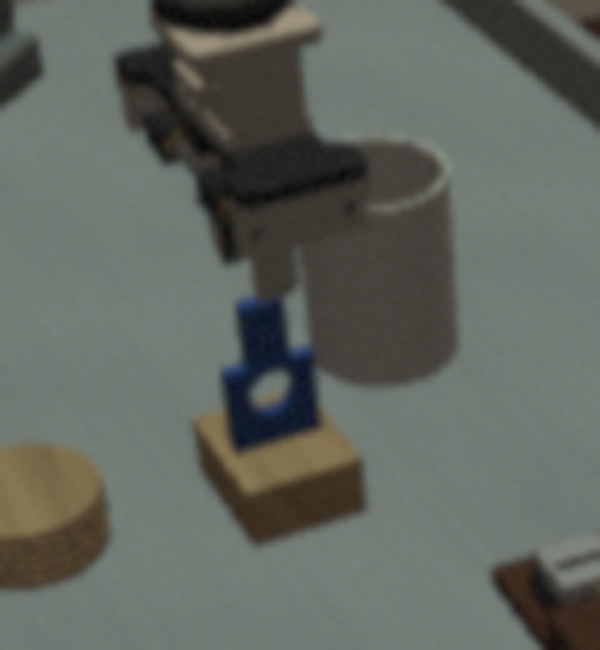

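```bash
python3 -m pendant '[[[0.0003,-0.0006,0.015],[0,0,0],0.045],[[0,0,0.015],[0,0,0],0.045],[[0,0,0.012],[0,0,0],0.045],[[0,0,0.006],[0,0,0],0.045],[[0,0,0],[0,0,0],0.045]]'; python3 go.py .5315 .3313 .1 90; python3 look.py side 170 290 70 200 5 s28
```

```text
clock: 46.28
position: [0.5308, 0.331, 0.0999]
ee_rot: [-0.0, -3.141, 0.001]
force: [0.6, -0.2, 0.8]
width: 0.49
t 46.27 pos [0.5308 0.331  0.0999] jawyaw 89.99 tilt z [-8.e-04 -6.e-04 -1.e+00] F [ 0.6 -0.2  0.8] w mm 45.0 q [-0.75  0.56  0.16  1.72 -0.11  0.87  1.03]
shift mm [-0.7  0.3 -0.1] len 0.001
turn about tool z deg -0.00568716725166496
```

View pics/s28.png

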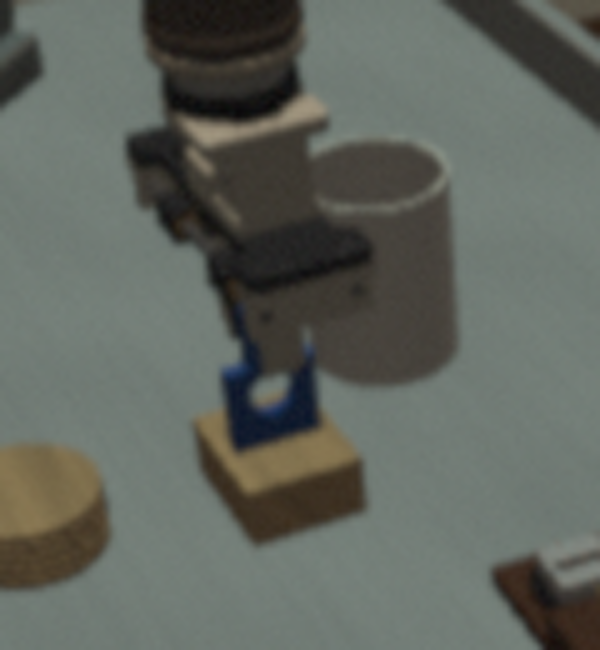

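```bash
python3 -m pendant '[[[0,0,0],[0,0,0],0.0],[[0,0,0],[0,0,0],0.0],[[0,0,0],[0,0,0],0.0],[[0,0,0],[0,0,0],0.0],[[0,0,0],[0,0,0],0.0]]' 50; python3 go.py .5315 .3313 .1 90; python3 -m pendant '[[[0,0,-0.02],[0,0,0],0.0],[[0,0,-0.03],[0,0,0],0.0],[[0,0,-0.04],[0,0,0],0.0],[[0,0,0],[0,0,0],0.0]]'; python3 go.py .637 .142 .19 86.6; python3 look.py side 170 290 50 180 5 s29
```

```text
clock: 46.95
position: [0.531, 0.3312, 0.1007]
ee_rot: [0.0, 3.141, 0.0]
force: [-0.7, 0.5, 0.4]
width: 0.131
t 46.95 pos [0.531  0.3312 0.1007] jawyaw 90.0 tilt z [ 1.e-04  1.e-04 -1.e+00] F [-0.7  0.5  0.4] w mm 12.0 q [-0.75  0.56  0.16  1.72 -0.11  0.87  1.03]
shift mm [-0.5  0.1  0.7] len 0.001
turn about tool z deg -0.003547059796801477
clock: 47.45
position: [0.5326, 0.3321, 0.1937]
ee_rot: [0.0, 3.137, 0.005]
force: [-1.0, -0.4, -1.8]
width: 0.128
t 47.45 pos [0.5326 0.3321 0.1937] jawyaw 89.99 tilt z [ 0.0046  0.0034 -1.    ] F [-1.  -0.4 -1.8] w mm 11.8 q [-0.76  0.46  0.18  1.62 -0.09  1.06  1.01]
shift mm [-104.4 -190.1    3.5] len 0.217
turn about tool z deg 3.3942476813219855
```

View pics/s29.png

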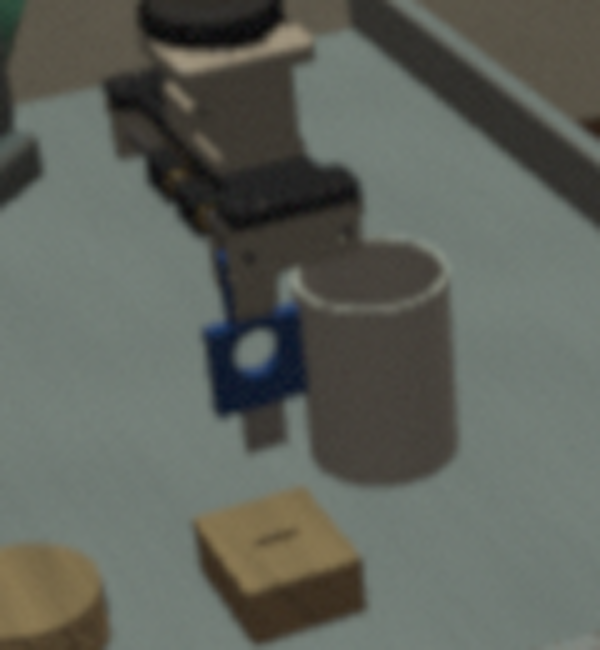

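```bash
python3 -m pendant '[[[-0.0173,-0.0316,0],[0,0,0],0.0],[[-0.0173,-0.0316,0],[0,0,0],0.0],[[-0.0173,-0.0316,0],[0,0,0],0.0],[[-0.0173,-0.0316,0],[0,0,0],0.0],[[-0.0173,-0.0316,0],[0,0,0],0.0],[[-0.0173,-0.0316,0],[0,0,0],0.0],[[0,0,0.02],[0,0,3.4],0.0],[[0,0,0.02],[0,0,0],0.0],[[0,0,0.01],[0,0,0],0.0],[[0,0,0],[0,0,0],0.0]]'; python3 go.py .6363 .1425 .13 86.6
```

```text
clock: 48.75
position: [0.6339, 0.1415, 0.1392]
ee_rot: [-0.093, -3.138, 0.001]
force: [0.1, 0.1, -0.8]
width: 0.128
t 48.75 pos [0.6339 0.1415 0.1392] jawyaw 86.61 tilt z [-2.5e-03 -8.0e-04 -1.0e+00] F [ 0.1  0.1 -0.8] w mm 11.7 q [-0.44  0.56  0.22  1.62 -0.14  0.98  1.33]
shift mm [-2.4  1.2  9.2] len 0.01
turn about tool z deg 0.014479062737592585
```

```bash
python3 -m pendant '[[[-0.0018,0.001,0.008],[0,0,0],0.0],[[0,0,0],[0,0,0],0.0],[[0,0,0],[0,0,0],0.0]]'; python3 go.py .6363 .1425 .13 86.6; python3 look.py side 240 320 120 220 6 s30
python3 - <<'E'
from h import *
f=lambda P:((np.array(proj("side",P))-[240,120]+.5)*6).round(1)
P=np.array((.637,.1425,.032)); print(f(P),f(P+[.001,0,0])-f(P),f(P+[0,.001,0])-f(P),f(P+[0,0,.001])-f(P))
D=np.load("side1.npz"); crop("side",D['p'],240,320,120,220,6,"s1f")
E
```

```text
clock: 49.12
position: [0.6368, 0.1426, 0.1329]
ee_rot: [0.093, 3.14, 0.0]
force: [-0.2, 0.8, -1.0]
width: 0.128
t 49.12 pos [0.6368 0.1426 0.1329] jawyaw 86.6 tilt z [ 5.e-04  2.e-04 -1.e+00] F [-0.2  0.8 -1. ] w mm 11.7 q [-0.44  0.56  0.21  1.62 -0.14  0.97  1.33]
shift mm [ 0.5 -0.1  2.9] len 0.003
turn about tool z deg 0.002089122312213476
[276.2 368.5] [ 1.9 -0.7] [-1.  -1.1] [ 0.  -1.7]
```

View pics/s30.png

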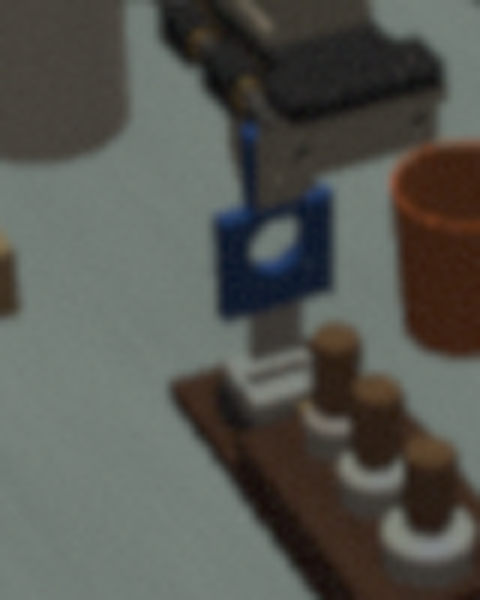

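View pics/s1f.png

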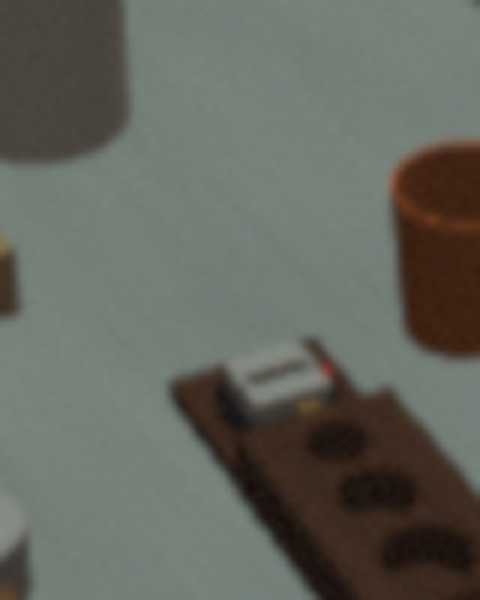

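Run:
```python
from h import *
a=np.load("side_last.npz")['p'];b=np.load("side1.npz")['p'];c=np.load("side0.npz")['p']
m=((b.astype(float)+c)/2).astype(np.uint8)
f=lambda q:cv2.resize(q[160:192,268:304,::-1],None,fx=11,fy=11,interpolation=cv2.INTER_CUBIC)
im=np.hstack([f(a),f(m)]); im=cv2.convertScaleAbs(im,alpha=1.5); cv2.imwrite("pics/z1.png",im)
g=lambda P:((np.array(proj("side",P))-[268,160]+.5)*11).round(1)
R=np.radians(-3.4); X=np.array([np.cos(R),np.sin(R),0]);Y=np.array([-np.sin(R),np.cos(R),0])
for c0 in((.637,.1425),):
    C=np.array([*c0,.032]); print('slot corners',[g(C+sx*.0155*X+sy*.00375*Y) for sx,sy in((-1,-1),(1,-1),(1,1),(-1,1))])
C=np.array([.6375,.1426,.0426]); print('blade bottom corners',[g(C+sx*.013*X+sy*.00225*Y) for sx,sy in((-1,-1),(1,-1),(1,1),(-1,1))])
```

```text
slot corners [array([150.5, 260.2]), array([258.6, 226.9]), array([245.8, 211.2]), array([138. , 244.3])]
blade bottom corners [array([157.4, 220.8]), array([248.5, 193. ]), array([240.8, 183.6]), array([149.9, 211.3])]
```

View pics/z1.png

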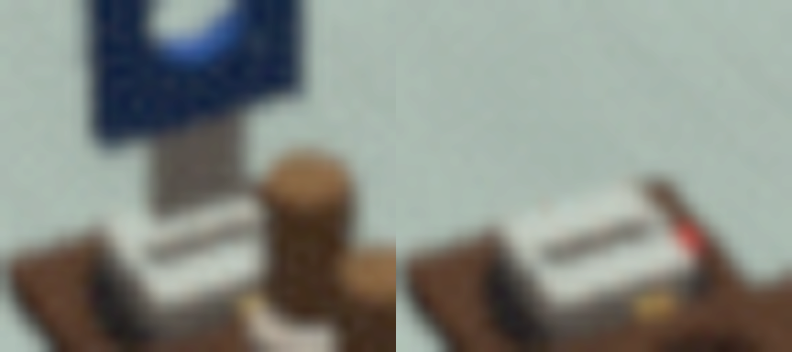

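```bash
python3 -m pendant '[[[0,-0.001,0.004],[0,0,0],0.0],[[0,0,0.004],[0,0,0],0.0],[[0,0,0.002],[0,0,0],0.0],[[0,0,0],[0,0,0],0.0]]'; python3 go.py .6363 .1415 .12 86.6;python3 -m pendant '[[[0,0,0.002],[0,0,0],0.0],[[0,0,0.001],[0,0,0],0.0],[[0,0,0],[0,0,0],0.0]]'; python3 go.py .6363 .1415 .12 86.6
```

```text
clock: 49.68
position: [0.6365, 0.1414, 0.1223]
ee_rot: [-0.093, -3.14, 0.0]
force: [0.0, 1.1, -0.8]
width: 0.13
t 49.67 pos [0.6365 0.1414 0.1223] jawyaw 86.6 tilt z [-4.e-04 -1.e-04 -1.e+00] F [ 0.   1.1 -0.8] w mm 11.9 q [-0.44  0.58  0.21  1.63 -0.14  0.95  1.33]
shift mm [0.2 0.  2.3] len 0.002
turn about tool z deg -0.0024054942123257206
clock: 50.05
position: [0.6365, 0.1415, 0.1195]
ee_rot: [-0.093, -3.14, 0.0]
force: [0.6, -1.2, -1.1]
width: 0.127
t 50.05 pos [0.6365 0.1415 0.1195] jawyaw 86.6 tilt z [-1.e-04 -0.e+00 -1.e+00] F [ 0.6 -1.2 -1.1] w mm 11.7 q [-0.44  0.58  0.21  1.63 -0.14  0.94  1.33]
shift mm [ 0.2  0.  -0.5] len 0.001
turn about tool z deg -0.001198805498290767
```

```bash
python3 -m pendant '[[[0,0,0.003],[0,0,0],0.0],[[0,0,0.003],[0,0,0],0.0],[[0,0,0.002],[0,0,0],0.0],[[0,0,0],[0,0,0],0.0]]'; python3 go.py .6363 .1415 .109 86.6;  python3 look.py side 240 320 120 220 6 s31
```

```text
clock: 50.55
position: [0.6365, 0.1414, 0.1113]
ee_rot: [-0.093, -3.14, 0.0]
force: [0.4, 1.2, -0.7]
width: 0.128
t 50.55 pos [0.6365 0.1414 0.1113] jawyaw 86.6 tilt z [-4.e-04 -1.e-04 -1.e+00] F [ 0.4  1.2 -0.7] w mm 11.7 q [-0.44  0.59  0.21  1.64 -0.14  0.93  1.34]
shift mm [0.2 0.1 2.3] len 0.002
turn about tool z deg -0.0025493442958008927
```

View pics/s31.png

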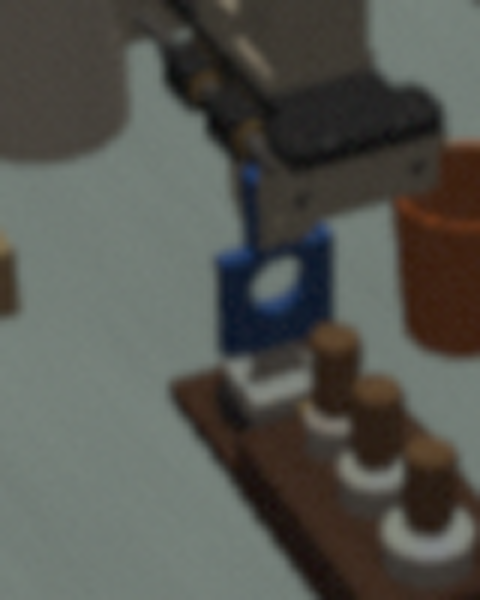

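```bash
python3 -m pendant '[[[0,0,0.0015],[0,0,10],0.0],[[0,0,0],[0,0,10],0.0],[[0,0,0],[0,0,10],0.0],[[0,0,0],[0,0,10],0.0],[[0,0,0],[0,0,10],0.0],[[0,0,0],[0,0,0],0.0]]'; python3 go.py .6363 .1415 .109 -3.4; python3 -c "
from cell import arm;print(arm.observe()['ft_torque'])"
```

```text
clock: 51.35
position: [0.6371, 0.1422, 0.1104]
ee_rot: [1.409, 2.807, 0.001]
force: [0.7, 0.7, 1.1]
width: 0.13
t 51.35 pos [0.6371 0.1422 0.1104] jawyaw 36.69 tilt z [ 1.2e-03  3.0e-04 -1.0e+00] F [0.7 0.7 1.1] w mm 11.9 q [-0.59  0.61  0.44  1.66 -0.31  0.94  0.61]
shift mm [-0.1 -1.   1.4] len 0.002
turn about tool z deg 40.09264437737414
[ 0.37836026 -0.28711975  0.02658288]
```

```bash
python3 -m pendant '[[[0,0,0],[0,0,10],0.0],[[0,0,0],[0,0,10],0.0],[[0,0,0],[0,0,10],0.0],[[0,0,0],[0,0,10],0.0],[[0,0,0],[0,0,3],0.0],[[0,0,0],[0,0,0],0.0]]'; python3 go.py .6363 .1415 .109 -3.4; python3 -c "
from cell import arm;print(arm.observe()['ft_torque'])"; python3 -m pendant '[[[0,0,0],[0,0,4],0.0],[[0,0,0],[0,0,0],0.0]]';python3 go.py .6363 .1415 .109 -3.4; python3 -c "
from cell import arm;print(arm.observe()['ft_torque'])"
```

```text
clock: 52.1
position: [0.6372, 0.1419, 0.1103]
ee_rot: [2.337, 2.099, 0.002]
force: [2.3, 2.1, -0.0]
width: 0.126
t 52.1 pos [0.6372 0.1419 0.1103] jawyaw -6.15 tilt z [ 1.2e-03  4.0e-04 -1.0e+00] F [ 2.3  2.1 -0. ] w mm 11.6 q [-0.71  0.65  0.65  1.67 -0.46  0.97 -0.01]
shift mm [-0.5 -0.8  1.3] len 0.002
turn about tool z deg -2.753503555142373
[ 0.37501419 -0.57204797  0.00308331]
clock: 52.35
position: [0.6371, 0.1417, 0.1102]
ee_rot: [2.41, 2.015, 0.002]
force: [2.2, 1.9, -0.6]
width: 0.126
t 52.35 pos [0.6371 0.1417 0.1102] jawyaw -10.2 tilt z [ 1.e-03  4.e-04 -1.e+00] F [ 2.2  1.9 -0.6] w mm 11.6 q [-0.72  0.66  0.66  1.67 -0.47  0.98 -0.06]
shift mm [-0.4 -0.7  1.2] len 0.001
turn about tool z deg -6.7951483097570815
[ 0.43146228 -0.75084731  0.06649043]
```

```bash
for i in 1; do python3 -m pendant '[[[0,0,0],[0,0,3],0.0],[[0,0,0],[0,0,0],0.0]]'; python3 go.py; python3 -c "
from cell import arm;print(arm.observe()['ft_torque'])";python3 -m pendant '[[[0,0,0],[0,0,3],0.0],[[0,0,0],[0,0,0],0.0]]'; python3 go.py; python3 -c "
from cell import arm;print(arm.observe()['ft_torque'])"; done; python3 look.py side 240 320 120 220 6 s32
```

```text
clock: 52.6
position: [0.6371, 0.1417, 0.1103]
ee_rot: [2.461, 1.952, 0.002]
force: [4.1, 1.2, -0.3]
width: 0.128
t 52.6 pos [0.6371 0.1417 0.1103] jawyaw -13.18 tilt z [ 1.1e-03  3.0e-04 -1.0e+00] F [ 4.1  1.2 -0.3] w mm 11.7 q [-0.73  0.66  0.68  1.67 -0.48  0.98 -0.11]
[ 0.49261298 -0.95255906  0.42596505]
clock: 52.85
position: [0.637, 0.1416, 0.1103]
ee_rot: [2.511, 1.887, 0.001]
force: [2.8, 1.6, 0.2]
width: 0.131
t 52.85 pos [0.637  0.1416 0.1103] jawyaw -16.17 tilt z [ 8.e-04 -1.e-04 -1.e+00] F [2.8 1.6 0.2] w mm 12.1 q [-0.73  0.67  0.69  1.67 -0.49  0.99 -0.15]
[ 0.34090629 -0.90532497  0.92612792]
```

View pics/s32.png

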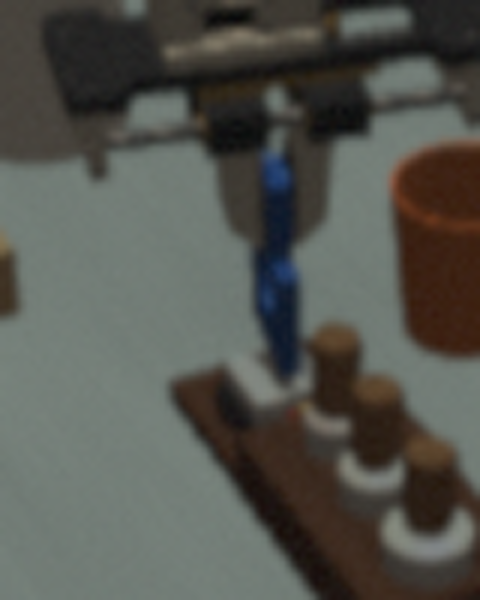

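```bash
python3 -m pendant '[[[0,0,0],[0,0,-6],0.0],[[0,0,0],[0,0,-5],0.0],[[0,0,0],[0,0,0],0.0]]'; python3 go.py; python3 -c "
from cell import arm;print(arm.observe()['ft_torque'])"
```

```text
clock: 53.28
position: [0.6362, 0.1409, 0.1099]
ee_rot: [-2.323, -2.114, 0.001]
force: [1.9, -1.0, -0.5]
width: 0.129
t 53.27 pos [0.6362 0.1409 0.1099] jawyaw -5.39 tilt z [-8.e-04 -0.e+00 -1.e+00] F [ 1.9 -1.  -0.5] w mm 11.9 q [-0.7   0.65  0.64  1.67 -0.46  0.97  0.01]
[-0.02695118 -0.46161698 -0.01990633]
```

Torque gone. Lift out and look.

```bash
python3 -m pendant '[[[0,0,-0.01],[0,0,0],0.0],[[0,0,-0.02],[0,0,0],0.0],[[0,0,-0.04],[0,0,0],0.0],[[0,0,-0.03],[0,0,0],0.0],[[0,-0.03,0],[0,0,0],0.0],[[0,-0.04,0],[0,0,-0],0.0],[[0,-0.04,0],[0,0,-0],0.0],[[0,0,0],[0,0,0],0.0]]'; python3 go.py .6167 -.1945 .2 86.6;  python3 look.py side 240 360 90 220 5 s33; python3 look.py top 215 375 160 270 5 t33
```

```text
clock: 54.28
position: [0.524, 0.1523, 0.211]
ee_rot: [-2.32, -2.113, 0.001]
force: [-0.4, 0.0, -0.8]
width: 0.125
t 54.27 pos [0.524  0.1523 0.211 ] jawyaw -5.35 tilt z [-0.0028  0.0019 -1.    ] F [-0.4  0.  -0.8] w mm 11.5 q [-0.93  0.38  0.74  1.83 -0.29  1.05 -0.16]
shift mm [-336.6  124.7   10.1] len 0.359
turn about tool z deg -91.95143481822339
```

View pics/s33.png

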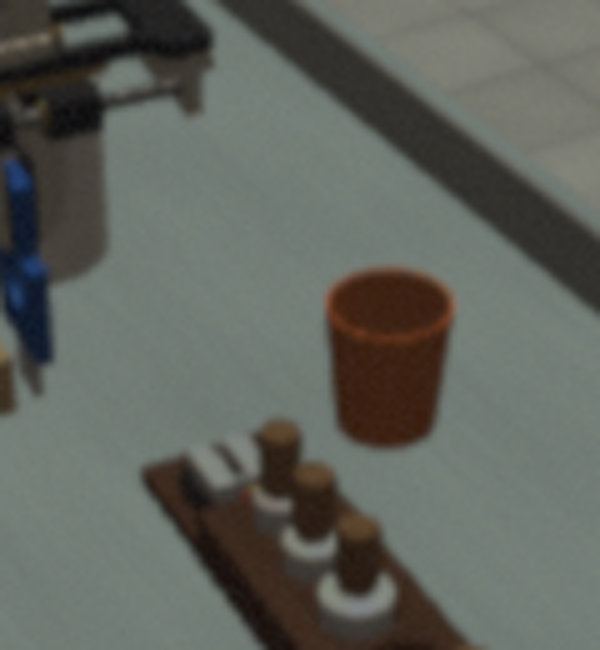

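View pics/t33.png

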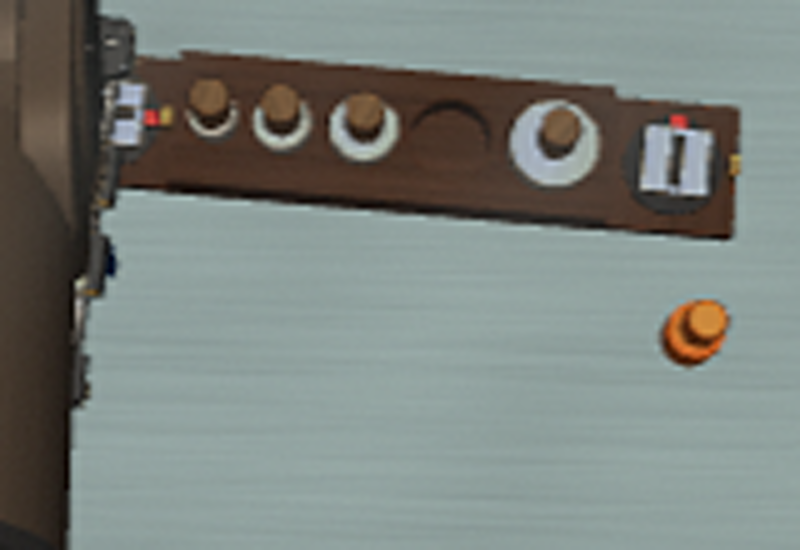

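Run:
```python
from h import *
S=np.load("side0.npz")['p']; T=np.load("top0.npz")['p']
crop("side",S,325,405,265,365,6,"pegs"); crop("top",T,375,435,190,250,10,"pegt")
```

```text
(no output)
```

View pics/pegs.png

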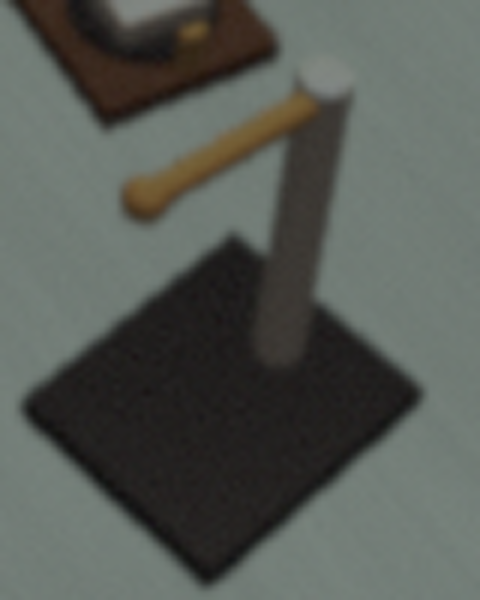

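View pics/pegt.png

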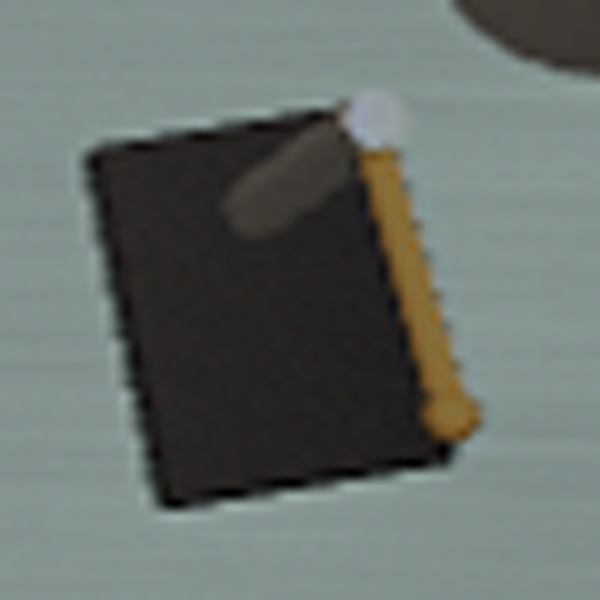

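Run:
```python
from h import *
T=lambda x,y:(375+(x+.5)/10-.5,190+(y+.5)/10-.5)
S=lambda x,y:(325+(x+.5)/6-.5,265+(y+.5)/6-.5)
print('top: ball',plane("top",*T(450,416),.165)[:2],'post top',plane("top",*T(376,118),.157)[:2],'peg root',plane("top",*T(380,155),.1485)[:2])
print('side: ball',plane("side",*S(146,197),.165)[:2],'post top',plane("side",*S(326,77),.157)[:2])
print('base top:',[plane("top",*T(x,y),.012)[:2].round(4) for x,y in((92,155),(345,108),(450,460),(165,505))])
print('base side:',[plane("side",*S(x,y),.012)[:2].round(4) for x,y in((25,400),(233,235),(420,390),(207,570))])
```

```text
top: ball [ 0.48634478 -0.36164999] post top [ 0.56828809 -0.34556888] peg root [ 0.55975761 -0.34864745]
side: ball [ 0.48696912 -0.36372632] post top [ 0.56724637 -0.34872541]
base top: [array([ 0.5836, -0.2979]), array([ 0.6001, -0.3737]), array([ 0.4949, -0.4028]), array([ 0.4792, -0.3184])]
base side: [array([ 0.4795, -0.3225]), array([ 0.583 , -0.3019]), array([ 0.5996, -0.3867]), array([ 0.4956, -0.4056])]
```

```bash
python3 -m pendant '[[[0,0,0],[0,0,-10.2],0.0],[[0,0,0],[0,0,-10.2],0.0],[[0,0,0],[0,0,-10.2],0.0],[[0,0,0],[0,0,-10.2],0.0],[[0,0,0],[0,0,-10.2],0.0],[[0,0,0],[0,0,-10.2],0.0],[[0,0,0],[0,0,-10.2],0.0],[[0,0,0],[0,0,-10.2],0.0],[[0,0,0],[0,0,-10.2],0.0],[[0,0,0],[0,0,0],0.0]]'; python3 go.py .6167 -.1955 .21 86.6; python3 look.py side 200 290 80 200 5 s34
```

```text
clock: 55.62
position: [0.5281, 0.1511, 0.2103]
ee_rot: [0.103, 3.139, -0.0]
force: [0.6, -0.0, -1.4]
width: 0.124
t 55.62 pos [0.5281 0.1511 0.2103] jawyaw 86.24 tilt z [ 4.e-04 -1.e-04 -1.e+00] F [ 0.6 -0.  -1.4] w mm 11.4 q [-0.65  0.33  0.36  1.8  -0.13  1.03  1.27]
shift mm [-111.1 -340.     0.4] len 0.358
turn about tool z deg -0.36174797807260006
```

View pics/s34.png

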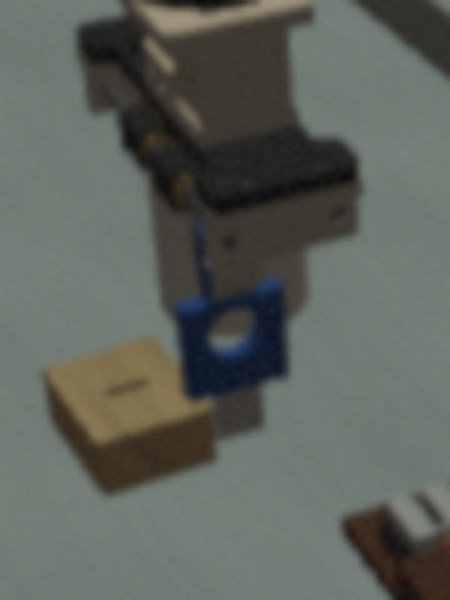

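```bash
python3 -m pendant '[[[-0.0123,-0.0378,0],[0,0,0],0.0],[[-0.0123,-0.0378,0],[0,0,0],0.0],[[-0.0123,-0.0378,0],[0,0,0],0.0],[[-0.0123,-0.0378,0],[0,0,0],0.0],[[-0.0123,-0.0378,0],[0,0,0],0.0],[[-0.0123,-0.0378,0],[0,0,0],0.0],[[-0.0123,-0.0378,0],[0,0,0],0.0],[[-0.0123,-0.0378,0],[0,0,0],0.0],[[-0.0123,-0.0378,0],[0,0,0],0.0],[[0,0,0],[0,0,0],0.0]]'; python3 -m pendant '[[[0,0,0.02],[0,0,0],0.0],[[0,0,0.03],[0,0,0],0.0],[[0,0,0],[0,0,0],0.0]]';python3 go.py .6167 -.1955 .132 86.6
```

```text
clock: 56.92
position: [0.6159, -0.1995, 0.21]
ee_rot: [-0.114, -3.139, 0.005]
force: [0.2, 1.4, -0.7]
width: 0.127
clock: 57.3
position: [0.6149, -0.1932, 0.158]
ee_rot: [-0.101, -3.135, -0.002]
force: [0.1, -0.9, -0.3]
width: 0.132
t 57.3 pos [ 0.6149 -0.1932  0.158 ] jawyaw 86.3 tilt z [-0.0045  0.0014 -1.    ] F [ 0.1 -0.9 -0.3] w mm 12.1 q [-0.05  0.55  0.42  1.63 -0.25  1.03  1.95]
shift mm [-2.1 -2.2 26. ] len 0.026
turn about tool z deg -0.2956544595526793
```

```bash
python3 -m pendant '[[[-0.0015,-0.002,0.015],[0,0,0],0.0],[[0,0,0.010],[0,0,0],0.0],[[0,0,0],[0,0,0],0.0],[[0,0,0],[0,0,0],0.0]]';python3 go.py .6167 -.1955 .132 86.6; python3 look.py side 310 390 190 290 6 s35;python3 - <<'E'
from h import *
f=lambda P:((np.array(proj("side",P))-[310,190]+.5)*6).round(1)
P=np.array((.617,-.1955,.032)); print(f(P),f(P+[.001,0,0])-f(P),f(P+[0,.001,0])-f(P),f(P+[0,0,.001])-f(P))
D=np.load("side1.npz"); crop("side",D['p'],310,390,190,290,6,"s1g")
E
```

```text
clock: 57.8
position: [0.6178, -0.1969, 0.1354]
ee_rot: [0.099, 3.139, -0.0]
force: [0.2, 0.5, -0.1]
width: 0.129
t 57.8 pos [ 0.6178 -0.1969  0.1354] jawyaw 86.38 tilt z [ 5.e-04 -1.e-04 -1.e+00] F [ 0.2  0.5 -0.1] w mm 11.8 q [-0.04  0.57  0.41  1.64 -0.27  0.98  1.97]
shift mm [1.2 1.3 3.4] len 0.004
turn about tool z deg -0.21816733134230049
[234.7 424.1] [ 2.1 -0.9] [-1.5 -1.6] [ 0.2 -1.7]
```

View pics/s35.png

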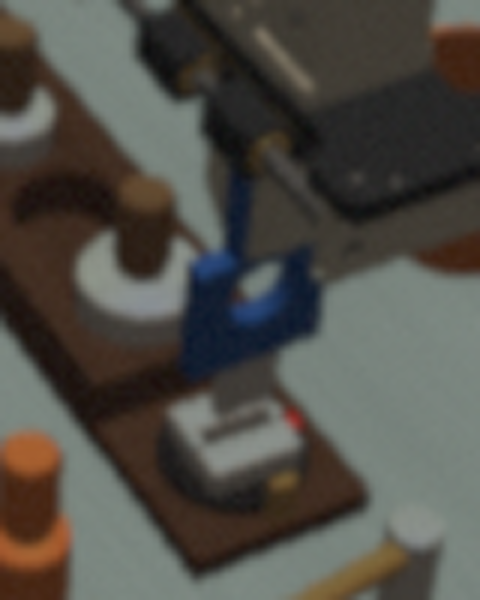

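View pics/s1g.png

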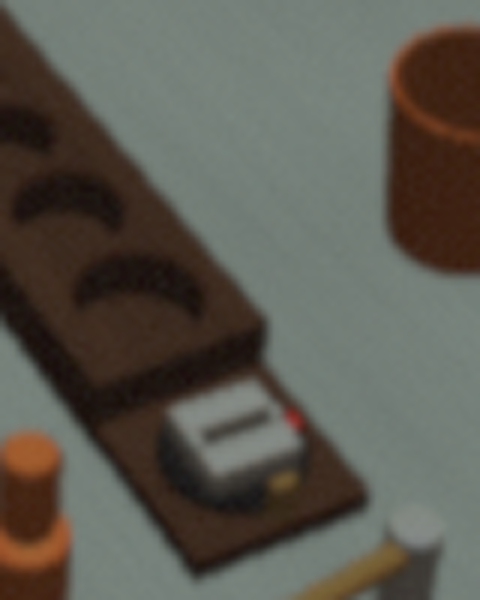

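```bash
python3 -m pendant '[[[0.0013,0.0005,0.004],[0,0,-0.2],0.0],[[0,0,0.005],[0,0,0],0.0],[[0,0,0],[0,0,0],0.0]]';python3 go.py .6163 -.1965 .12 86.6;python3 -m pendant '[[[0,0,0.003],[0,0,0],0.0],[[0,0,0.003],[0,0,0],0.0],[[0,0,0],[0,0,0],0.0]]';python3 go.py .6163 -.1965 .12 86.6
```

```text
clock: 58.22
position: [0.6159, -0.196, 0.1255]
ee_rot: [-0.093, -3.139, -0.0]
force: [-0.6, -0.9, -0.5]
width: 0.128
t 58.23 pos [ 0.6159 -0.196   0.1255] jawyaw 86.6 tilt z [-9.e-04  3.e-04 -1.e+00] F [-0.6 -0.9 -0.5] w mm 11.8 q [-0.04  0.58  0.41  1.66 -0.27  0.96  1.97]
shift mm [-0.4 -0.5  5.5] len 0.005
turn about tool z deg -0.0030548179184108903
clock: 58.6
position: [0.6161, -0.1961, 0.1197]
ee_rot: [-0.093, -3.14, -0.0]
force: [0.3, -0.5, -1.1]
width: 0.125
t 58.6 pos [ 0.6161 -0.1961  0.1197] jawyaw 86.6 tilt z [-5.e-04  2.e-04 -1.e+00] F [ 0.3 -0.5 -1.1] w mm 11.5 q [-0.04  0.59  0.41  1.66 -0.27  0.95  1.98]
shift mm [-0.2 -0.4 -0.3] len 0.001
turn about tool z deg -0.00026439568671321467
```

No contact; blade entering. Continue and check.

```bash
python3 -m pendant '[[[0,0,0.003],[0,0,0],0.0],[[0,0,0.003],[0,0,0],0.0],[[0,0,0.003],[0,0,0],0.0],[[0,0,0],[0,0,0],0.0]]';python3 go.py .6163 -.1965 .12 86.6;python3 look.py side 310 390 190 290 6 s36
```

```text
clock: 59.1
position: [0.6161, -0.1961, 0.1107]
ee_rot: [-0.093, -3.14, -0.0]
force: [0.4, 1.1, -1.1]
width: 0.124
t 59.1 pos [ 0.6161 -0.1961  0.1107] jawyaw 86.6 tilt z [-6.e-04  2.e-04 -1.e+00] F [ 0.4  1.1 -1.1] w mm 11.4 q [-0.04  0.6   0.4   1.67 -0.28  0.93  1.98]
shift mm [-0.3 -0.4 -9.3] len 0.009
turn about tool z deg -0.004454648202710132
```

View pics/s36.png

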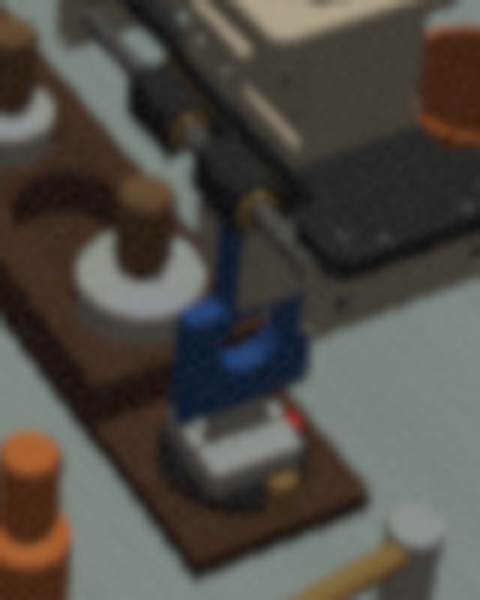

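```bash
python3 -m pendant '[[[0,0,0],[0,0,10],0.0],[[0,0,0],[0,0,10],0.0],[[0,0,0],[0,0,10],0.0],[[0,0,0],[0,0,10],0.0],[[0,0,0],[0,0,10],0.0],[[0,0,0],[0,0,10],0.0],[[0,0,0],[0,0,10],0.0],[[0,0,0],[0,0,10],0.0],[[0,0,0],[0,0,10],0.0],[[0,0,0],[0,0,0],0.0]]';python3 go.py;python3 -c "
from cell import arm;print(arm.observe()['ft_torque'])"; python3 -m pendant '[[[0,0,0],[0,0,8],0.0],[[0,0,0],[0,0,3],0.0],[[0,0,0],[0,0,0],0.0]]';python3 go.py;python3 -c "
from cell import arm;print(arm.observe()['ft_torque'])"
```

```text
clock: 60.4
position: [0.6172, -0.1954, 0.1111]
ee_rot: [2.284, 2.157, 0.001]
force: [3.0, 1.8, -1.3]
width: 0.129
t 60.4 pos [ 0.6172 -0.1954  0.1111] jawyaw -3.28 tilt z [ 9.e-04  0.e+00 -1.e+00] F [ 3.   1.8 -1.3] w mm 11.8 q [-0.28  0.7   0.83  1.69 -0.59  1.02  0.69]
[ 0.53351662 -0.83214339  0.04084912]
clock: 60.78
position: [0.6172, -0.1957, 0.1112]
ee_rot: [2.477, 1.932, 0.002]
force: [4.4, 3.1, -2.2]
width: 0.122
t 60.77 pos [ 0.6172 -0.1957  0.1112] jawyaw -14.1 tilt z [ 1.4e-03  1.0e-04 -1.0e+00] F [ 4.4  3.1 -2.2] w mm 11.2 q [-0.31  0.72  0.88  1.69 -0.63  1.04  0.54]
[ 0.55280762 -1.24203865  0.54845623]
```

```bash
python3 -m pendant '[[[0,0,0],[0,0,2],0.0],[[0,0,0],[0,0,0],0.0]]';python3 go.py;python3 -c "
from cell import arm;print(arm.observe()['ft_torque'])"; python3 -m pendant '[[[0,0,0],[0,0,-6],0.0],[[0,0,0],[0,0,-4.5],0.0],[[0,0,0],[0,0,0],0.0]]';python3 go.py;python3 -c "
from cell import arm;print(arm.observe()['ft_torque'])"
```

```text
clock: 61.02
position: [0.617, -0.1959, 0.1112]
ee_rot: [2.514, 1.884, 0.002]
force: [4.9, 2.0, -1.8]
width: 0.128
t 61.02 pos [ 0.617  -0.1959  0.1112] jawyaw -16.3 tilt z [ 1.1e-03  1.0e-04 -1.0e+00] F [ 4.9  2.  -1.8] w mm 11.8 q [-0.31  0.72  0.89  1.69 -0.64  1.04  0.5 ]
[ 0.60901877 -1.4736811   0.92876172]
clock: 61.4
position: [0.6162, -0.1966, 0.1113]
ee_rot: [2.333, 2.103, 0.001]
force: [3.3, 2.3, -1.9]
width: 0.133
t 61.4 pos [ 0.6162 -0.1966  0.1113] jawyaw -5.94 tilt z [ 6.e-04  1.e-04 -1.e+00] F [ 3.3  2.3 -1.9] w mm 12.2 q [-0.29  0.71  0.84  1.69 -0.6   1.02  0.65]
[ 0.30712334 -0.9409324   0.02561749]
```

```bash
python3 -m pendant '[[[0,0,-0.01],[0,0,0],0.0],[[0,0,-0.02],[0,0,0],0.0],[[0,0,-0.05],[0,0,0],0.0],[[0,0,-0.05],[0,0,0],0.0],[[0,0,-0.03],[0,0,0],0.0],[[0,0,-0.01],[0,0,0],0.0],[[0,0,0],[0,0,0],0.0]]';python3 go.py .4523 -.3694 .28 10.95; python3 look.py side 310 410 160 290 5 s37; python3 look.py top 215 435 160 270 3 t37
```

```text
clock: 62.28
position: [0.6158, -0.1964, 0.2811]
ee_rot: [-2.334, -2.103, 0.0]
force: [-0.5, 0.3, -1.0]
width: 0.125
t 62.27 pos [ 0.6158 -0.1964  0.2811] jawyaw -5.95 tilt z [-3.e-04  2.e-04 -1.e+00] F [-0.5  0.3 -1. ] w mm 11.5 q [-0.35  0.56  0.95  1.49 -0.46  1.33  0.54]
shift mm [-189.  -144.6    1.1] len 0.238
turn about tool z deg -16.902670517450588
```

View pics/s37.png

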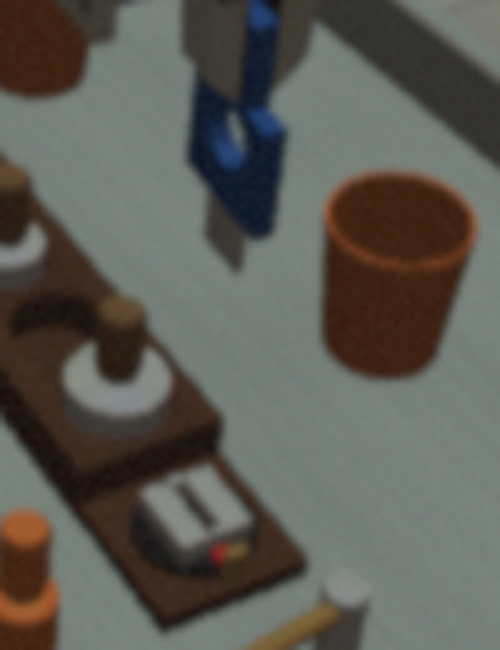

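View pics/t37.png

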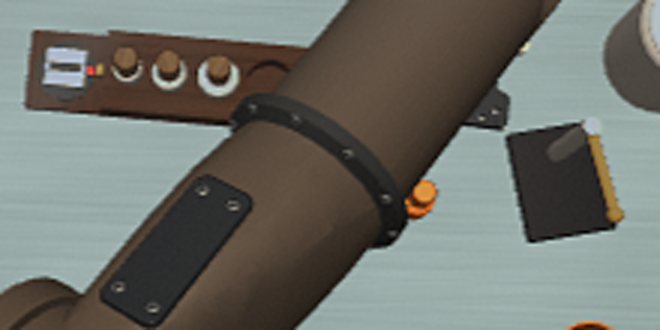

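```bash
python3 -m pendant '[[[-0.0315,-0.0241,0],[0,0,0],0.0],[[-0.0315,-0.0241,0],[0,0,0],0.0],[[-0.0315,-0.0241,0],[0,0,0],0.0],[[-0.0315,-0.0241,0],[0,0,0],0.0],[[-0.0315,-0.0241,0],[0,0,0],0.0],[[-0.0315,-0.0241,0],[0,0,0],0.0],[[0,0,0],[0,0,-8.5],0.0],[[0,0,0],[0,0,-8.4],0.0],[[0,0,0],[0,0,0],0.0],[[0,0,0],[0,0,0],0.0]]';python3 go.py .4523 -.3694 .19 10.95; python3 look.py side 270 400 180 340 4 s38
```

```text
clock: 63.62
position: [0.4528, -0.369, 0.2803]
ee_rot: [-2.001, -2.42, 0.0]
force: [0.2, -0.7, -0.5]
width: 0.125
t 63.62 pos [ 0.4528 -0.369   0.2803] jawyaw 10.81 tilt z [-1.1e-03  7.0e-04 -1.0e+00] F [ 0.2 -0.7 -0.5] w mm 11.5 q [-0.03  0.42  0.91  1.65 -0.34  1.25  1.13]
shift mm [-0.4 -0.5 90.3] len 0.09
turn about tool z deg -0.1367200742084549
```

View pics/s38.png

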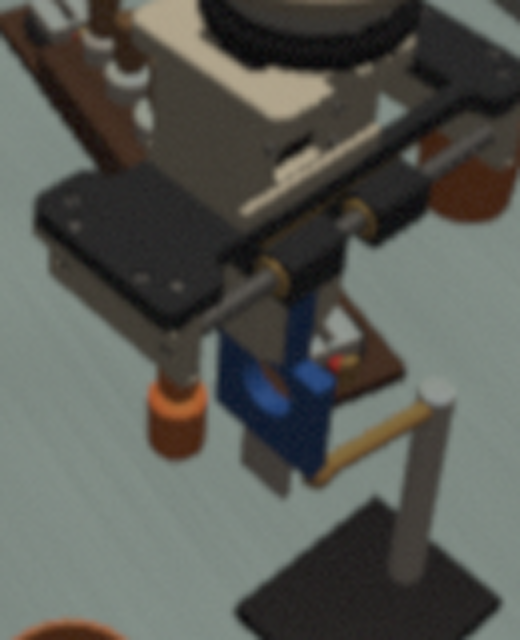

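```bash
python3 -m pendant '[[[0,0,0.03],[0,0,0],0.0],[[0,0,0.03],[0,0,0],0.0],[[0,0,0.02],[0,0,0],0.0],[[0,0,0.01],[0,0,0],0.0],[[0,0,0],[0,0,0],0.0],[[0,0,0],[0,0,0],0.0]]';python3 go.py .4523 -.3694 .19 10.95; python3 look.py side 270 400 180 340 4 s39; python3 look.py top 375 455 180 290 6 t39;  python3 - <<'E'
from h import *
f=lambda P:((np.array(proj("side",P))-[270,180]+.5)*4).round(1)
print('eye',f((.4525,-.369,.165)),'ball',f((.4867,-.3627,.165)))
E
```

```text
clock: 64.42
position: [0.4534, -0.3697, 0.1918]
ee_rot: [1.998, 2.423, 0.0]
force: [0.3, -0.5, -0.5]
width: 0.131
t 64.42 pos [ 0.4534 -0.3697  0.1918] jawyaw 10.98 tilt z [ 1.e-03 -7.e-04 -1.e+00] F [ 0.3 -0.5 -0.5] w mm 12.0 q [ 0.01  0.5   0.85  1.77 -0.42  1.07  1.2 ]
shift mm [ 0.5 -1.   1.8] len 0.002
turn about tool z deg 0.025061052117195004
eye [260.1 511.7] ball [315.8 470.3]
```

View pics/s39.png

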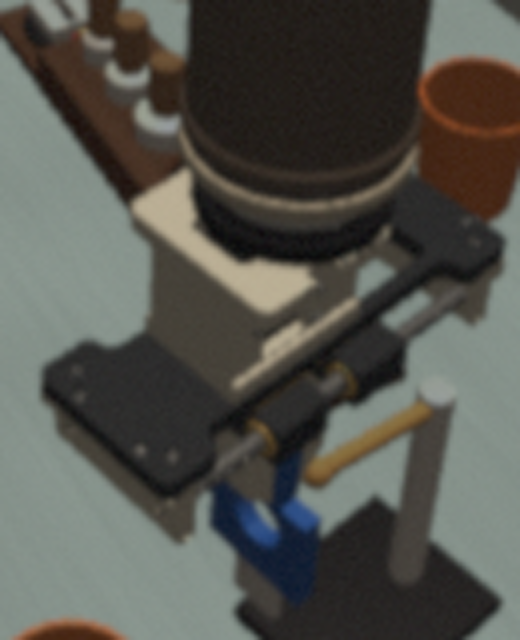

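View pics/t39.png

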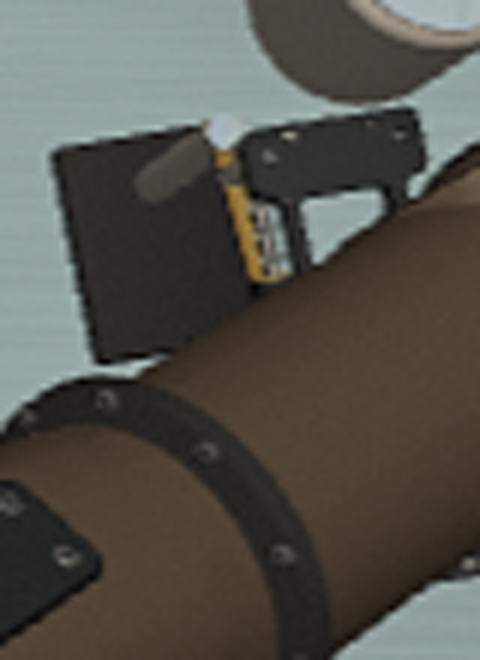

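Run:
```python
from h import *
p=np.load("side_last.npz")['p']; p=cv2.convertScaleAbs(p,alpha=1.6)
crop("side",p,315,360,285,340,12,"z2")
f=lambda P:((np.array(proj("side",P))-[315,285]+.5)*12).round(0)
yaw=np.radians(10.98); A=np.array([np.cos(yaw),np.sin(yaw),0]); W=np.array([np.sin(yaw),-np.cos(yaw),0]); Z=np.array([0,0,1.])
B=np.array([.4534,-.3697,.1918-.0903])
print('eye face-near',f(B+.065*Z-.005*A),f(B+.065*Z+.005*A))
for s in(-1,1): print('plate bottom',f(B+.03*Z+s*.028*W-.005*A),'blade bottom',f(B+s*.013*W),'shoulder',f(B+.085*Z+s*.028*W+.005*A))
print('ball',f((.4867,-.3627,.165)))
```

```text
eye face-near [224. 288.] [273. 251.]
plate bottom [ 83. 313.] blade bottom [166. 474.] shoulder [146.  50.]
plate bottom [346. 553.] blade bottom [285. 584.] shoulder [422. 287.]
ball [408. 151.]
```

View pics/z2.png

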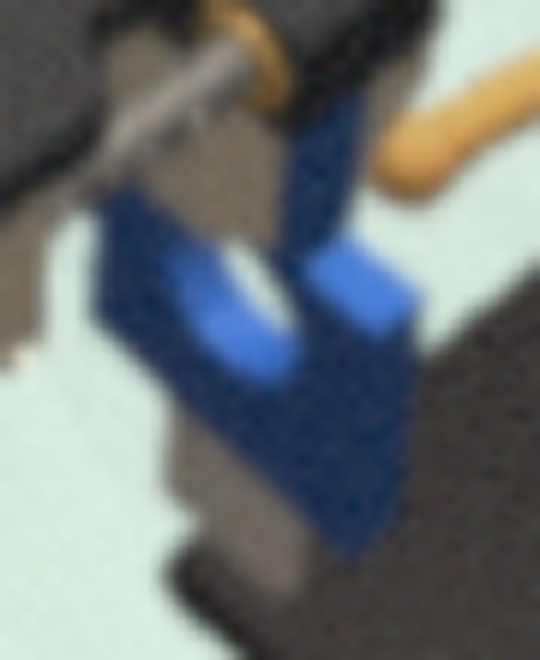

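```bash
python3 -m pendant '[[[0.0005,0.006,0.001],[0,0,0],0.0],[[0,0.007,0],[0,0,0],0.0],[[0,0.007,0],[0,0,0],0.0],[[0,0.007,0],[0,0,0],0.0],[[0,0.007,0],[0,0,0],0.0],[[0,0.006,0],[0,0,0],0.0],[[0,0,0],[0,0,0],0.0]]';python3 go.py .5226 -.3557 .1825 10.95; python3 look.py side 290 400 220 340 5 s40
```

```text
clock: 65.4
position: [0.4927, -0.361, 0.1899]
ee_rot: [-1.997, -2.425, 0.0]
force: [-0.2, 0.2, -2.3]
width: 0.132
t 65.4 pos [ 0.4927 -0.361   0.1899] jawyaw 11.04 tilt z [-1.e-04 -0.e+00 -1.e+00] F [-0.2  0.2 -2.3] w mm 12.1 q [-0.    0.54  0.83  1.7  -0.45  1.1   1.16]
shift mm [-0.6 30.3  7.4] len 0.031
turn about tool z deg 0.08951475068019477
```

View pics/s40.png

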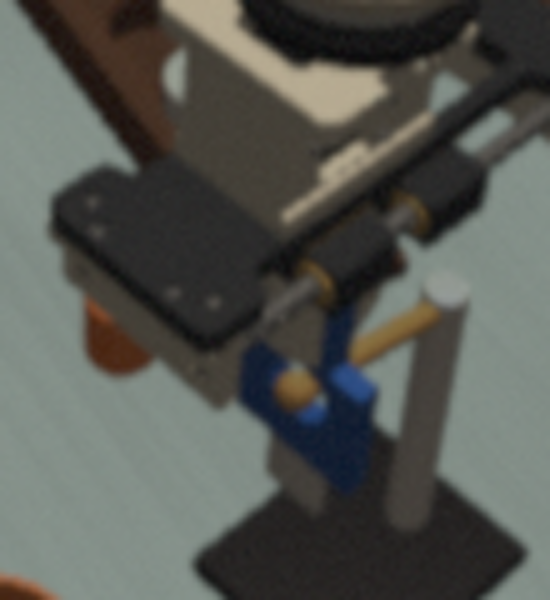

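Ball is through the eye, no contact force. Continue along the peg, following its slope.

```bash
python3 -m pendant '[[[0,0.007,0.001],[0,0,0],0.0],[[0,0.007,0.0015],[0,0,0],0.0],[[0,0.007,0.0015],[0,0,0],0.0],[[0,0.007,0.0015],[0,0,0],0.0],[[0,0.002,0.001],[0,0,0],0.0],[[0,0,0],[0,0,0],0.0]]';python3 go.py .5226 -.3557 .1825 10.95; python3 look.py side 290 400 220 340 5 s41
```

```text
clock: 66.2
position: [0.5216, -0.3554, 0.1833]
ee_rot: [-1.998, -2.424, 0.0]
force: [0.1, 0.0, -2.3]
width: 0.124
t 66.2 pos [ 0.5216 -0.3554  0.1833] jawyaw 11.0 tilt z [-4.e-04  0.e+00 -1.e+00] F [ 0.1  0.  -2.3] w mm 11.3 q [-0.01  0.58  0.82  1.66 -0.47  1.11  1.14]
shift mm [-0.5  0.9  0.8] len 0.001
turn about tool z deg 0.051874981510650287
```

View pics/s41.png

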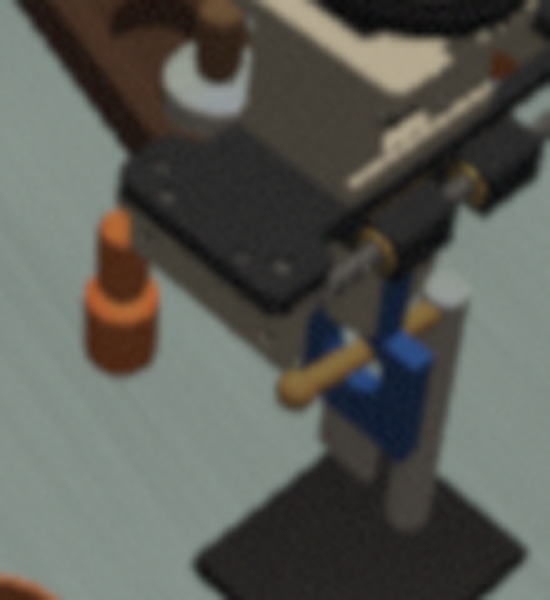

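```bash
python3 -m pendant '[[[0,0,0.003],[0,0,0],0.0],[[0,0,0.003],[0,0,0],0.0],[[0,0,0],[0,0,0],0.0]]';python3 go.py; python3 -m pendant '[[[0,0,0.0015],[0,0,0],0.0],[[0,0,0],[0,0,0],0.0]]';python3 go.py
```

```text
clock: 66.62
position: [0.5214, -0.3554, 0.1772]
ee_rot: [-1.998, -2.424, -0.0]
force: [0.1, 0.9, -0.2]
width: 0.129
t 66.62 pos [ 0.5214 -0.3554  0.1772] jawyaw 10.99 tilt z [-4.e-04  3.e-04 -1.e+00] F [ 0.1  0.9 -0.2] w mm 11.9 q [-0.01  0.59  0.82  1.66 -0.47  1.1   1.14]
clock: 66.88
position: [0.5216, -0.3554, 0.1759]
ee_rot: [-1.998, -2.424, -0.0]
force: [-0.0, -0.4, -1.3]
width: 0.128
t 66.88 pos [ 0.5216 -0.3554  0.1759] jawyaw 11.0 tilt z [-1.e-04  1.e-04 -1.e+00] F [-0.  -0.4 -1.3] w mm 11.7 q [-0.01  0.59  0.82  1.67 -0.47  1.1   1.14]
```

```bash
python3 -m pendant '[[[0,0,0.001],[0,0,0],0.0],[[0,0,0],[0,0,0],0.0]]';python3 go.py; python3 -m pendant '[[[0,0,0.001],[0,0,0],0.0],[[0,0,0],[0,0,0],0.0]]';python3 go.py; python3 look.py side 290 400 220 340 5 s42
```

```text
clock: 67.12
position: [0.5216, -0.3554, 0.175]
ee_rot: [-1.998, -2.424, -0.0]
force: [-0.6, -0.2, -0.3]
width: 0.131
t 67.12 pos [ 0.5216 -0.3554  0.175 ] jawyaw 11.0 tilt z [-1.e-04  1.e-04 -1.e+00] F [-0.6 -0.2 -0.3] w mm 12.0 q [-0.    0.59  0.82  1.67 -0.47  1.09  1.14]
clock: 67.38
position: [0.5217, -0.3555, 0.1743]
ee_rot: [1.998, 2.424, 0.0]
force: [-1.5, 1.1, 2.3]
width: 0.129
t 67.38 pos [ 0.5217 -0.3555  0.1743] jawyaw 11.0 tilt z [ 3.e-04 -0.e+00 -1.e+00] F [-1.5  1.1  2.3] w mm 11.8 q [-0.    0.59  0.81  1.67 -0.47  1.09  1.14]
```

View pics/s42.png

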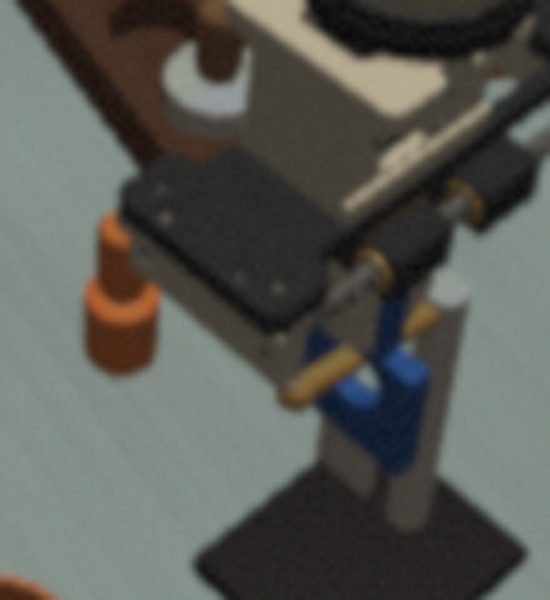

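```bash
python3 -m pendant '[[[0,0,0],[0,0,0],0.028],[[0,0,0],[0,0,0],0.028],[[0,0,0],[0,0,0],0.028],[[0,0,0],[0,0,0],0.028],[[0,0,0],[0,0,0],0.028],[[0,0,0],[0,0,0],0.028]]';python3 go.py; python3 look.py side 290 400 220 340 5 s43
```

```text
clock: 68.18
position: [0.5216, -0.3555, 0.174]
ee_rot: [1.998, 2.424, -0.0]
force: [-0.5, 0.2, -0.5]
width: 0.304
t 68.17 pos [ 0.5216 -0.3555  0.174 ] jawyaw 11.0 tilt z [ 0. -0. -1.] F [-0.5  0.2 -0.5] w mm 27.9 q [-0.    0.59  0.81  1.67 -0.47  1.09  1.14]
```

View pics/s43.png

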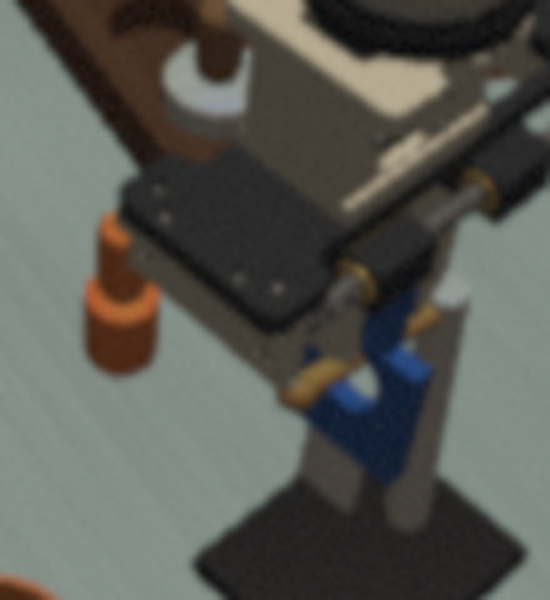

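```bash
python3 -m pendant '[[[0,0,-0.006],[0,0,0],0.034],[[0,0,-0.006],[0,0,0],0.046],[[0,0,0],[0,0,0],0.046],[[0,0,-0.01],[0,0,0],0.06],[[0,0,0],[0,0,0],0.06]]';python3 go.py; python3 look.py side 290 400 220 340 5 s44
```

```text
clock: 68.85
position: [0.522, -0.3559, 0.197]
ee_rot: [1.997, 2.423, 0.0]
force: [-1.1, 0.1, -0.5]
width: 0.637
t 68.85 pos [ 0.522  -0.3559  0.197 ] jawyaw 10.99 tilt z [ 1.3e-03 -8.0e-04 -1.0e+00] F [-1.1  0.1 -0.5] w mm 58.5 q [-0.01  0.57  0.83  1.64 -0.46  1.13  1.13]
```

View pics/s44.png

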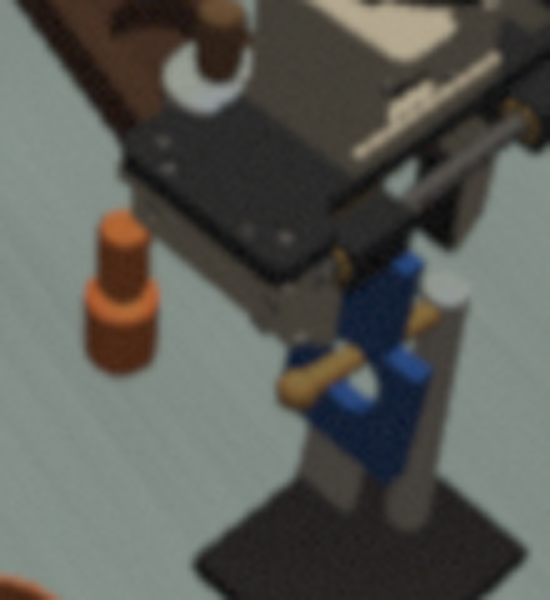

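Key hangs freely on the peg. Rise clear and move off.

```bash
python3 -m pendant '[[[0,0,-0.02],[0,0,0],0.06],[[0,0,-0.03],[0,0,0],0.06],[[0,0,-0.04],[0,0,0],0.06],[[0,0,-0.03],[0,0,0],0.06],[[0.02,-0.03,-0.01],[0,0,0],0.06],[[0.04,-0.04,0],[0,0,0],0.06],[[0.05,-0.03,0],[0,0,0],0.06],[[0.05,0,0],[0,0,0],0.06],[[0.05,0,0],[0,0,0],0.06],[[0,0,0],[0,0,0],0.06]]';python3 go.py; python3 look.py side 0 560 0 420 1 s45; python3 look.py top 0 560 0 420 1 t45;python3 - <<'E'
from h import *
p=np.load("side_last.npz")['p']; crop("side",p,250,410,150,350,3,"s45c")
E
```

```text
clock: 70.15
position: [0.383, -0.1649, 0.326]
ee_rot: [-1.99, -2.43, -0.005]
force: [-0.0, -1.1, -0.2]
width: 0.655
t 70.15 pos [ 0.383  -0.1649  0.326 ] jawyaw 11.37 tilt z [ 9.e-04  3.e-03 -1.e+00] F [-0.  -1.1 -0.2] w mm 60.1 q [-0.62 -0.06  0.88  1.92  0.05  1.26  0.45]
```

View pics/s45.png

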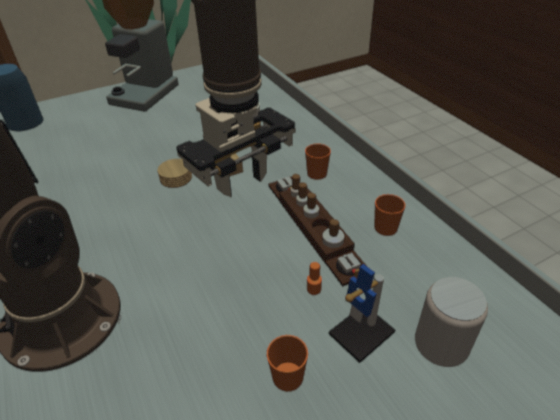

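View pics/t45.png

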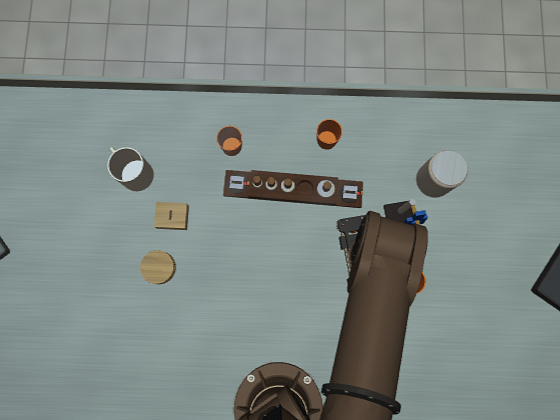

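View pics/s45c.png

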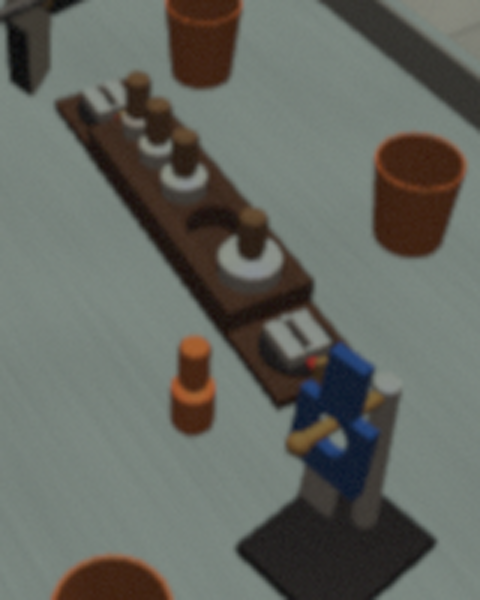

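```bash
python3 -m pendant '[[[0.05,0,0],[0,0,0],0.06],[[0.05,0,0],[0,0,0],0.06],[[0.05,0,0],[0,0,0],0.06],[[0.04,0,0],[0,0,0],0.06],[[0,0,0],[0,0,0],0.06],[[0,0,0],[0,0,0],0.06],[[0,0,0],[0,0,0],0.06],[[0,0,0],[0,0,0],0.06]]'; python3 look.py side 325 405 240 340 6 s46; python3 look.py top 215 435 160 260 3 t46
python3 - <<'E'
from h import *
p=np.load("top_last.npz")['p']
f=lambda u,v:cv2.resize(p[v-11:v+11,u-11:u+11,::-1],None,fx=16,fy=16,interpolation=cv2.INTER_CUBIC)
cv2.imwrite("pics/lk2.png",np.hstack([f(236,182),f(350,192)]))
E
```

```text
clock: 71.25
position: [0.3474, 0.0173, 0.326]
ee_rot: [-2.001, -2.422, -0.0]
force: [0.1, -0.4, -0.3]
width: 0.65
```

View pics/s46.png

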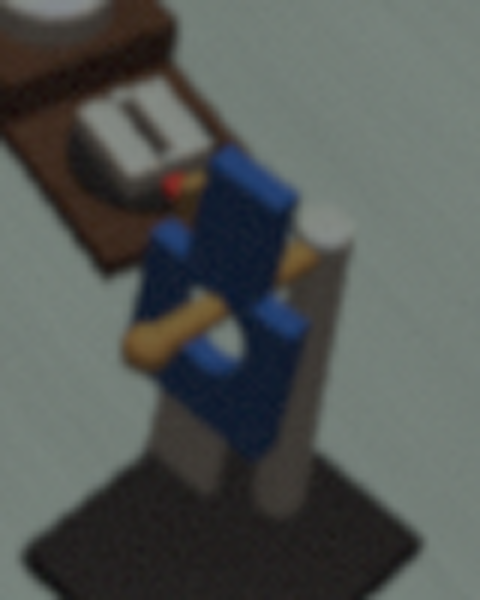

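View pics/lk2.png

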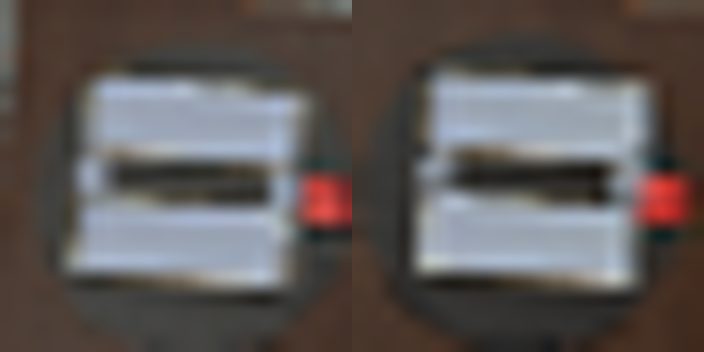

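View pics/t46.png

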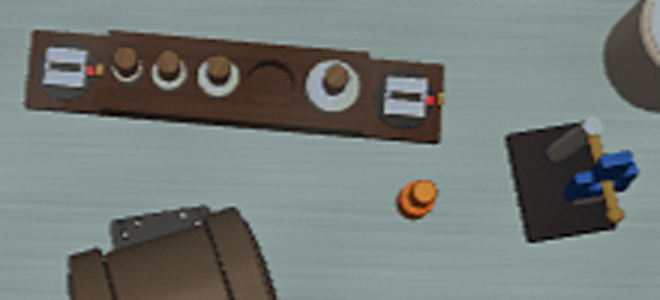

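```bash
python3 -c "
from cell import arm
print(arm.observe()['clock']); print(arm.sign_off())"
```

```text
71.35
the job is handed in; nothing more can be done
None
```

The job is done and handed in at 71 s of the 210 s allowed. All the tampers are in the rack, both locks are turned, and the key hangs on the brass peg.

- **Tampers:** Four were on the counter: 28, 34, 40 and 52 mm. The 46 mm one was absent and its hole is empty. Each stands upright in its own hole, with handle tops measured at 93–97 mm against the expected 95 mm. The 52, 28 and 40 mm ones jammed lightly on the rim at first, with at most about 30 N on the wrist, and went in after I re-aimed them.
- **Locks:** I turned each until the torque rose to about 0.93 N m, well past its 0.06 N m turning torque. In the last top view both slots lie along the row to within about 1° and both red pips point at their studs.
- **Key:** It hangs by its eye with the peg's ball in front of the plate, a little askew. It looked the same in two pictures about a second apart, with the gripper clear of everything.
- **Bystanders:** I saw no change in the cups, jug, canister, coasters or orange look-alike. I did not measure their positions again. I saw no tamper knocked aside.
- **Disagreements:** The top and side cameras differed by 2–3 mm on some positions. I settled these by feel and by comparing positions within the pictures.

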